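# Put up the hook-in spice shelf and load it

### The arm

A 6-joint arm with a two-finger parallel gripper is mounted at the origin on a cart in front of the work surface, level with it; the furniture and walls round the work are solid. World frame = base frame: x ahead of the robot, y to its left, z up, the work surface at z = 0. Lengths are in m, angles in rad, forces in N, time in s.
With the tool pointing down it reaches from about 0.225 to 0.875 m from the base axis. Payload 3.4 kg.
Tool frame: the origin (TCP) lies at the very end of the fingers, on their centre line; the grasp point (between the pads) lies 19 mm behind it; z points along the fingers, y is the direction in which the jaws open and shut (so a half turn about z gives the same grasp; the last joint's range is limited). The gripper opens to 85 mm and grips with 20 to 120 N. Pads are 22 mm wide; open, the fingers measure 114 mm over their backs; the gripper's body (76 mm by 85 mm) begins 54 mm behind the grasp point. The pads swing forward as they close: fully open they stand 13 mm farther back than shut.
Start: joints at [-0.121, 0.276, 1.505, -0, 1.361, -0.121], TCP at [0.575, -0, 0.231] pointing down, gripper open.
Joint ranges: [-2.89, 2.89], [-0.75, 2.08], [0.22, 2.7], [-1.18, 4.32], [0.11, 2.71], [-2.7, 2.7]. Speed limits (rad/s): [2.57, 2.57, 3.14, 3.14, 3.14, 3.14].

### API

Orientations are given as a unit quaternion [w, x, y, z].
In Python, from rig import telemetry, imaging, manip, finder gives the robot as it stands.
- The arm moves only by the tool arm_command, never from a script. Its argument "steps" is a list of rows, each a list of 3 entries, a list of its own where there are three numbers: the turn, a rotation vector about the world's x, y, z in rad, then the shift along the world's x, y, z in mm, then the closure in counts, from 0 (fully open) to 255 (shut). In form: [[[rx, ry, rz], [dx, dy, dz], grip], ...]. A call has 1 to 20 rows; each row shifts and turns the commanded pose from where the row before left it; what a row does not reach is not made up. A row lasts 1/8 s, in which the tool goes at most 62.5 mm and 10.7 degrees, less where a joint would pass 70% of its speed; a pose out of reach is approached as far as the arm can. A call is refused whole if a number of a shift passes 62.5 or a number of a turn 0.188, either way. A call with a gripper value outside its range is refused whole. The fingers move at their own pace and stop on an object; "newtons" is the grip in N (left out, the last holds). Time passes only in rows, so rows that do not move let the fingers close. It gives the time, the measured TCP pose, the force and the opening at its end, in the units of the state.
- telemetry.get_state(): the state, without advancing time (a new reading comes with each control period).
- imaging.get_image(name): name is "scene" or "side" or "wrist"; returns the picture (400x640x3 uint8, blue, green, red); there is no depth.
- imaging.camera_params(name): a dict with "intrinsics" (3x3 intrinsics, pixels), "R" (3x3) and "t" (3): a world point X has camera coordinates R X + t. Camera axes: x right, y down, z forward; pixel columns grow to the right and rows downward; lengths in m; the calibration is good to about 2 mm. The wrist camera is an equidistant fisheye: a pixel r from the principal point sees the ray r / f radians off the axis. A picture is of the moment at which its call begins: read the wrist's pose just before it. camera_params takes no time and is no camera call; for the wrist camera it gives the pose at the moment of the call.
- manip.sign_off(): hands the job in, once; it reports no verdict.
Trained networks look in the newest picture that a camera, given by its name, has taken for a name from the list of things; names that differ only in an ending like _2 or _b are one class to them, and where a whole thing is asked for, a point or a joint stands for the part that bears it (a point fixed in the world has none). Each returns a list of dicts, best first, with "score" (0 to 1); they miss things now and then, are a little off and sometimes report something else, mostly with a low value. They report only what shows in the picture. A call takes as long as a camera call.
- finder.cut_out(camera, thing): "pixels" (400x640 bool, what is visible of it) and "extent" ([left, top, width, height] in pixels, round what is visible of it).
The state is a dict: "clock": time; "qpos": joint angles; "qd": joint speeds; "effort": joint torques, N m; "position": TCP position; "ee_rot": TCP orientation; "contact_force": force on the tool from outside, world axes, zero at the start; "moment": the same for the moment, N m; "width": finger opening in m.
Only numpy, scipy, OpenCV 4.12 (cv2) and the standard library are available. Lean on these libraries where they do the work, as an engineer would, in place of code of your own. Each camera call takes 0.05 s, during which the arm holds its last target.

### The job

Put this spice rack back together: hook the two loose brackets into the top slots of the two uprights, one in each, and press each down until its latch snaps over the hook. Then lay the wooden tray on the two brackets, long side along the rack and grip upward, push it home against both bracket legs at the back and the end plate at the left, and stand all the round spice tins inside the tray, lids up. Leave the oil bottle, the pepper mill and the little violet box where they are.

Things in the scene. Friction and masses are not known exactly. Their poses are not given: they have to be found in the camera images.
- rack: Dark steel rack, fixed on the wooden hob cover (top 16 mm above z = 0, 15 mm rails at its left and right edges). Origin: underside, midway between the front faces of its two uprights; x away from the robot, y left, z up. Uprights 24 mm wide, 34 deep, 190 tall, at y = +60 and -60 mm, front faces at x = 0, three slots each, lower edges at z = 50, 95, 140 mm. Base plate 5 mm thick, x -155 to 36, y -132 to 124 mm, front lip 11 mm high.
- slot_left (a point): Middle of the lower edge of the TOP slot of the left (+y) upright, on its front face (rack 0, 60, 140 mm); axes as the rack's. Slots are 14 mm wide, 28 mm high, through sheet 4.5 mm thick, hollow behind. Only the top slots have a latch.
- slot_right (a point): The same for the top slot of the right (-y) upright (rack 0, -60, 140 mm).
- end_stop (a point): Inner face of the rack's end plate (rack -61, 118, 103 mm), the side stop for the tray. The plate is upright, 5 mm thick, along x from -122 to 0 mm of the rack, up to rack z = 123 mm.
- tray_home (a point): Point of the rack where the tray's origin belongs when the tray lies home (rack -66, 2, 103 mm); with the brackets' droop it comes to lie 1 to 3 mm lower and 1 to 2 mm nearer the robot. Axes as the rack's; the tray may be either way round.
- latch_left (a joint): Steel spring tongue in the top left slot, sliding along x. 0 = sprung out (12.5 to 26 mm above the slot's lower edge, from 6.5 mm behind the front face); positive (m) = pushed back. A hook pushed in drives it back 7.5 mm against 1.2 to 2.1 N and then rubs on it, so it must be pressed down; once the hook is fully down the tongue snaps out to 0 above it.
- latch_right (a joint): The same for the top right slot.
- bracket_a: One of two alike loose bright steel L brackets, 0.15 kg; either fits either upright. Origin: lower rear corner of the L, mid-width; x from arm to hook, z up. Starts upright on its arm, hook end away from the robot. Leg: x -10 to 0, 22 mm wide, up to z = 76 mm. Hung and locked its origin is at rack x 0, y +60 or -60, z 85 mm, the arm's free end drooping about 0.04 rad.
- hook_a (a point): Lower end of the hook of bracket_a (bracket 11, 0, 42 mm). The hook is a 9 mm wide tab behind the leg: neck z = 55 to 65 mm running back to x = 14 mm, then a lug down to z = 42 mm whose front slopes from x = 6 mm (top) to 9 mm (bottom), so it draws the leg to the upright as it goes down. It passes a top slot with the bracket's origin 98 to 103 mm above the rack's underside.
- bar_a (a point): Middle of the top of the arm of bracket_a (bracket -66, 0, 18 mm): level bar 132 mm long (x -132 to 0), 22 mm wide, 18 mm high; pinch it across its width.
- bracket_b: One of two alike loose bright steel L brackets, 0.15 kg; either fits either upright. Origin: lower rear corner of the L, mid-width; x from arm to hook, z up. Starts upright on its arm, hook end away from the robot. Leg: x -10 to 0, 22 mm wide, up to z = 76 mm. Hung and locked its origin is at rack x 0, y +60 or -60, z 85 mm, the arm's free end drooping about 0.04 rad.
- hook_b (a point): Lower end of the hook of bracket_b (bracket 11, 0, 42 mm). The hook is a 9 mm wide tab behind the leg: neck z = 55 to 65 mm running back to x = 14 mm, then a lug down to z = 42 mm whose front slopes from x = 6 mm (top) to 9 mm (bottom), so it draws the leg to the upright as it goes down. It passes a top slot with the bracket's origin 98 to 103 mm above the rack's underside.
- bar_b (a point): Middle of the top of the arm of bracket_b (bracket -66, 0, 18 mm): level bar 132 mm long (x -132 to 0), 22 mm wide, 18 mm high; pinch it across its width.
- tray: Loose wooden spice tray 112 (x) by 232 (y) mm, about 0.45 kg. Origin: centre of its underside, z up. Floor 6 mm thick, walls 6 mm thick and 28 mm high. A 10 mm thick centre board along x at y = 0 splits it into two bays, each 105 (y) by 100 (x) mm inside with room for two tins side by side along y. Alike both ways round.
- tray_grip (a point): Middle of the top of the tray's grip (tray 0, 0, 65 mm): there the centre board rises to 65 mm over a length of 72 mm in x, 10 mm thick; pinch it across y.
- tin_red: Squat round spice tin, bright metal body with a paper band and a red lid, loose, 48 mm in diameter, 40 mm tall, about 0.08 kg, upright at the start. Origin: centre of its underside, z up. May be absent.
- tin_yellow: Squat round spice tin, bright metal body with a paper band and a yellow lid, loose, 48 mm in diameter, 40 mm tall, about 0.08 kg, upright at the start. Origin: centre of its underside, z up. May be absent.
- tin_green: Squat round spice tin, bright metal body with a paper band and a green lid, loose, 48 mm in diameter, 40 mm tall, about 0.08 kg, upright at the start. Origin: centre of its underside, z up. May be absent.
- tin_blue: Squat round spice tin, bright metal body with a paper band and a blue lid, loose, 48 mm in diameter, 40 mm tall, about 0.08 kg, upright at the start. Origin: centre of its underside, z up. May be absent.
- oil_bottle: Bystander: oil bottle with yellow cap, 62 mm in diameter, 237 mm tall, at the right rear. Origin: centre of its underside.
- pepper_mill: Bystander: brown wooden pepper mill, 58 mm in diameter, 150 mm tall, at the left rear. Origin: centre of its underside.
- violet_box: Bystander: violet and orange carton, 92 by 55 by 40 mm, lying on the rack's base plate between the uprights. Origin: centre of its underside.

How it is judged:
On the way, in this order (a step that is already met when the one before it is completed fails the run):
1. both brackets hang in the top slots, pressed down, their latches out over the hooks ((((x of bracket_a in the frame of rack between -0.005 and 0.005 m and y of bracket_a in the frame of rack between 0.054 and 0.066 m and z of bracket_a in the frame of rack between 0.08 and 0.09 m and angle between the z axis of bracket_a and the z axis of rack, either way round below 0.07 rad and angle between the x axis of bracket_a and the x axis of rack, either way round below 0.2 rad and value of joint latch_left below 0.004 m) and (x of bracket_b in the frame of rack between -0.005 and 0.005 m and y of bracket_b in the frame of rack between -0.066 and -0.054 m and z of bracket_b in the frame of rack between 0.08 and 0.09 m and angle between the z axis of bracket_b and the z axis of rack, either way round below 0.07 rad and angle between the x axis of bracket_b and the x axis of rack, either way round below 0.2 rad and value of joint latch_right below 0.004 m)) or ((x of bracket_b in the frame of rack between -0.005 and 0.005 m and y of bracket_b in the frame of rack between 0.054 and 0.066 m and z of bracket_b in the frame of rack between 0.08 and 0.09 m and angle between the z axis of bracket_b and the z axis of rack, either way round below 0.07 rad and angle between the x axis of bracket_b and the x axis of rack, either way round below 0.2 rad and value of joint latch_left below 0.004 m) and (x of bracket_a in the frame of rack between -0.005 and 0.005 m and y of bracket_a in the frame of rack between -0.066 and -0.054 m and z of bracket_a in the frame of rack between 0.08 and 0.09 m and angle between the z axis of bracket_a and the z axis of rack, either way round below 0.07 rad and angle between the x axis of bracket_a and the x axis of rack, either way round below 0.2 rad and value of joint latch_right below 0.004 m)))), for 0.3 s.
2. the tray lies on the brackets, home against the legs and the end plate (x of tray in the frame of rack between -0.073 and -0.061 m and y of tray in the frame of rack between -0.003 and 0.007 m and z of tray in the frame of rack between 0.094 and 0.11 m and angle between the y axis of tray and the y axis of rack, either way round below 0.04 rad and angle between the z axis of tray and the z axis of rack, either way round below 0.08 rad), for 0.3 s.
At the end, for the whole second after the job is handed in: One locked bracket in each top slot (within 5 mm, latches out); tray on them within 6 mm of home on legs and end plate, square within 0.04 rad; every tin present upright (0.15 rad) on the tray floor; all at rest (all of step 2 and (((x of bracket_a in the frame of rack between -0.005 and 0.005 m and y of bracket_a in the frame of rack between 0.054 and 0.066 m and z of bracket_a in the frame of rack between 0.08 and 0.09 m and angle between the z axis of bracket_a and the z axis of rack, either way round below 0.07 rad and angle between the x axis of bracket_a and the x axis of rack, either way round below 0.2 rad and value of joint latch_left below 0.004 m) and (x of bracket_b in the frame of rack between -0.005 and 0.005 m and y of bracket_b in the frame of rack between -0.066 and -0.054 m and z of bracket_b in the frame of rack between 0.08 and 0.09 m and angle between the z axis of bracket_b and the z axis of rack, either way round below 0.07 rad and angle between the x axis of bracket_b and the x axis of rack, either way round below 0.2 rad and value of joint latch_right below 0.004 m)) or ((x of bracket_b in the frame of rack between -0.005 and 0.005 m and y of bracket_b in the frame of rack between 0.054 and 0.066 m and z of bracket_b in the frame of rack between 0.08 and 0.09 m and angle between the z axis of bracket_b and the z axis of rack, either way round below 0.07 rad and angle between the x axis of bracket_b and the x axis of rack, either way round below 0.2 rad and value of joint latch_left below 0.004 m) and (x of bracket_a in the frame of rack between -0.005 and 0.005 m and y of bracket_a in the frame of rack between -0.066 and -0.054 m and z of bracket_a in the frame of rack between 0.08 and 0.09 m and angle between the z axis of bracket_a and the z axis of rack, either way round below 0.07 rad and angle between the x axis of bracket_a and the x axis of rack, either way round below 0.2 rad and value of joint latch_right below 0.004 m))) and linear speed of each of tray, tin_red, tin_yellow, tin_green, tin_blue below 0.03 m/s and x of tin_red in the frame of tray between -0.052 and 0.052 m and y of tin_red in the frame of tray between -0.112 and 0.112 m and z of tin_red in the frame of tray between 0 and 0.012 m and angle between each of tin_red, tin_yellow, tin_green, tin_blue's own z axis and vertical below 0.15 rad and x of tin_yellow in the frame of tray between -0.052 and 0.052 m and y of tin_yellow in the frame of tray between -0.112 and 0.112 m and z of tin_yellow in the frame of tray between 0 and 0.012 m and x of tin_green in the frame of tray between -0.052 and 0.052 m and y of tin_green in the frame of tray between -0.112 and 0.112 m and z of tin_green in the frame of tray between 0 and 0.012 m and x of tin_blue in the frame of tray between -0.052 and 0.052 m and y of tin_blue in the frame of tray between -0.112 and 0.112 m and z of tin_blue in the frame of tray between 0 and 0.012 m); the robot touches nothing.
It fails at once if the oil bottle is shifted more than 40 mm or tipped (distance of oil_bottle from where it was at the start of the episode above 0.04 m or angle between oil_bottle's own z axis and vertical above 0.4 rad).
It fails at once if the pepper mill is shifted more than 40 mm or tipped (distance of pepper_mill from where it was at the start of the episode above 0.04 m or angle between pepper_mill's own z axis and vertical above 0.4 rad).
It fails at once if the small violet box is shifted more than 50 mm or tipped (distance of violet_box from where it was at the start of the episode above 0.05 m or angle between violet_box's own z axis and vertical above 0.4 rad).
Of tin_red, tin_yellow, tin_green, tin_blue only 2 to 4 are there at a start; the rules pass over those that are not, and their reading is None.
At some moment in a run one of tin_red, tin_yellow, tin_green, tin_blue may be knocked a few centimetres aside while the robot is not near it.
It also fails if it takes over 210 s, if anything falls off the work surface, if the arm or the gripper's body presses on something with over 40 N, if the wrist force passes 120 N, or if a joint passes its speed limit or range.

## Working session

There is one attempt and no reset: what is moved stays moved. The work goes in short steps, Python scripts to look and compute and a tool call to move; the robot and the scene stay as the last step left them, time stands still between calls to the robot, and variables do not carry over. Pictures are saved under pics/ and viewed, and the job is handed in when it is done.

Besides the shell and the picture viewer there is one more tool, called after "Request:" as a command line: name --argument value ..., lists and objects as JSON in quotes. arm_command: Moves the arm, as the interface text tells. Its arguments: {"type":"object","properties":{"steps":{"type":"array"},"newtons":{"type":"number"}},"required":["steps"]}

```bash
ls; mkdir -p pics; python3 - <<'E'
from rig import telemetry, imaging, manip, finder
import cv2
print(telemetry.get_state())
for n in ["scene","side","wrist"]:
    im=imaging.get_image(n); cv2.imwrite(f"pics/{n}0.png",im)
    p=imaging.camera_params(n); print(n,p)
E
```

```text
pics
{'clock': 0.0, 'qpos': array([-1.20996410e-01,  2.76571925e-01,  1.50616305e+00, -2.46994374e-05,
        1.36068311e+00, -1.21018547e-01]), 'qd': array([-6.95409239e-05, -2.45262922e-03, -1.18807440e-03,  2.85843938e-04,
        7.49739452e-04,  1.66980664e-04]), 'effort': array([ 6.20495921e-04, -4.16768074e+01, -2.45808578e+01, -1.52056768e-04,
        1.11346930e-02,  1.69860516e-05]), 'position': array([5.74458981e-01, 5.35882006e-05, 2.30440942e-01]), 'ee_rot': array([-7.11127640e-04,  7.07096831e-01,  7.07116142e-01, -5.72268173e-04]), 'contact_force': array([-1.2168169 , -0.0053873 , -0.19169883]), 'moment': array([-0.03724841, -0.04142017,  0.02492397]), 'width': 0.08561486178851983}
scene {'intrinsics': array([[372.83248409,   0.        , 322.3054233 ],
       [  0.        , 372.83248409, 201.19279112],
       [  0.        ,   0.        ,   1.        ]]), 'R': array([[-0.89868084, -0.43843615, -0.01210374],
       [-0.2070923 ,  0.44848873, -0.86946572],
       [ 0.38663359, -0.77886559, -0.49384497]]), 't': array([0.51199743, 0.25654911, 0.66595229])}
side {'intrinsics': array([[436.22182504,   0.        , 312.26867584],
       [  0.        , 436.22182504, 191.3668783 ],
       [  0.        ,   0.        ,   1.        ]]), 'R': array([[-0.98946928, -0.14420981,  0.01241293],
       [-0.10584126,  0.66237161, -0.74166129],
       [ 0.09873287, -0.73516486, -0.67065971]]), 't': array([0.58057385, 0.20912178, 1.03430882])}
wrist {'intrinsics': array([[309.70691629,   0.        , 317.16444856],
       [  0.        , 309.70691629, 199.1619123 ],
       [  0.        ,   0.        ,   1.        ]]), 'R': array([[ 9.99997851e-01,  8.83335895e-04, -1.87567813e-03],
       [ 1.43699755e-03, -9.47439898e-01,  3.19930579e-01],
       [-1.49448613e-03, -3.19932587e-01, -9.47439131e-01]]), 't': array([-0.57479931, -0.04208705,  0.3797745 ])}
```

View pics/scene0.png

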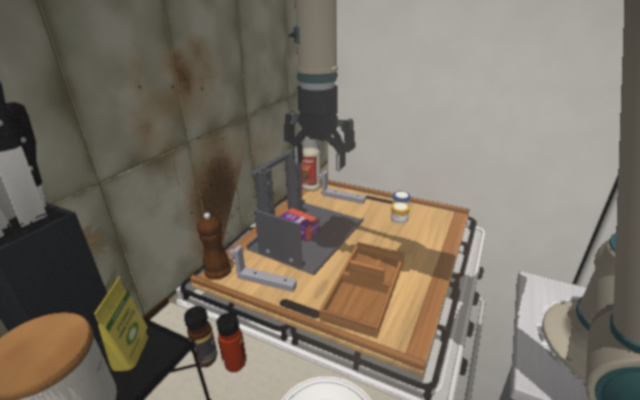

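View pics/side0.png

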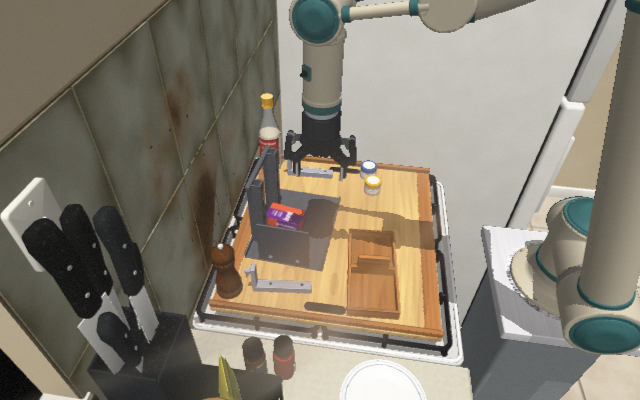

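View pics/wrist0.png

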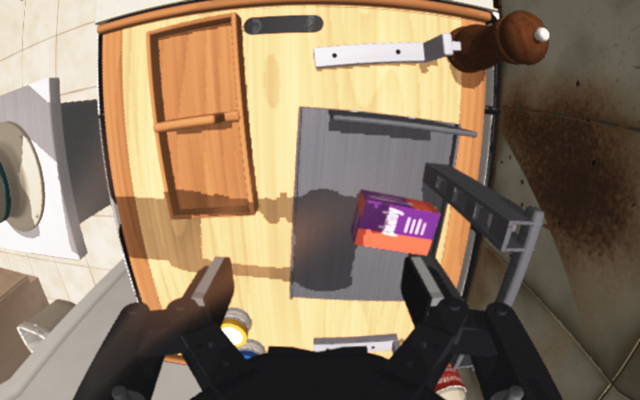

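```bash
cat > h.py <<'E'
from rig import telemetry, imaging, manip, finder
import cv2, numpy as np, os, pickle
from scipy.optimize import least_squares
from scipy.spatial.transform import Rotation as Rot
def proj(p,X,fish):
    K=p["intrinsics"]; c=np.atleast_2d(X)@np.array(p["R"]).T+p["t"]
    if fish:
        r=np.hypot(c[:,0],c[:,1]); th=np.arctan2(r,c[:,2]); s=th/np.maximum(r,1e-9)
        x,y=c[:,0]*s,c[:,1]*s
    else: x,y=c[:,0]/c[:,2],c[:,1]/c[:,2]
    return np.c_[K[0,0]*x+K[0,2],K[1,1]*y+K[1,2]]
def ray(p,uv,fish):
    K=p["intrinsics"]; x=(uv[0]-K[0,2])/K[0,0]; y=(uv[1]-K[1,2])/K[1,1]
    if fish:
        th=np.hypot(x,y); d=np.array([x*np.sin(th)/max(th,1e-9),y*np.sin(th)/max(th,1e-9),np.cos(th)])
    else: d=np.array([x,y,1.])
    R=np.array(p["R"]); return -R.T@p["t"], R.T@d
def atz(p,uv,z,fish):
    o,d=ray(p,uv,fish); return o+d*(z-o[2])/d[2]
def grab(name,tag):
    p=imaging.camera_params(name); im=imaging.get_image(name)
    cv2.imwrite(f"pics/{tag}.png",im); pickle.dump((p,name=="wrist"),open(f"pics/{tag}.pkl","wb")); return p,im
def load(tag):
    p,f=pickle.load(open(f"pics/{tag}.pkl","rb")); return p,f,cv2.imread(f"pics/{tag}.png")
def crop(tag,x0,y0,w,h,s,out):
    im=cv2.imread(f"pics/{tag}.png")[y0:y0+h,x0:x0+w]
    im=cv2.resize(im,None,fx=s,fy=s,interpolation=cv2.INTER_CUBIC)
    for k in range(0,w,10): cv2.putText(im,str(x0+k) if k%20==0 else "",(k*s,8),0,.3,(0,255,0),1); cv2.line(im,(k*s,10),(k*s,14),(0,255,0),1)
    for k in range(0,h,10): cv2.putText(im,str(y0+k) if k%20==0 else "",(0,k*s+4),0,.3,(0,255,0),1); cv2.line(im,(22,k*s),(26,k*s),(0,255,0),1)
    cv2.imwrite(f"pics/{out}.png",im)
def st():
    s=telemetry.get_state(); print("t",round(s["clock"],2),"pos",np.round(s["position"]*1000,1),"rot",np.round(s["ee_rot"],3),"F",np.round(s["contact_force"],1),"w",round(s["width"]*1000,1)); return s
def pose(x,y,z,yaw):
    c,s=np.cos(yaw),np.sin(yaw)
    return np.array([[c,-s,0],[s,c,0],[0,0,1]]),np.array([x,y,z])
def box(x0,x1,y0,y1,z0,z1):
    v=np.array([[x,y,z] for x in(x0,x1) for y in(y0,y1) for z in(z0,z1)])
    e=[(0,1),(2,3),(4,5),(6,7),(0,2),(1,3),(4,6),(5,7),(0,4),(1,5),(2,6),(3,7)]
    return v,e
M=dict(
 rack=[box(0,.034,.048,.072,0,.19),box(0,.034,-.072,-.048,0,.19),box(-.155,.036,-.132,.124,0,.005),box(-.122,0,.118,.123,0,.123)]+[box(0,0,y-.007,y+.007,z,z+.028) for y in(.06,-.06) for z in (.05,.095,.14)],
 bracket=[box(-.132,0,-.011,.011,0,.018),box(-.010,0,-.011,.011,0,.076),box(0,.014,-.0045,.0045,.055,.065),box(.009,.014,-.0045,.0045,.042,.055)],
 tray=[box(-.056,.056,-.116,.116,0,.028),box(-.05,.05,-.11,-.005,.006,.028),box(-.05,.05,.005,.11,.006,.028),box(-.036,.036,-.005,.005,.028,.065)])
def wire(im,p,f,m,P,col=(0,255,0)):
    R,t=P
    for v,e in M[m]:
        for a,b in e:
            q=proj(p,np.linspace(v[a],v[b],12)@R.T+t,f)
            cv2.polylines(im,[np.round(q*8).astype(int)],False,col,1,cv2.LINE_AA,3)
def solve(m,obs,x0,z,usez=False):
    "obs list of (tag, model pt, uv); solves x,y,yaw"
    cam={t:load(t)[:2] for t,_,_ in obs}
    def f(q):
        R,t=pose(q[0],q[1],z,q[2]); return np.concatenate([(proj(cam[tg][0],R@np.array(X)+t,cam[tg][1])-uv).ravel() for tg,X,uv in obs])
    r=least_squares(f,x0,loss="soft_l1"); print(m,np.round(r.x,4),"res",np.round(r.fun.reshape(-1,2),1).tolist()); return r.x
E
python3 - <<'E'
from h import *
for n in ["scene","side","wrist"]:
    p,im=grab(n,n+"1")
    for th in ["rack","bracket_a","tray","tin_red","tin_yellow","tin_green","tin_blue","oil_bottle","pepper_mill","violet_box"]:
        for d in finder.cut_out(n,th)[:3]:
            if d["score"]>.2: print(n,th,round(d["score"],2),d["extent"])
st()
E
```

```text
scene rack 0.61 [247.1, 150.7, 115.0, 123.0]
scene bracket_a 0.95 [232.6, 245.2, 63.6, 45.9]
scene bracket_a 0.69 [319.1, 173.4, 48.4, 29.1]
scene bracket_a 0.64 [318.6, 243.0, 84.2, 95.7]
scene tray 0.72 [316.9, 242.4, 84.2, 94.4]
scene tin_red 0.35 [244.7, 150.5, 119.3, 124.5]
scene tin_yellow 0.63 [392.3, 201.0, 17.2, 20.9]
scene tin_blue 0.65 [284.2, 211.0, 36.7, 29.9]
scene tin_blue 0.63 [391.4, 189.9, 20.2, 18.2]
scene oil_bottle 0.94 [300.9, 136.9, 18.0, 53.9]
scene pepper_mill 0.24 [318.6, 171.0, 46.7, 31.7]
scene violet_box 0.59 [281.0, 211.5, 41.1, 31.6]
side rack 0.94 [244.7, 145.3, 95.6, 125.1]
side rack 0.46 [288.0, 161.7, 47.5, 19.7]
side bracket_a 0.88 [245.9, 265.8, 63.4, 26.1]
side tray 0.74 [346.7, 228.3, 54.6, 92.9]
side tray 0.53 [361.2, 160.1, 19.8, 21.2]
side tin_red 0.52 [242.7, 142.5, 97.3, 128.7]
side tin_yellow 0.6 [362.9, 175.6, 18.6, 19.2]
side oil_bottle 0.58 [258.5, 91.4, 21.9, 71.7]
side pepper_mill 0.62 [209.1, 243.2, 34.4, 58.0]
side violet_box 0.9 [266.9, 207.5, 39.9, 23.7]
side violet_box 0.74 [246.3, 146.5, 93.1, 126.2]
side violet_box 0.41 [344.2, 228.8, 57.9, 92.4]
wrist rack 0.91 [287.8, 105.8, 254.8, 265.4]
wrist rack 0.51 [223.6, 309.7, 25.8, 33.6]
wrist bracket_a 0.87 [315.3, 33.7, 144.4, 32.5]
wrist bracket_a 0.7 [314.2, 332.4, 81.1, 24.0]
wrist bracket_a 0.62 [290.0, 105.9, 254.2, 263.9]
wrist tray 0.9 [146.4, 12.2, 114.7, 205.9]
wrist tin_yellow 0.81 [224.5, 309.3, 26.9, 33.6]
wrist tin_blue 0.64 [241.4, 338.3, 20.6, 18.9]
wrist oil_bottle 0.28 [313.6, 32.0, 146.0, 36.5]
wrist pepper_mill 0.85 [448.2, 8.6, 100.0, 64.4]
wrist pepper_mill 0.28 [313.2, 333.9, 85.1, 18.4]
wrist violet_box 0.61 [350.6, 190.0, 87.7, 64.6]
t 1.8 pos [575.   -0.  231.3] rot [0.    0.707 0.707 0.   ] F [-0.8  0.2 -0.1] w 85.2
```

```bash
python3 - <<'E'
from h import *
crop("wrist1",280,0,270,200,3,"c1")
crop("wrist1",280,180,270,200,3,"c2")
crop("wrist1",90,0,200,225,4,"c3")
E
```

```text
(no output)
```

View pics/c1.png

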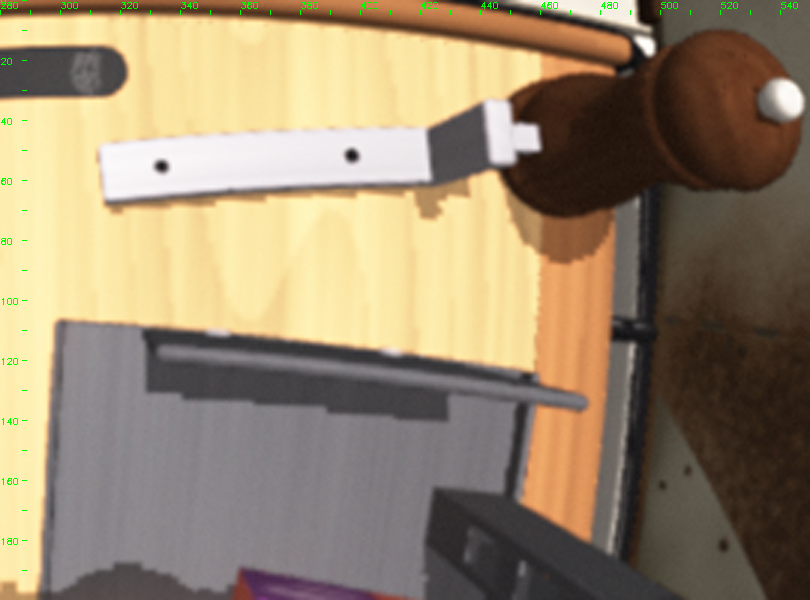

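View pics/c2.png

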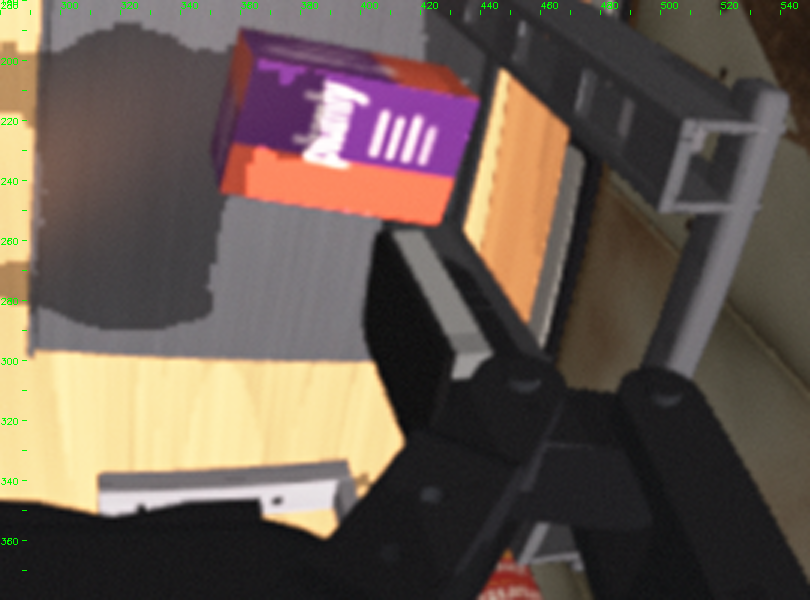

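View pics/c3.png

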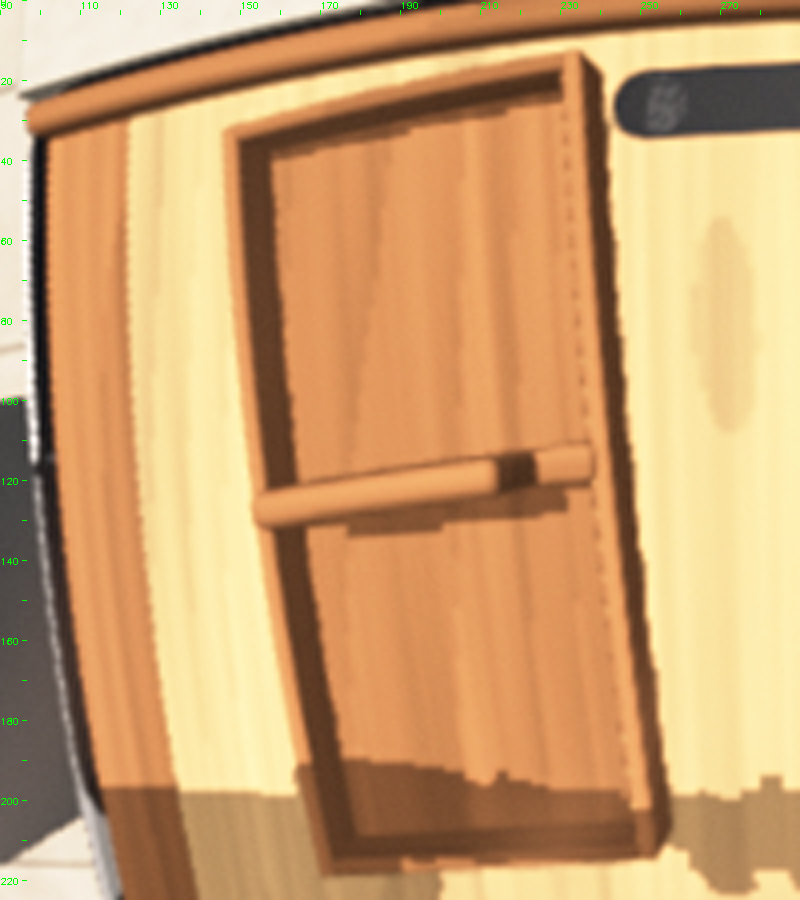

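```bash
python3 - <<'E'
from h import *
p,f,im=load("wrist1"); print("cam",-np.array(p["R"]).T@p["t"])
T="wrist1"; z0=.016
obs=[(T,(-.155,.124,.011),(300,106.7)),(T,(-.155,-.132,.011),(290,297.7)),(T,(.036,.124,.005),(456.7,124))]
r=solve("rack",obs,[.75,0,0],z0)
b=[(T,(-.132,.011,.018),(312.7,48.3)),(T,(-.132,-.011,.018),(315.7,66)),(T,(-.01,.011,.076),(441.3,33.5)),(T,(0,.011,.076),(449.3,33.3)),(T,(0,-.011,.076),(452.7,55)),(T,(-.01,-.011,.076),(443.3,55))]
ba=solve("bracket",b,[.75,.2,0],z0)
cc=lambda x,y:(90+x/4,y/4)
tr=[(T,(-.056,.116,.028),cc(225,131)),(T,(.056,.116,.028),cc(578,52)),(T,(.056,-.116,.028),cc(655,855)),(T,(-.056,-.116,.028),cc(325,872)),(T,(-.036,0,.065),cc(255,508)) ,(T,(.036,0,.065),cc(497,472))]
t=solve("tray",tr,[.45,.15,0],z0)
wire(im,p,f,"rack",pose(r[0],r[1],z0,r[2])); wire(im,p,f,"bracket",pose(ba[0],ba[1],z0,ba[2]),(255,0,0)); wire(im,p,f,"tray",pose(t[0],t[1],z0,t[2]),(255,0,0))
cv2.imwrite("pics/w1.png",im)
for n in ["side1","scene1"]:
    p,f,im=load(n)
    wire(im,p,f,"rack",pose(r[0],r[1],z0,r[2])); wire(im,p,f,"bracket",pose(ba[0],ba[1],z0,ba[2]),(255,0,0)); wire(im,p,f,"tray",pose(t[0],t[1],z0,t[2]),(255,0,0))
    im=im[70:370,150:470]; cv2.imwrite("pics/w_%s.png"%n,cv2.resize(im,None,fx=2,fy=2))
E
```

```text
cam [0.57563875 0.0821092  0.3728755 ]
rack [ 0.7018 -0.0616 -0.0716] res [[-0.5, -0.4], [-0.3, 2.3], [1.9, -0.2]]
bracket [0.7022 0.1411 0.1067] res [[-0.8, -0.7], [-1.6, 1.3], [-0.0, -0.7], [1.5, -0.1], [0.4, 0.4], [0.4, 0.2]]
tray [0.4404 0.0638 0.0693] res [[-1.7, -2.0], [0.7, -3.2], [1.8, 0.9], [-1.0, 1.4], [-2.0, 0.7], [0.4, -0.1]]
```

View pics/w1.png

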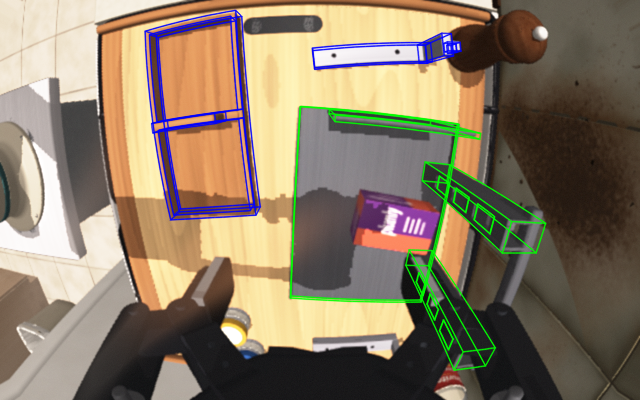

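View pics/w_side1.png

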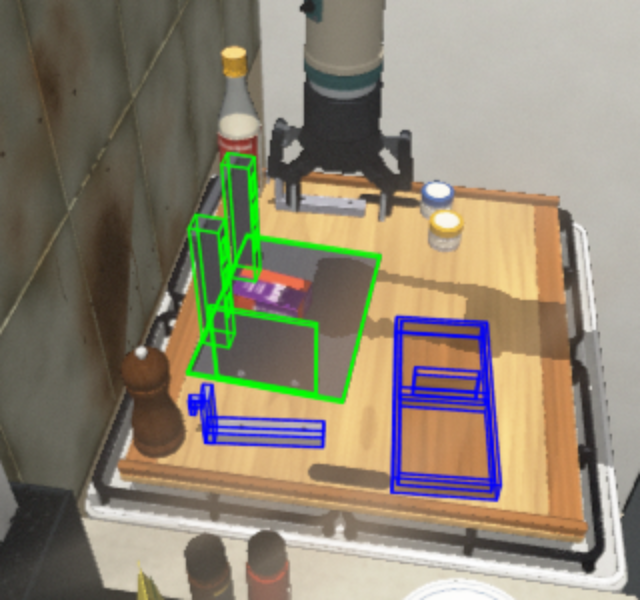

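View pics/w_scene1.png

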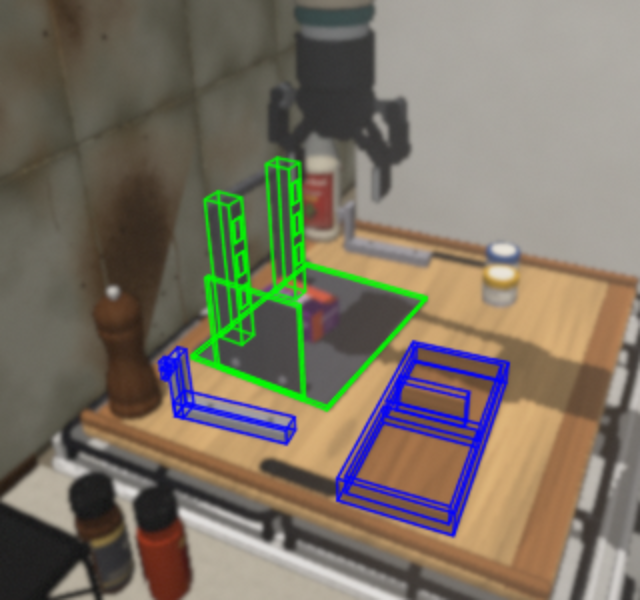

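Request:
arm_command --steps '[[[0,0,0.1745],[-5,-8,10],0],[[0,0,0.1745],[-5,-8,10],0],[[0,0,0.1745],[-5,-8,10],0],[[0,0,0.1745],[-5,-8,10],0],[[0,0,0.1745],[-5,-8,10],0],[[0,0,0.1745],[-5,-8,10],0],[[0,0,0.1745],[-5,-8,10],0],[[0,0,0.1745],[-5,-8,10],0],[[0,0,0.1748],[-5,-8,10],0],[[0,0,0],[0,0,0],0],[[0,0,0],[0,0,0],0]]'

```text
clock: 3.18
position: [0.53, -0.0717, 0.3209]
ee_rot: [-0.0, 0.001, 1.0, 0.0]
contact_force: [-0.7, 0.2, -0.5]
width: 0.0853
```

```bash
python3 - <<'E'
from h import *
s=st(); print(s["qpos"])
grab("wrist","wrist2"); grab("side","side2"); grab("scene","scene2"); crop("side2",230,80,220,200,3,"s2"); crop("scene2",280,120,160,120,5,"s3")
E
```

```text
t 3.17 pos [530.  -71.7 320.9] rot [-0.     0.001  1.     0.   ] F [-0.7  0.2 -0.5] w 85.3
[-2.64965200e-01  1.77277873e-01  1.41917758e+00  4.44365993e-04
  1.54562371e+00 -1.83334233e+00]
```

View pics/wrist2.png

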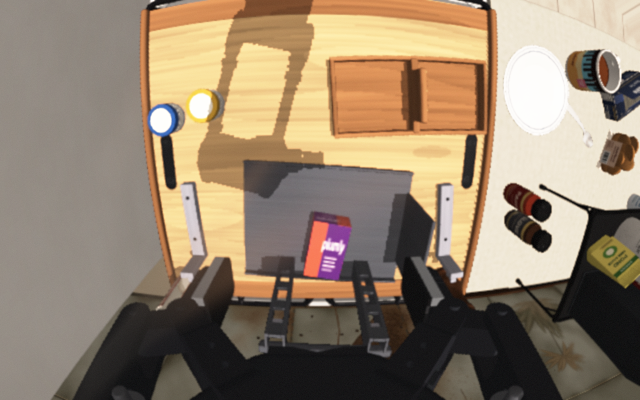

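View pics/s2.png

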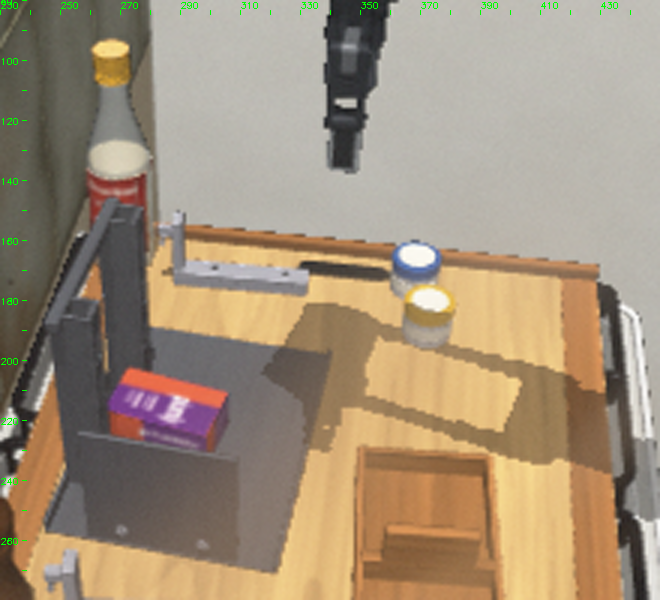

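View pics/s3.png

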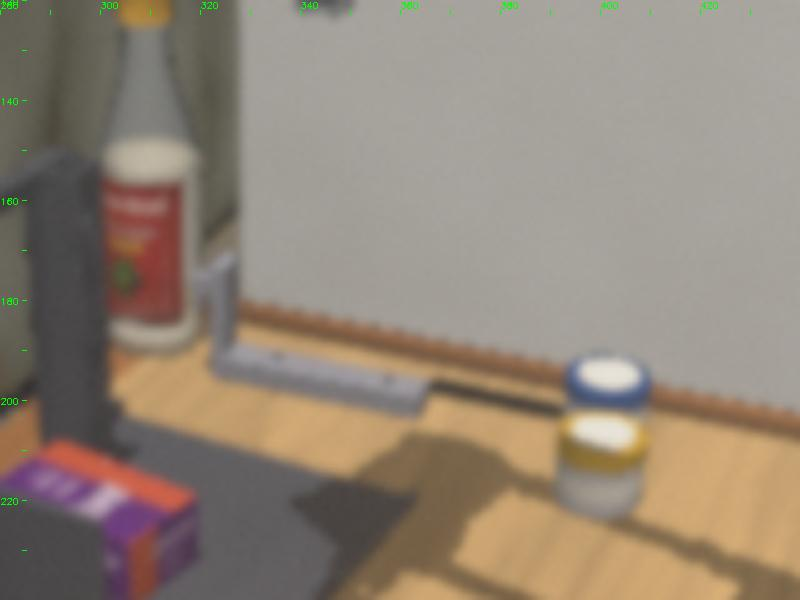

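```bash
python3 - <<'E'
from h import *
crop("wrist2",130,70,200,230,4,"c4"); crop("wrist2",240,150,210,150,4,"c5")
crop("wrist2",320,40,180,110,5,"c6")
E
```

```text
(no output)
```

View pics/c4.png

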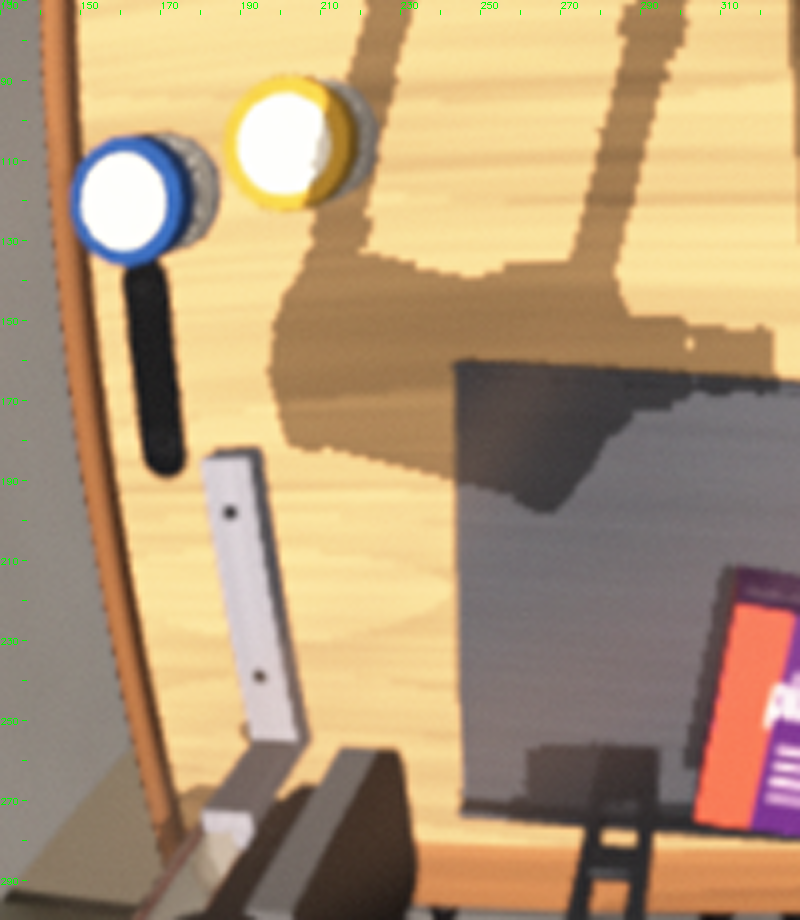

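View pics/c5.png

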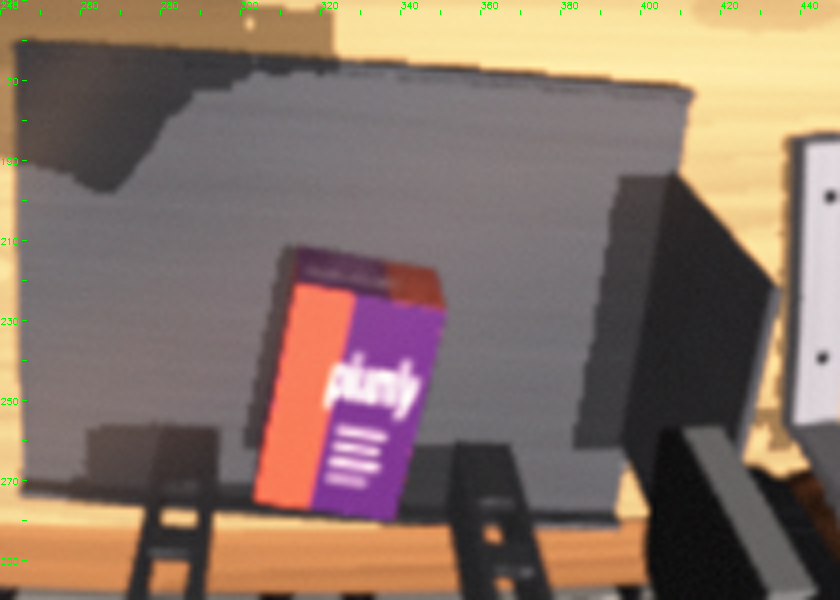

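View pics/c6.png

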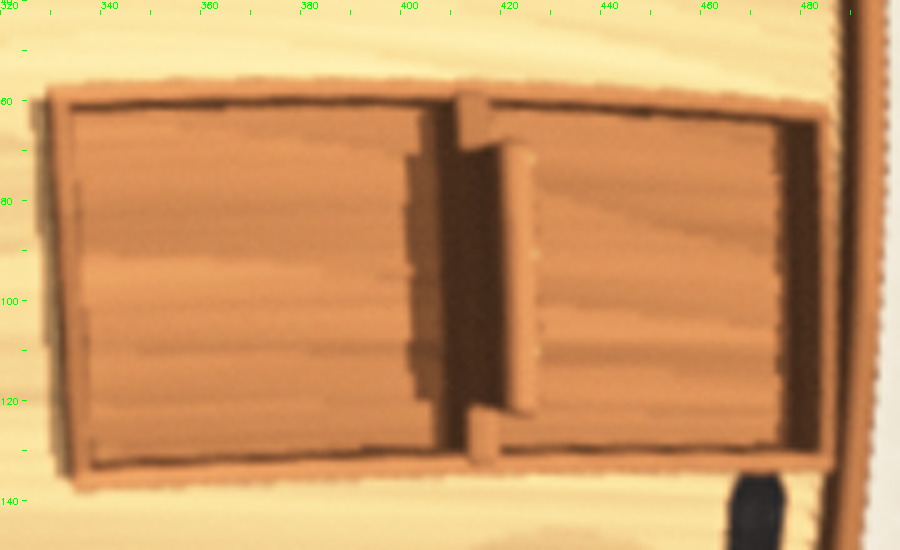

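```bash
cat > s1.py <<'E'
from h import *
T="wrist1";U="wrist2"; z0=.016
c4=lambda x,y:(130+x/4,70+y/4); c5=lambda x,y:(240+x/4,150+y/4); c6=lambda x,y:(320+x/5,40+y/5)
o1=[(T,(-.155,.124,.011),(300,106.7)),(T,(-.155,-.132,.011),(290,297.7)),(T,(.036,.124,.005),(456.7,124))]
o2=[(U,(-.155,.124,.011),c5(692,90)),(U,(-.155,-.132,.011),c5(13,42)),(U,(-.122,.118,.123),c5(775,287)),(U,(.036,.124,.005),c5(618,520)),(U,(.036,-.132,.005),c5(22,490)),(U,(-.122,.118,.005),c5(677,172))]
r=solve("rack",o1,[.75,0,0],z0);r=solve("rack",o2,r,z0);r=solve("rack",o1+o2,r,z0)
b1=[(T,(-.132,.011,.018),(312.7,48.3)),(T,(-.132,-.011,.018),(315.7,66)),(T,(-.01,.011,.076),(441.3,33.5)),(T,(0,.011,.076),(449.3,33.3)),(T,(0,-.011,.076),(452.7,55)),(T,(-.01,-.011,.076),(443.3,55))]
b2=[(U,(-.132,-.011,.018),c5(805,138)),(U,(-.01,-.011,.018),c5(795,425))]
ba=solve("A",b1+b2,[.75,.2,0],z0)
bb=solve("B",[(U,(-.132,-.011,.018),c4(203,460)),(U,(-.132,.011,.018),c4(252,456)),(U,(-.01,.011,.018),c4(297,738)),(U,(-.01,-.011,.018),c4(251,740)),(U,(-.01,.011,.076),c4(252,818)),(U,(-.01,-.011,.076),c4(203,815)),(U,(-.132,.011,0),c4(262,450))],[.7,-.2,0],z0)
cc=lambda x,y:(90+x/4,y/4)
t1=[(T,(-.056,.116,.028),cc(225,131)),(T,(.056,.116,.028),cc(578,52)),(T,(.056,-.116,.028),cc(655,855)),(T,(-.056,-.116,.028),cc(325,872)),(T,(-.036,0,.065),cc(255,508)) ,(T,(.036,0,.065),cc(497,472))]
t2=[(U,(-.056,-.116,.028),c6(45,88)),(U,(-.056,.116,.028),c6(830,105)),(U,(.056,.116,.028),c6(832,470)),(U,(.056,-.116,.028),c6(75,490)),(U,(-.036,0,.065),c6(518,143)),(U,(.036,0,.065),c6(521,411))]
solve("tray",t1,[.45,.15,0],z0);t=solve("tray",t2,[.45,.15,0],z0)
p,f,im=load(U)
ty=atz(p,c4(293,142),z0+.04,1); tb=atz(p,c4(132,200),z0+.04,1); print("yellow",ty,"blue",tb)
pickle.dump((r,ba,bb,t),open("est.pkl","wb"))
def draw(tag,out):
    p,f,im=load(tag)
    for m,q in (("rack",r),("bracket",ba),("bracket",bb),("tray",t)): wire(im,p,f,m,pose(q[0],q[1],z0,q[2]),(0,255,0) if m=="rack" else (255,0,0))
    cv2.imwrite(f"pics/{out}.png",im)
draw(U,"w2"); draw("side2","w3")
E
python3 s1.py; python3 -c "
from h import *
crop('w3',200,60,240,260,3,'w3c')"
```

```text
rack [ 0.7018 -0.0616 -0.0716] res [[-0.5, -0.4], [-0.3, 2.3], [1.9, -0.2]]
rack [ 0.6997 -0.0594 -0.0695] res [[2.5, 0.4], [-0.4, 0.5], [-0.0, 0.3], [0.1, -0.2], [0.2, -0.9], [-1.8, -0.6]]
rack [ 0.7003 -0.06   -0.069 ] res [[-2.2, -1.4], [-1.2, 1.7], [0.7, -1.6], [2.0, 0.8], [-0.8, 0.9], [-0.6, 0.8], [-0.3, 0.0], [-0.1, -0.6], [-2.2, -0.2]]
A [0.7021 0.1412 0.1044] res [[-1.0, -1.0], [-1.9, 1.0], [-0.2, -0.8], [1.3, -0.2], [0.2, 0.3], [0.1, 0.1], [-0.2, 1.7], [-0.8, 0.0]]
B [ 0.701  -0.2685  0.0269] res [[-0.7, 0.1], [-0.3, 0.5], [0.6, 1.1], [0.2, 0.4], [-0.1, -0.5], [-0.7, -0.4], [1.4, -1.1]]
tray [0.4404 0.0638 0.0693] res [[-1.7, -2.0], [0.7, -3.2], [1.8, 0.9], [-1.0, 1.4], [-2.0, 0.7], [0.4, -0.1]]
tray [0.4395 0.063  0.0656] res [[-0.2, -0.9], [0.5, -0.7], [0.7, 0.7], [-1.0, 0.9], [-0.4, -1.1], [0.8, 1.4]]
yellow [ 0.451338   -0.22573339  0.056     ] blue [ 0.46665472 -0.28985786  0.056     ]
```

View pics/w2.png

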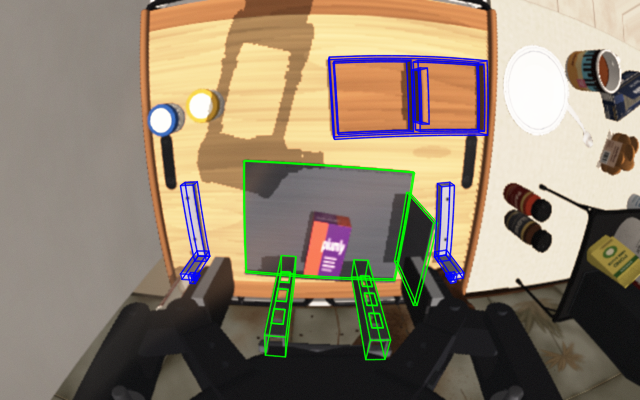

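View pics/w3c.png

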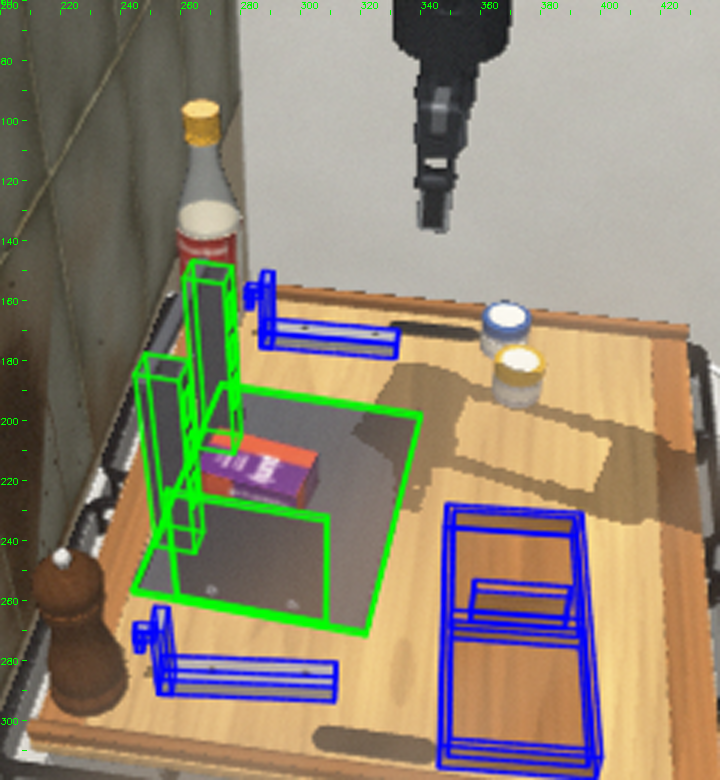

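Request:
arm_command --steps '[[[0,0,0.0261],[28.1,51.6,0],105],[[0,0,0.0261],[28.1,51.6,-20],105],[[0,0,0.0261],[28.1,51.6,-60],105],[[0,0,0.0261],[28.1,51.8,-60],105],[[0,0,0],[0,0,-50],105],[[0,0,0],[0,0,0],105],[[0,0,0],[0,0,0],105]]' --newtons 80

```text
clock: 4.2
position: [0.6291, 0.108, 0.1637]
ee_rot: [0.001, -0.052, 0.999, 0.0]
contact_force: [-0.4, 0.1, 1.6]
width: 0.0502
```

```bash
python3 - <<'E'
from h import *
s=st()
grab("wrist","wrist3"); grab("side","side3"); crop("side3",200,200,160,110,5,"s3")
p,f,im=load("scene2"); print("bottle",atz(p,(311,189),.016,0))
p,f,im=load("side2"); print("bottle",atz(p,(268,162),.016,0), "mill",atz(p,(228,293),.016,0))
E
```

```text
t 4.2 pos [629.1 108.  163.7] rot [ 0.001 -0.052  0.999  0.   ] F [-0.4  0.1  1.6] w 50.2
bottle [ 0.74616216 -0.28147334  0.016     ]
bottle [ 0.76825526 -0.30994149  0.016     ] mill [0.75332806 0.16587858 0.016     ]
```

View pics/wrist3.png

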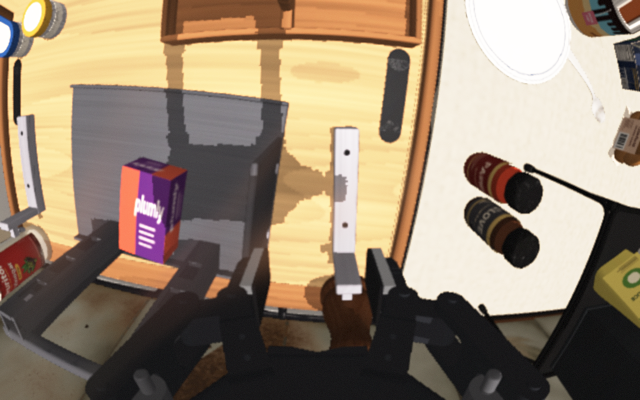

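View pics/s3.png

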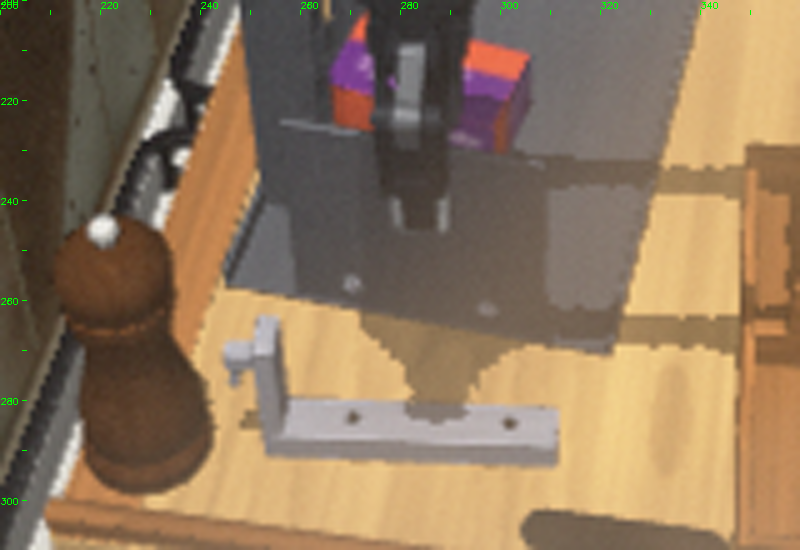

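```bash
python3 - <<'E'
from h import *
p,f,im=load("wrist3")
for uv in [(334.5,129),(357.5,128),(334,253),(356,252)]: print(atz(p,uv,.034,1))
r,ba,bb,t=pickle.load(open("est.pkl","rb"))
R,o=pose(ba[0],ba[1],.016,ba[2])
for X in [(-.132,-.011,.018),(-.132,.011,.018),(-.01,-.011,.018),(-.01,.011,.018)]: print(R@X+o)
E
```

```text
[0.57313183 0.11701924 0.034     ]
[0.5698509  0.13699525 0.034     ]
[0.69344692 0.13126637 0.034     ]
[0.6902637  0.15302529 0.034     ]
[0.57193018 0.11646204 0.034     ]
[0.56963711 0.13834221 0.034     ]
[0.69326566 0.12917816 0.034     ]
[0.69097259 0.15105833 0.034     ]
```

Request:
arm_command --steps '[[[0,0,0.003],[6.7,13.8,-20],105],[[0,0,0.003],[6.7,13.8,-30],105],[[0,0,0],[0,0,-30],105],[[0,0,0],[0,0,-30],105],[[0,0,0],[0,0,-25],105],[[0,0,0],[0,0,-8],105],[[0,0,0],[0,0,0],105]]'

```text
clock: 5.18
position: [0.6415, 0.1362, 0.0188]
ee_rot: [-0.0, -0.055, 0.998, 0.0]
contact_force: [-0.6, 1.7, -0.2]
width: 0.0505
```

Request:
arm_command --steps '[[[0,0,0],[0,0,-1],255],[[0,0,0],[0,0,0],255],[[0,0,0],[0,0,0],255],[[0,0,0],[0,0,0],255],[[0,0,0],[0,0,0],255]]'

```text
clock: 5.8
position: [0.6423, 0.1357, 0.0196]
ee_rot: [0.001, -0.055, 0.998, 0.0]
contact_force: [-0.1, 0.8, 6.4]
width: 0.0198
```

```bash
python3 - <<'E'
from h import *
s=st()
grab("side","side4"); crop("side4",200,180,160,110,5,"s4")
E
```

```text
t 5.8 pos [642.3 135.7  19.6] rot [ 0.001 -0.055  0.998  0.   ] F [-0.1  0.8  6.4] w 19.8
```

View pics/s4.png

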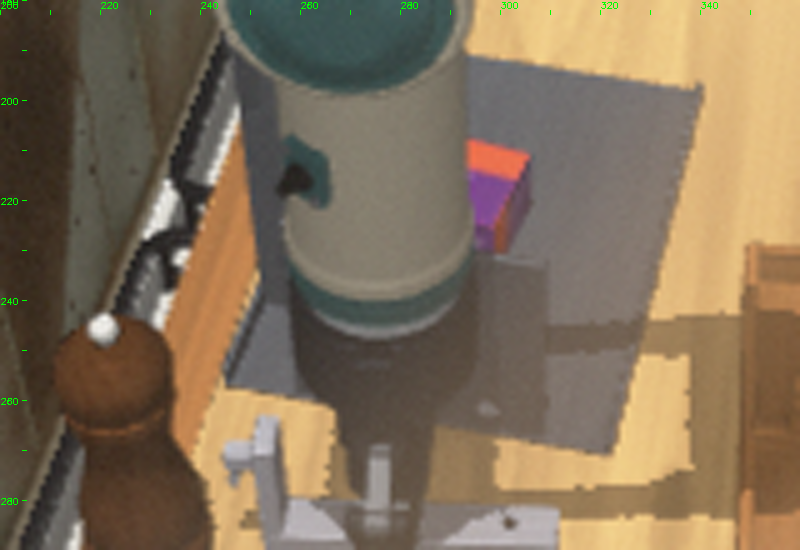

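Request:
arm_command --steps '[[[0,0,0],[0,0,10],255],[[0,0,0],[0,0,25],255],[[0,0,0],[0,0,30],255],[[0,0,0],[0,0,35],255],[[0,0,0],[0,0,35],255],[[0,0,0],[0,0,20],255],[[0,0,0],[0,0,0],255],[[0,0,0],[0,0,0],255]]'

```text
clock: 6.85
position: [0.6405, 0.1356, 0.1719]
ee_rot: [-0.001, -0.055, 0.998, -0.0]
contact_force: [-0.2, 0.6, -1.4]
width: 0.0197
```

```bash
python3 - <<'E'
from h import *
s=st()
grab("side","side5"); crop("side5",200,140,160,140,5,"s5")
grab("wrist","wrist5"); crop("wrist5",240,100,200,200,4,"c7")
E
```

```text
t 6.85 pos [640.5 135.6 171.9] rot [-0.001 -0.055  0.998 -0.   ] F [-0.2  0.6 -1.4] w 19.7
```

View pics/s5.png

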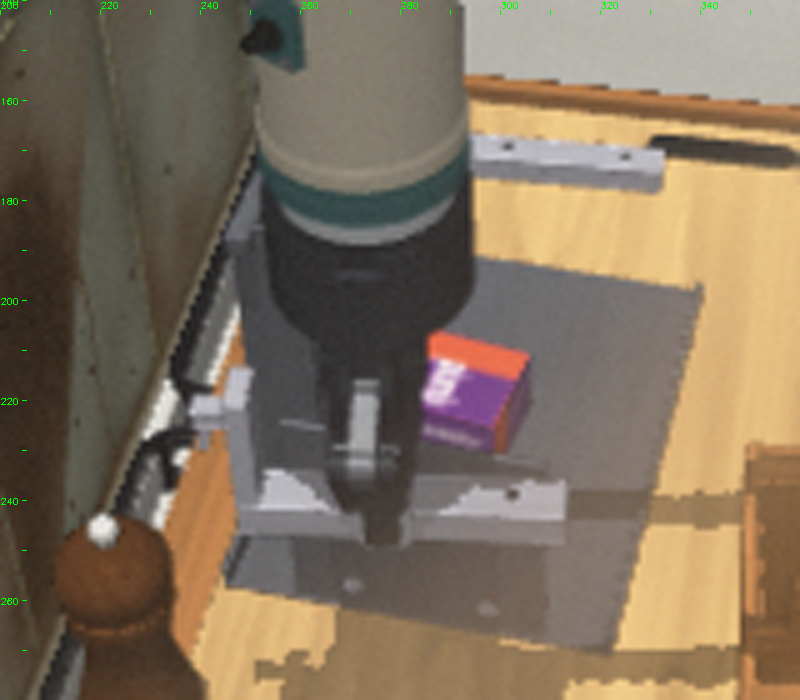

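View pics/c7.png

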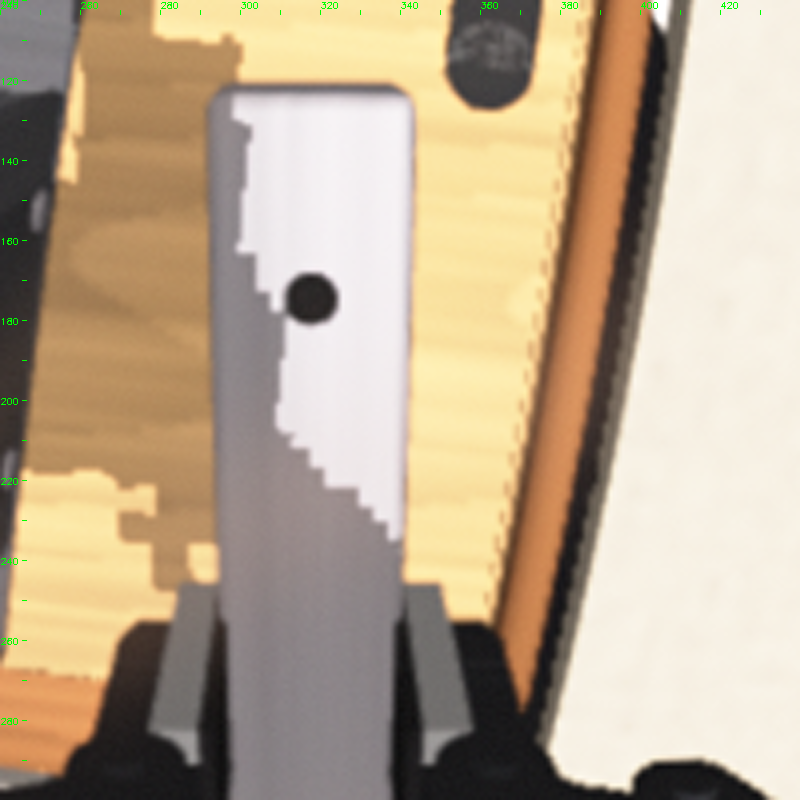

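```bash
cat > s2.py <<'E'
from h import *
def solve5(obs,x0):
    cam={t:load(t)[:2] for t,_,_ in obs}
    def f(q):
        R=Rot.from_euler("ZY",[q[3],q[4]]).as_matrix()
        return np.concatenate([((proj(cam[tg][0],R@np.array(X)+q[:3],cam[tg][1])-uv).ravel()*(1 if tg[0]=="w" else 1)) for tg,X,uv in obs])
    r=least_squares(f,x0,loss="soft_l1",x_scale=[.01]*3+[.05]*2); print(np.round(r.x,4),np.round(r.fun.reshape(-1,2),1).tolist()); return r.x
E
python3 - <<'E'
from s2 import *
s=lambda x,y:(200+x/5,140+y/5)
o=[("wrist5",(-.132,-.011,.018),(292,121.5)),("wrist5",(-.132,.011,.018),(343,121.5)),
("side5",(-.132,-.011,.018),s(565,480)),("side5",(-.132,.011,.018),s(565,515)),("side5",(-.132,.011,0),s(565,545)),("side5",(0,.011,0),s(238,535)),("side5",(-.01,.011,.018),s(258,508))]
q=solve5(o,[.70,.141,.168,.11,0])
# floor reference residual check
o=[("wrist5",(-.132,-.011,.018),(292,121.5)),("wrist5",(-.132,.011,.018),(343,121.5))]
for x in (.7021,):
  from h import *
for tag in ["side5"]:
    p,f,im=load(tag)
    R=Rot.from_euler("ZY",[q[3],q[4]]).as_matrix(); wire(im,p,f,"bracket",(R,q[:3]),(255,0,0)); cv2.imwrite("pics/w5.png",im); crop("w5",200,140,160,140,5,"w5c")
E
```

```text
[ 0.7     0.1417  0.1667  0.1083 -0.0032] [[-1.3, -0.1], [0.8, 0.1], [0.3, -0.5], [-0.1, 0.8], [-0.2, 0.7], [-0.2, 0.2], [0.0, -0.1]]
```

View pics/w5c.png

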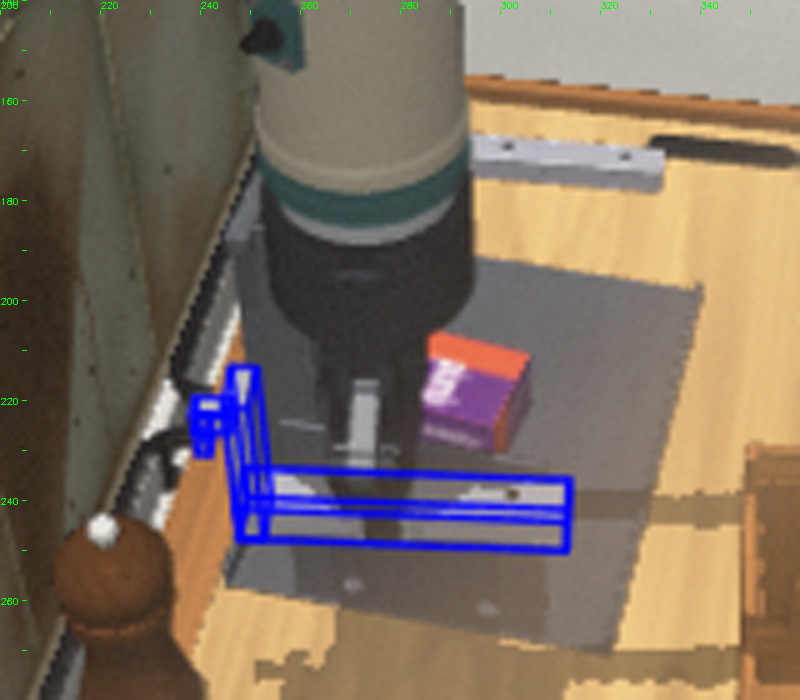

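Request:
arm_command --steps '[[[0,0,0],[-15,0,0],255],[[0,0,-0.0354],[-10.7,-20,0],255],[[0,0,-0.0354],[0,-28,0],255],[[0,0,-0.0354],[0,-28,0],255],[[0,0,-0.0354],[0,-28,0],255],[[0,0,-0.0354],[0,-25.3,-11],255],[[0,0,0],[0,0,-20],255],[[0,0,0],[0,0,-20],255],[[0,0,0],[0,0,0],255],[[0,0,0],[0,0,0],255]]'

```text
clock: 8.2
position: [0.6157, 0.0058, 0.1228]
ee_rot: [0.0, 0.034, 0.999, -0.0]
contact_force: [0.3, 0.3, -1.2]
width: 0.0202
```

```bash
python3 - <<'E'
from h import *
s=st()
grab("side","side6"); crop("side6",220,120,160,150,5,"s6")
grab("scene","scene6"); crop("scene6",220,130,140,140,5,"s7")
grab("wrist","wrist6"); crop("wrist6",220,80,200,180,4,"c8")
E
```

```text
t 8.2 pos [615.7   5.8 122.8] rot [ 0.     0.034  0.999 -0.   ] F [ 0.3  0.3 -1.2] w 20.2
```

View pics/s6.png

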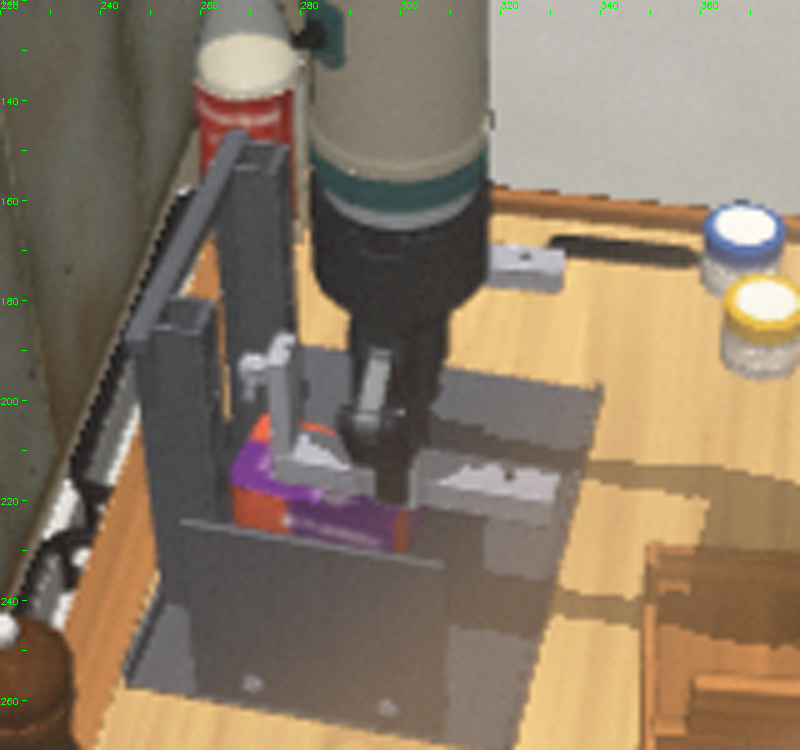

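View pics/s7.png

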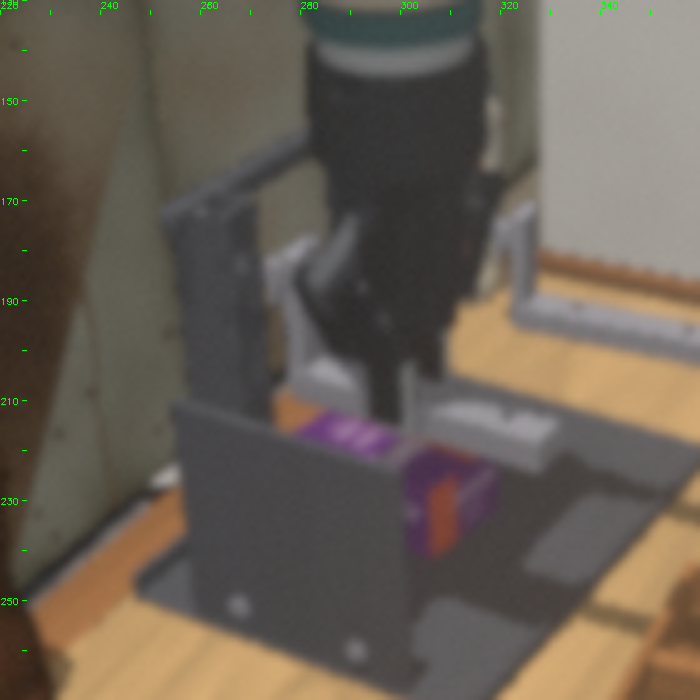

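View pics/c8.png

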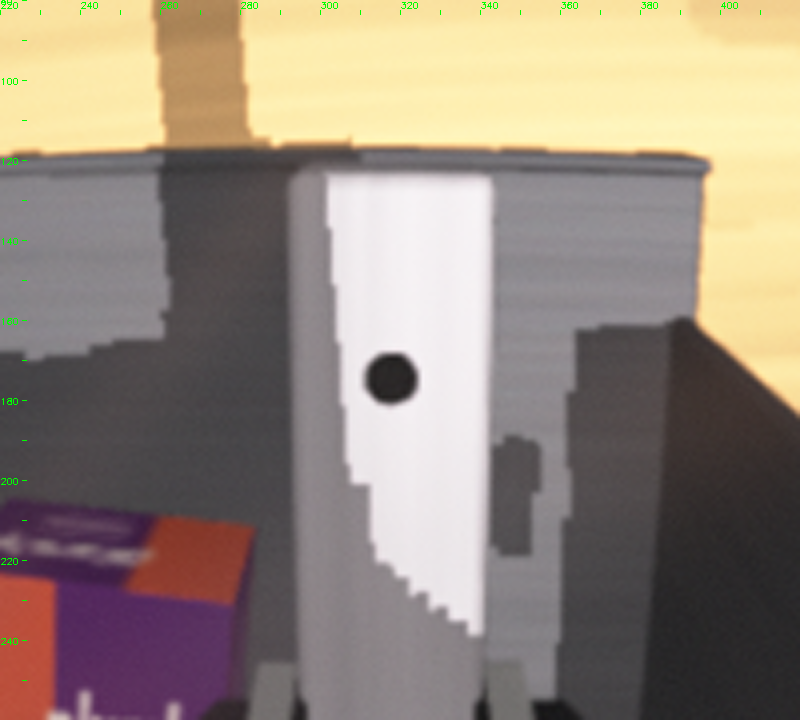

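```bash
python3 - <<'E'
from s2 import *
p,f,im=load("wrist6")
a=atz(p,(397,121),.027,1); b=atz(p,(392.5,159.5),.021,1); print(a,b)
R,t=pose(.7003,-.06,.016,-.069)
print(R@(-.155,.124,.011)+t, R@(-.122,.118,.005)+t)
q0=[.6754,.0014,.119,-.069,0]
o=[("wrist6",(-.132,-.011,.018),(292,122)),("wrist6",(-.132,.011,.018),(343,122.5))]
RR=Rot.from_euler("ZY",q0[3:]).as_matrix(); print(proj(p,(RR@np.array([o[0][1],o[1][1]]).T).T+q0[:3],1))
for tag,c in (("side6",(220,120,160,150)),("scene6",(220,130,140,140))):
    p,f,im=load(tag); wire(im,p,f,"rack",(R,t)); wire(im,p,f,"bracket",(RR,np.array(q0[:3])),(255,0,0)); cv2.imwrite("pics/w6.png",im); crop("w6",*c,5,"w_"+tag)
E
```

```text
[0.55493952 0.07222246 0.027     ] [0.58686618 0.0694841  0.021     ]
[0.55421804 0.07439145 0.027     ] [0.58672585 0.06613053 0.021     ]
[[289.4217452  120.37001536]
 [343.11216612 120.51129346]]
```

View pics/w_side6.png

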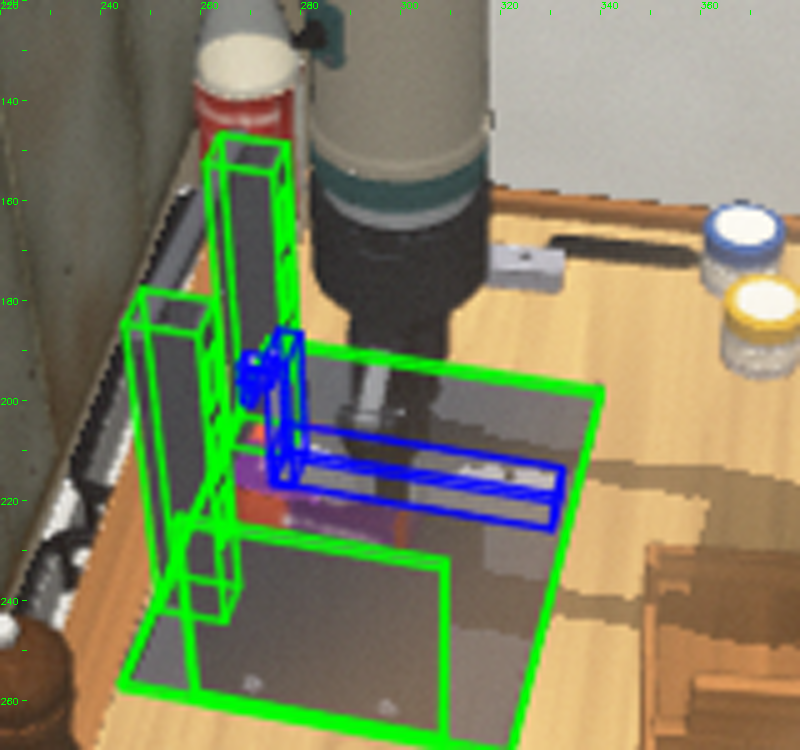

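View pics/w_scene6.png

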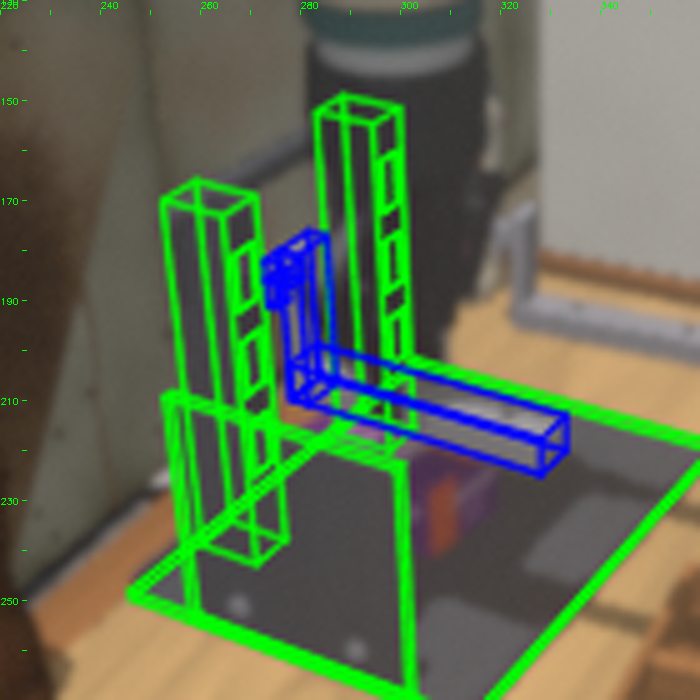

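```bash
python3 - <<'E'
from h import *
crop("wrist1",415,155,130,105,6,"d1"); crop("wrist2",260,240,140,120,6,"d2"); crop("wrist3",0,215,250,130,3,"d3")
E
```

```text
(no output)
```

View pics/d1.png

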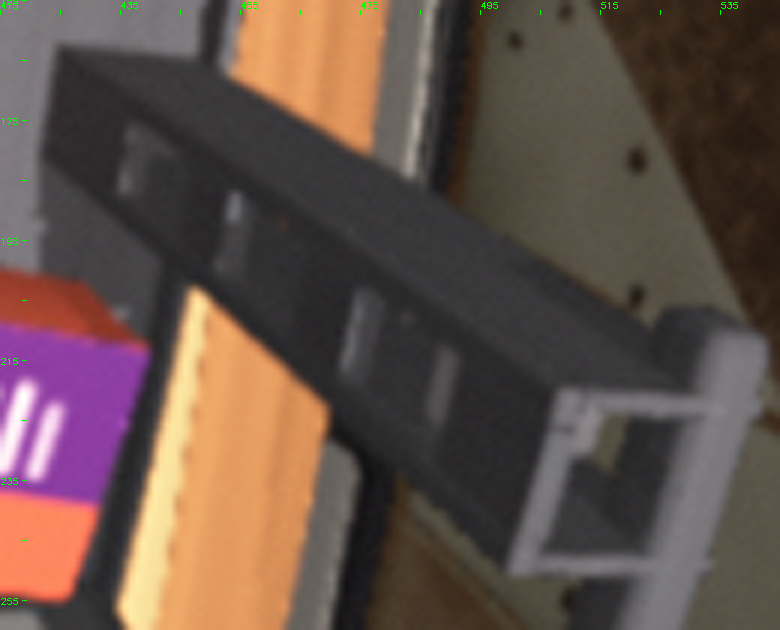

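View pics/d2.png

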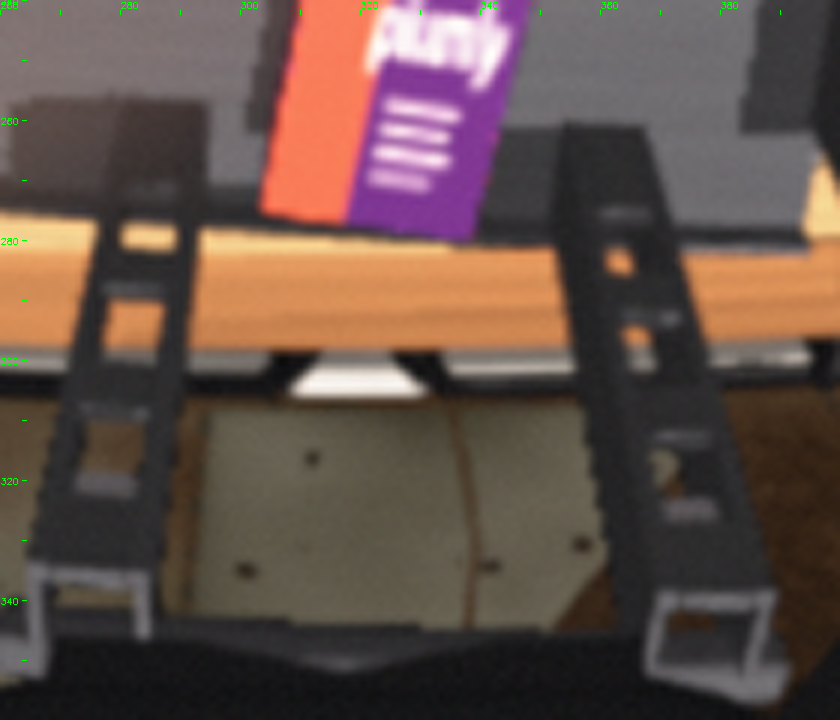

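View pics/d3.png

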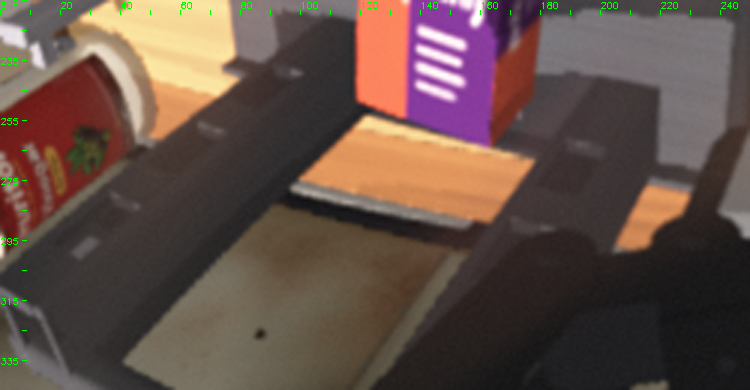

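```bash
cat > s3.py <<'E'
from h import *
d2=lambda x,y:(260+x/6,240+y/6); d1=lambda x,y:(415+x/6,155+y/6)
A=[("wrist2",(0,-.072,.19),d2(30,566)),("wrist2",(0,-.048,.19),d2(150,573)),("wrist2",(0,.048,.19),d2(658,597)),("wrist2",(0,.072,.19),d2(776,593)),
("wrist2",(0,-.067,.14),d2(83,404)),("wrist2",(0,-.053,.14),d2(152,404)),("wrist2",(0,.053,.14),d2(648,432)),("wrist2",(0,.067,.14),d2(715,430))]
B=[("wrist1",(0,.072,.19),d1(563,388)),("wrist1",(0,.048,.19),d1(510,573)),("wrist1",(0,.072,.005),d1(60,45)),("wrist1",(0,.048,.005),d1(42,155)),("wrist1",(0,.067,.14),d1(367,288)),("wrist1",(0,.053,.14),d1(340,378))]
o1=[("wrist1",(-.155,.124,.011),(300,106.7)),("wrist1",(-.155,-.132,.011),(290,297.7)),("wrist1",(.036,.124,.005),(456.7,124))]
if __name__=="__main__":
    r0=[.7,-.06,-.07]
    for o in (A,B,B+o1,A+B+o1): 
        for z in (.014,.016,.018): print(z); solve("r",o,r0,z)
E
python3 s3.py
```

```text
0.014
r [ 0.7006 -0.0599 -0.072 ] res [[-0.6, -0.7], [0.5, 0.0], [0.1, -0.6], [0.5, -0.2], [-0.0, 0.0], [-0.5, 0.9], [0.2, 0.2], [-0.3, 0.6]]
0.016
r [ 0.6988 -0.06   -0.0726] res [[-1.1, -0.6], [0.2, 0.1], [0.4, -0.5], [1.0, 0.0], [-0.4, -0.1], [-0.7, 0.8], [0.5, 0.1], [-0.0, 0.6]]
0.018
r [ 0.6971 -0.06   -0.0729] res [[-1.5, -0.5], [-0.1, 0.2], [0.7, -0.3], [1.4, 0.1], [-0.7, -0.2], [-1.0, 0.8], [0.8, 0.1], [0.3, 0.5]]
0.014
r [ 0.7011 -0.0614 -0.0726] res [[0.2, 0.0], [-0.2, 0.6], [0.1, -0.6], [0.0, 0.0], [-0.4, -0.5], [0.4, 0.3]]
0.016
r [ 0.7    -0.0606 -0.0706] res [[0.5, 0.1], [0.0, 1.0], [-0.3, -1.0], [-0.3, -0.2], [-0.4, -0.6], [0.3, 0.3]]
0.018
r [ 0.6988 -0.0599 -0.0708] res [[0.9, 0.2], [0.3, 1.5], [-0.6, -1.3], [-0.6, -0.4], [-0.4, -0.7], [0.3, 0.4]]
0.014
r [ 0.7013 -0.0615 -0.0711] res [[0.3, 0.1], [-0.1, 0.7], [0.1, -0.6], [0.1, 0.1], [-0.3, -0.5], [0.5, 0.3], [-0.9, -0.5], [-0.5, 1.4], [0.8, -0.4]]
0.016
r [ 0.7004 -0.0608 -0.0676] res [[0.7, 0.3], [0.3, 1.2], [-0.1, -0.8], [-0.1, -0.1], [-0.2, -0.4], [0.6, 0.5], [-2.2, -0.5], [-0.9, 2.2], [0.6, -1.0]]
0.018
r [ 0.6
[... 231 characters left out ...]
0.1], [-0.7, 0.3], [-1.2, 1.2], [-0.6, 0.4], [-1.1, 0.9], [0.1, -0.7], [-0.3, -0.1], [-0.1, -1.1], [-0.1, -0.4], [-0.5, -1.2], [0.3, -0.4], [-1.1, -1.1], [-0.8, 1.1], [0.7, -0.9]]
0.016
r [ 0.6996 -0.0604 -0.074 ] res [[-1.4, -0.2], [-0.2, 0.6], [-0.1, 0.1], [0.5, 0.6], [-0.7, 0.3], [-1.1, 1.3], [0.1, 0.7], [-0.4, 1.1], [0.4, -0.1], [-0.2, 0.8], [-0.4, -1.1], [-0.4, -0.4], [-0.6, -0.9], [0.2, 0.1], [-2.2, -1.7], [-2.1, 1.4], [0.6, -1.1]]
0.018
r [ 0.6982 -0.06   -0.0781] res [[-1.4, -0.1], [-0.0, 0.8], [0.6, 0.5], [1.2, 1.0], [-0.6, 0.3], [-0.9, 1.2], [0.7, 0.9], [0.2, 1.4], [0.7, 0.5], [-0.1, 1.7], [-0.7, -1.1], [-0.9, -0.3], [-0.6, -0.5], [0.0, 0.6], [-3.1, -2.6], [-3.7, 1.6], [0.6, -1.2]]
```

Request:
arm_command --steps '[[[0,0,-0.003],[6,-1.2,-2.4],255],[[0,0,0],[5,-0.6,0],255],[[0,0,0],[0,0,0],255],[[0,0,0],[0,0,0],255]]'

```text
clock: 8.85
position: [0.6267, 0.0046, 0.1195]
ee_rot: [-0.0, 0.035, 0.999, 0.0]
contact_force: [0.2, -0.1, -1.7]
width: 0.0198
```

```bash
python3 - <<'E'
from h import *
s=st()
grab("side","side7"); crop("side7",240,160,100,90,8,"s8")
grab("scene","scene7"); crop("scene7",240,150,90,80,8,"s9")
E
```

```text
t 8.85 pos [626.7   4.6 119.5] rot [-0.     0.035  0.999  0.   ] F [ 0.2 -0.1 -1.7] w 19.8
```

View pics/s8.png

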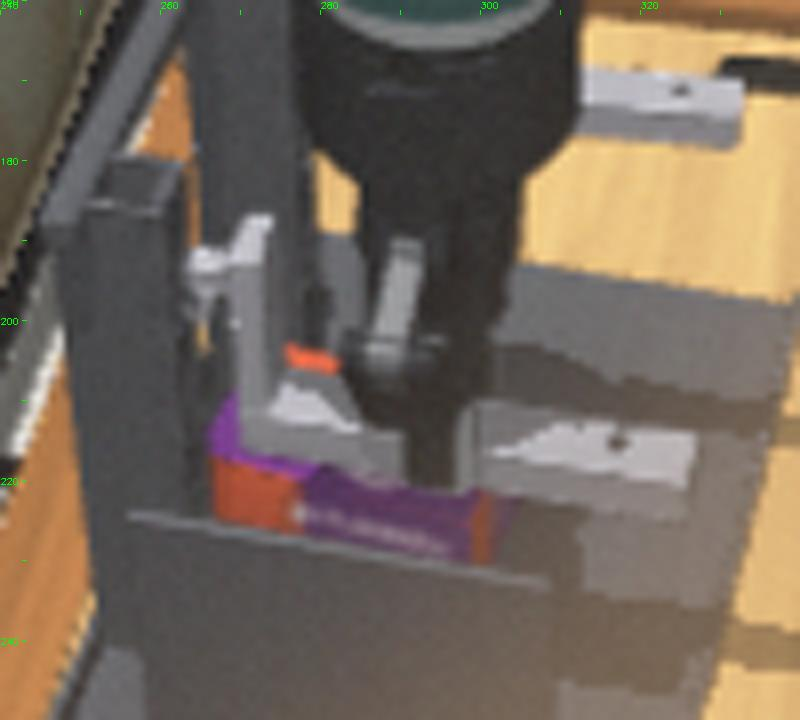

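View pics/s9.png

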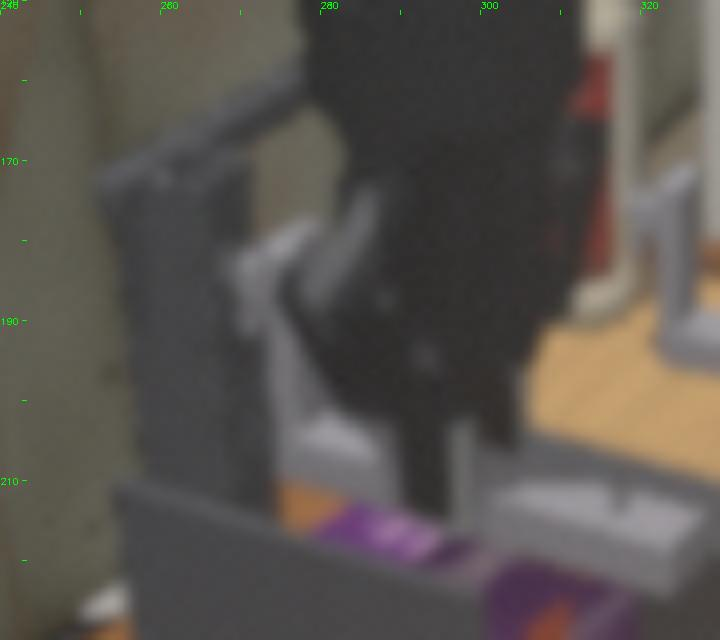

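Request:
arm_command --steps '[[[0,0,0],[4,-0.3,0.6],255],[[0,0,0],[4,-0.3,0],255],[[0,0,0],[4,-0.3,0],255],[[0,0,0],[3,-0.2,0],255],[[0,0,0],[0,0,0],255]]'

```text
clock: 9.57
position: [0.6416, 0.0035, 0.1201]
ee_rot: [-0.0, 0.035, 0.999, 0.0]
contact_force: [-1.9, 0.1, -1.4]
width: 0.02
```

Request:
arm_command --steps '[[[0,0,0],[1.5,-0.1,0],255],[[0,0,0],[1.5,-0.1,0],255],[[0,0,0],[0,0,0],255]]'

```text
clock: 9.95
position: [0.6435, 0.0034, 0.1201]
ee_rot: [-0.001, 0.035, 0.999, 0.0]
contact_force: [-4.0, -0.4, -0.0]
width: 0.02
```

```bash
python3 - <<'E'
from h import *
s=st()
grab("side","side8"); crop("side8",240,160,100,90,8,"s8")
grab("scene","scene8"); crop("scene8",240,150,90,80,8,"s9")
E
```

```text
t 9.95 pos [643.5   3.4 120.1] rot [-0.001  0.035  0.999  0.   ] F [-4.  -0.4 -0. ] w 20.0
```

View pics/s8.png

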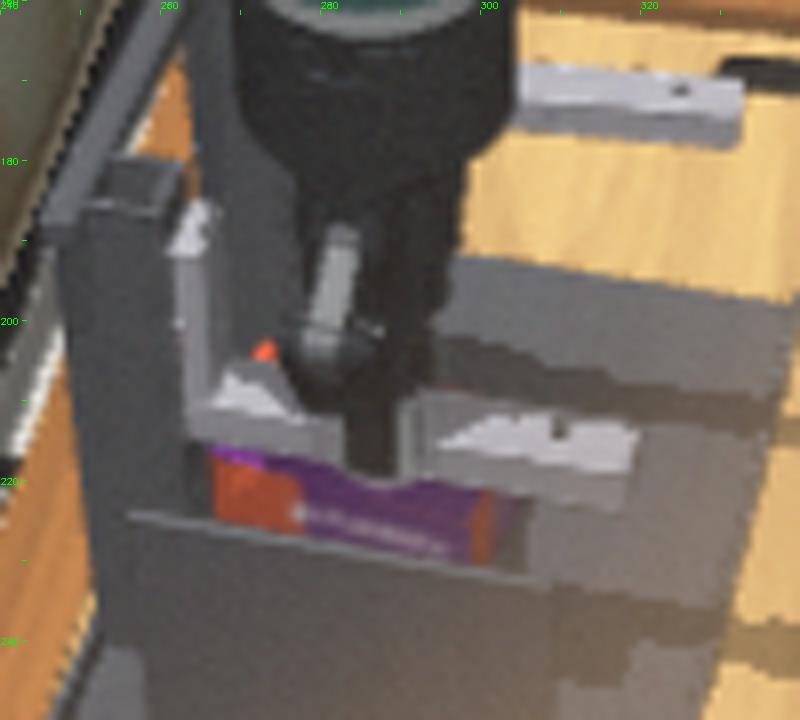

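View pics/s9.png

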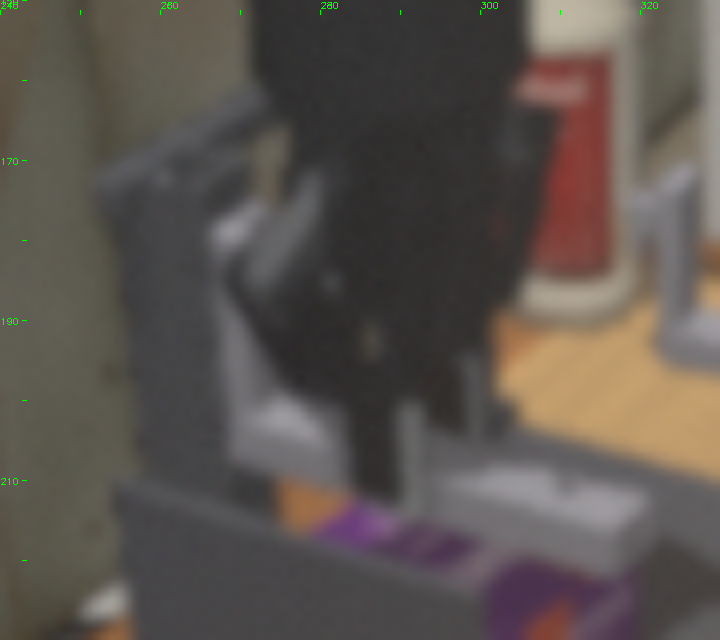

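Request:
arm_command --steps '[[[0,0,0],[0.3,0,-3],255],[[0,0,0],[0,0,-3],255],[[0,0,0],[0,0,-3],255],[[0,0,0],[0,0,-3],255],[[0,0,0],[0,0,0],255]]'

```text
clock: 10.68
position: [0.6435, 0.0035, 0.1082]
ee_rot: [-0.001, 0.035, 0.999, 0.0]
contact_force: [-6.0, 0.1, 1.0]
width: 0.0199
```

Request:
arm_command --steps '[[[0,0,0],[0,0,-2],255],[[0,0,0],[0,0,-2],255],[[0,0,0],[0,0,-1.5],255],[[0,0,0],[0,0,0],255],[[0,0,0],[0,0,0],255]]'

```text
clock: 11.3
position: [0.6435, 0.0035, 0.1038]
ee_rot: [-0.001, 0.035, 0.999, 0.0]
contact_force: [-7.7, 1.0, 5.7]
width: 0.0202
```

Request:
arm_command --steps '[[[0,0,0],[0,0,-2],255],[[0,0,0],[0,0,-2],255],[[0,0,0],[0,0,0],255]]'

```text
clock: 11.68
position: [0.6435, 0.0036, 0.1024]
ee_rot: [-0.0, 0.035, 0.999, -0.0]
contact_force: [-13.5, 0.1, 17.3]
width: 0.0199
```

```bash
python3 - <<'E'
from h import *
s=st()
grab("side","side9"); crop("side9",240,160,100,90,8,"s8")
E
```

```text
t 11.68 pos [643.5   3.6 102.4] rot [-0.     0.035  0.999 -0.   ] F [-13.5   0.1  17.3] w 19.9
```

View pics/s8.png

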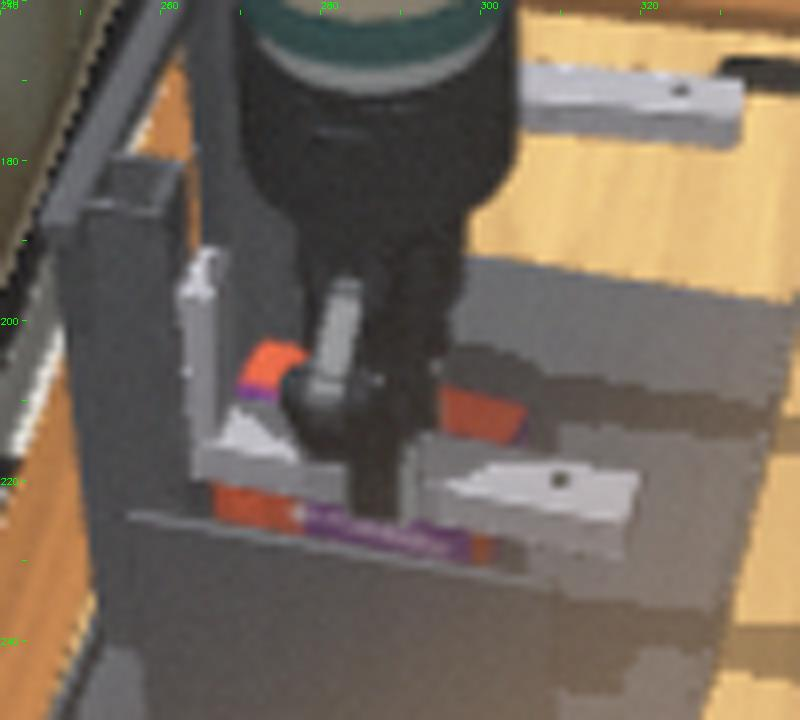

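Request:
arm_command --steps '[[[0,0,0],[-0.5,0,4],255],[[0,0,0],[0,0,2],255],[[0,0,0],[0,0,2],255],[[0,0,0],[0,0,0],255]]'

```text
clock: 12.22
position: [0.6435, 0.0034, 0.1059]
ee_rot: [-0.001, 0.035, 0.999, 0.0]
contact_force: [-5.0, 1.0, -3.8]
width: 0.0201
```

Request:
arm_command --steps '[[[0,0,0],[0,0,2],255],[[0,0,0],[0,0,1],255],[[0,0,0],[0,0,0],255]]'

```text
clock: 12.6
position: [0.6429, 0.0034, 0.1081]
ee_rot: [-0.002, 0.035, 0.999, 0.0]
contact_force: [-6.7, 0.8, -8.8]
width: 0.0196
```

Request:
arm_command --steps '[[[0,0,0],[0,0,-3],255],[[0,0,0],[0,0,-2.5],255],[[0,0,0],[0,0,0],110],[[0,0,0],[0,0,0],110],[[0,0,0],[0,0,0],110]]'

```text
clock: 13.22
position: [0.6462, 0.0031, 0.1051]
ee_rot: [0.002, 0.035, 0.999, -0.0]
contact_force: [0.6, -0.4, 0.4]
width: 0.0485
```

```bash
python3 - <<'E'
from h import *
s=st()
grab("side","side10"); crop("side10",240,160,100,90,8,"s8")
E
```

```text
t 13.22 pos [646.2   3.1 105.1] rot [ 0.002  0.035  0.999 -0.   ] F [ 0.6 -0.4  0.4] w 48.5
```

View pics/s8.png

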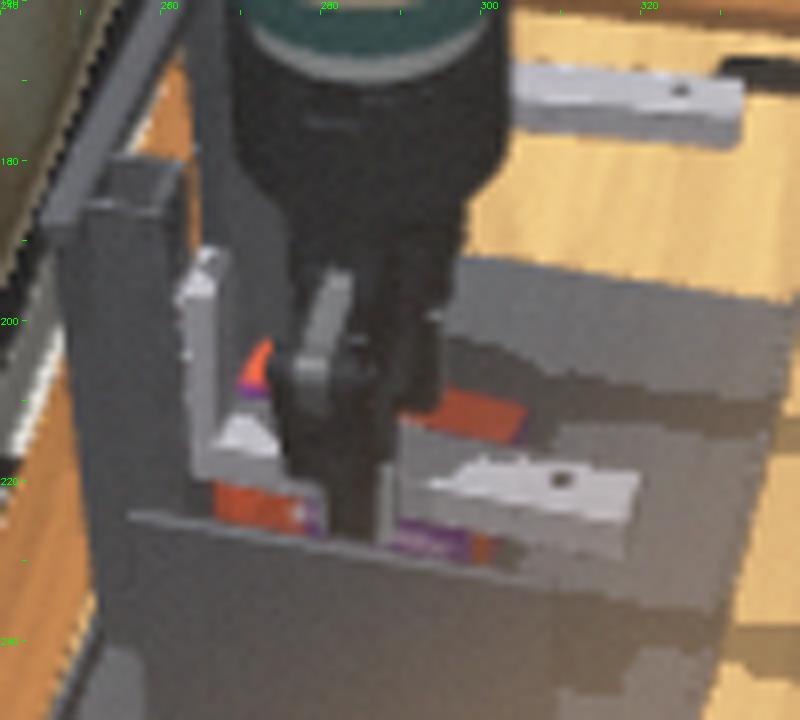

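Request:
arm_command --steps '[[[0,0,0],[-3,0,20],110],[[0,0,0],[-2,0,30],110],[[0,0,0],[0,0,35],110],[[0,0,0],[0,-10,25],110],[[0,0,0.0165],[0,-32,0],110],[[0,0,0.0165],[0,-37,0],110],[[0,0,0.0165],[0,-37,0],110],[[0,0,0.0165],[0,-37,0],110],[[0,0,0.0165],[0,-37,0],110],[[0,0,0.0165],[0,-37,-15],110],[[0,0,0],[0,-35,-20],110],[[0,0,0],[0,-11,-20],110],[[0,0,0],[0,0,0],110],[[0,0,0],[0,0,0],110]]'

```text
clock: 15.02
position: [0.64, -0.2684, 0.1598]
ee_rot: [0.0, -0.015, 1.0, 0.0]
contact_force: [-0.0, 0.4, -0.5]
width: 0.0484
```

```bash
python3 - <<'E'
from h import *
s=st()
grab("wrist","wrist11"); grab("side","side11"); crop("side11",240,130,130,100,6,"s8")
E
```

```text
t 15.03 pos [ 640.  -268.4  159.8] rot [ 0.    -0.015  1.     0.   ] F [-0.   0.4 -0.5] w 48.4
```

View pics/wrist11.png

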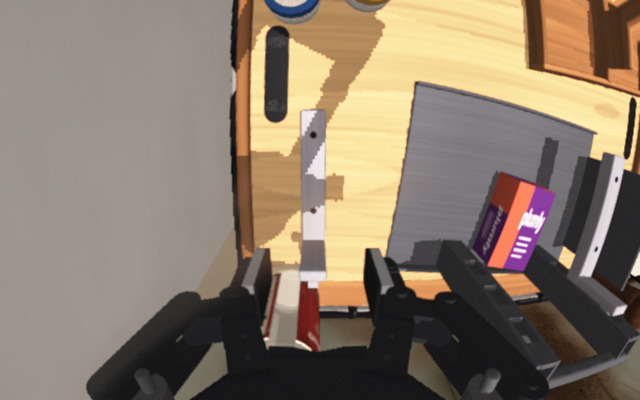

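View pics/s8.png

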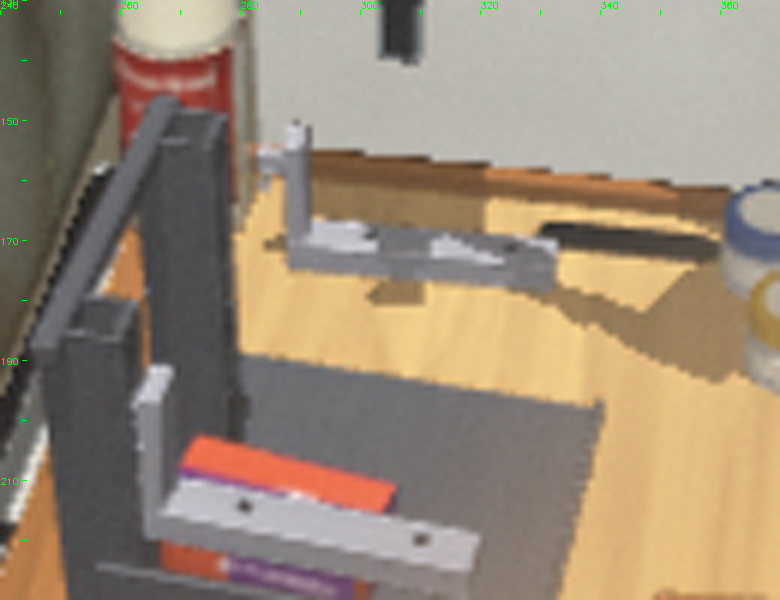

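```bash
python3 - <<'E'
from h import *
p,f,im=load("wrist11")
crop("wrist11",280,90,70,200,4,"c9")
for uv in [(301.5,111),(326,110.5),(303,240),(325.5,240)]: print(atz(p,uv,.034,1))
E
```

```text
[ 0.56957303 -0.28417467  0.034     ]
[ 0.56853226 -0.26330937  0.034     ]
[ 0.69022233 -0.28064059  0.034     ]
[ 0.689526   -0.25906356  0.034     ]
```

View pics/c9.png

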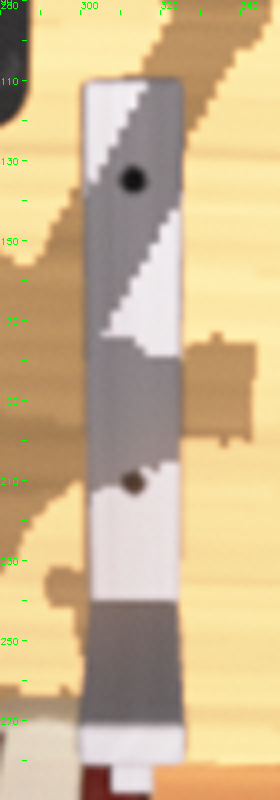

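Request:
arm_command --steps '[[[0,0,0],[0,-2.6,-30],110],[[0,0,0],[0,0,-35],110],[[0,0,0],[0,0,-35],110],[[0,0,0],[0,0,-30],110],[[0,0,0],[0,0,-10],110],[[0,0,0],[0,0,0],110],[[0,0,0],[0,0,0],110]]'

```text
clock: 16.0
position: [0.6408, -0.2727, 0.0211]
ee_rot: [0.001, -0.015, 1.0, -0.001]
contact_force: [0.5, -0.1, 0.1]
width: 0.0488
```

Request:
arm_command --steps '[[[0,0,0],[0,1,-2],110],[[0,0,0],[0,0,0],255],[[0,0,0],[0,0,0],255],[[0,0,0],[0,0,0],255],[[0,0,0],[0,0,0],255],[[0,0,0],[0,0,0],255]]'

```text
clock: 16.75
position: [0.6398, -0.2715, 0.0181]
ee_rot: [0.0, -0.015, 1.0, -0.0]
contact_force: [-0.6, 0.7, 5.8]
width: 0.0201
```

Request:
arm_command --steps '[[[0,0,0],[0,0,10],255],[[0,0,0],[0,0,25],255],[[0,0,0],[0,0,30],255],[[0,0,0],[0,0,30],255],[[0,0,0],[-5,0,15],255],[[0,0,0],[-10,0,0],255],[[0,0,0],[0,0,0],255],[[0,0,0],[0,0,0],255]]'

```text
clock: 17.75
position: [0.6237, -0.271, 0.1259]
ee_rot: [-0.001, -0.015, 1.0, 0.001]
contact_force: [0.4, 0.2, -2.0]
width: 0.0199
```

```bash
python3 - <<'E'
from h import *
s=st()
grab("side","side12"); crop("side12",230,110,130,100,6,"s10")
grab("wrist","wrist12"); crop("wrist12",260,100,120,170,4,"c10")
E
```

```text
t 17.75 pos [ 623.7 -271.   125.9] rot [-0.001 -0.015  1.     0.001] F [ 0.4  0.2 -2. ] w 19.9
```

View pics/s10.png

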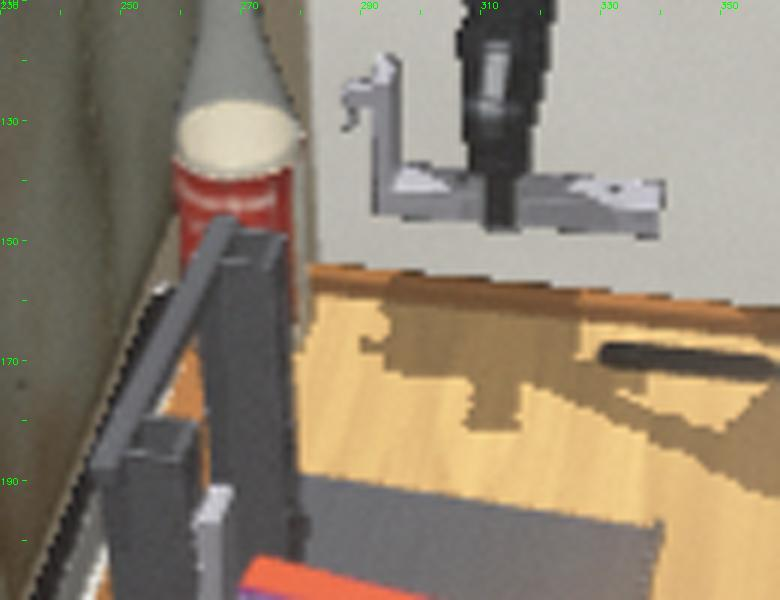

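View pics/c10.png

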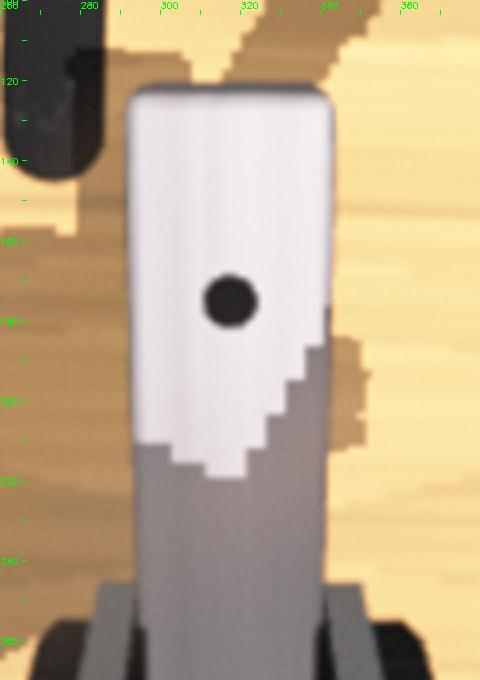

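```bash
python3 - <<'E'
from s2 import *
s=lambda x,y:(230+x/6,110+y/6)
o=[("wrist12",(-.132,-.011,.018),(292,121.5)),("wrist12",(-.132,.011,.018),(343,121.5)),
("side12",(-.132,-.011,.018),s(664,178)),("side12",(-.132,.011,.018),s(660,208)),("side12",(-.132,.011,0),s(660,235)),("side12",(0,.011,0),s(375,212)),("side12",(-.01,.011,.018),s(400,190))]
q=solve5(o,[.684,-.2715,.124,.03,0])
E
```

```text
[ 0.6836 -0.2702  0.122   0.0238  0.0052] [[-1.8, -0.4], [1.1, -0.0], [-0.4, 0.2], [-0.4, -0.1], [-0.7, 0.7], [-0.7, 0.8], [-1.4, -0.5]]
```

Request:
arm_command --steps '[[[0,0,0],[-16.7,10,0],255],[[0,0,-0.02],[0,30,0],255],[[0,0,-0.02],[0,30,0],255],[[0,0,-0.02],[0,30,0],255],[[0,0,-0.02],[0,30,0],255],[[0,0,-0.02],[0,20,0],255],[[0,0,0],[0,6.8,-7],255],[[0,0,0],[0,0,0],255],[[0,0,0],[0,0,0],255]]'

```text
clock: 18.98
position: [0.6079, -0.1154, 0.1199]
ee_rot: [-0.0, 0.036, 0.999, -0.0]
contact_force: [-0.0, 0.4, -1.2]
width: 0.0201
```

```bash
python3 - <<'E'
from h import *
s=st()
grab("side","side13"); crop("side13",240,120,110,110,6,"s10")
grab("wrist","wrist13"); crop("wrist13",180,80,280,180,3,"c10")
E
```

```text
t 18.98 pos [ 607.9 -115.4  119.9] rot [-0.     0.036  0.999 -0.   ] F [-0.   0.4 -1.2] w 20.1
```

View pics/s10.png

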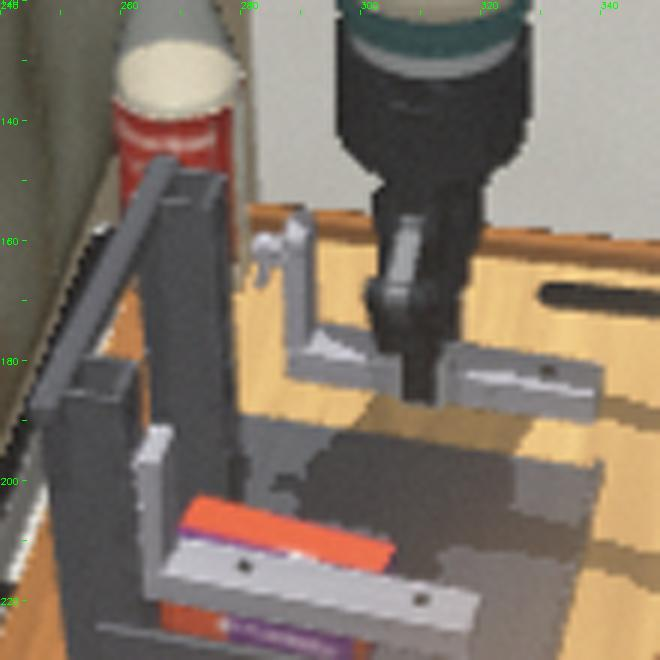

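View pics/c10.png

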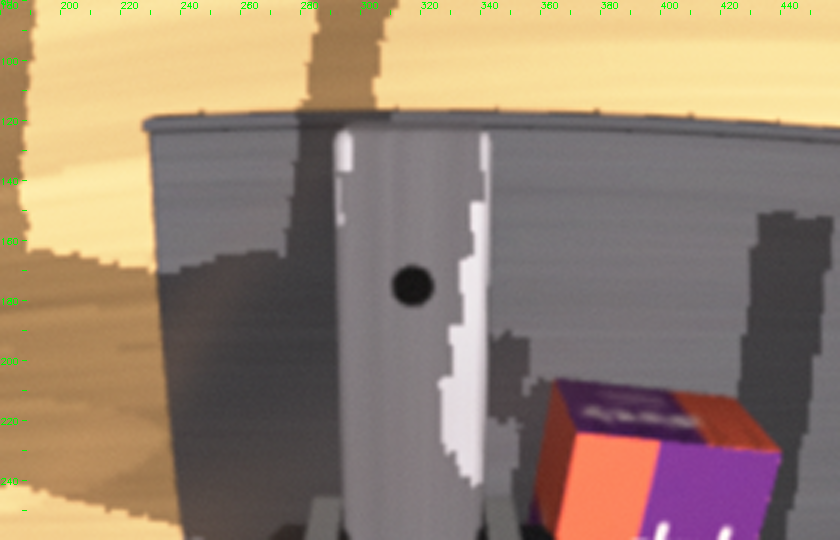

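Request:
arm_command --steps '[[[0,0,0],[6,0.7,-1.2],255],[[0,0,0],[6,-0.4,0],255],[[0,0,0],[4,-0.3,0],255],[[0,0,0],[4,-0.3,0],255],[[0,0,0],[3,-0.2,0],255],[[0,0,0],[0,0,0],255]]'

```text
clock: 19.82
position: [0.6305, -0.115, 0.1189]
ee_rot: [-0.0, 0.035, 0.999, 0.0]
contact_force: [-2.1, -0.3, -1.3]
width: 0.0202
```

Request:
arm_command --steps '[[[0,0,0],[2,-0.5,0],255],[[0,0,0],[1.5,-0.4,0],255],[[0,0,0],[1.5,-0.2,0],255],[[0,0,0],[0,0,0],255]]'

```text
clock: 20.32
position: [0.6351, -0.1155, 0.1189]
ee_rot: [-0.001, 0.035, 0.999, 0.0]
contact_force: [-3.3, 2.0, -0.7]
width: 0.0201
```

```bash
python3 - <<'E'
from h import *
s=st()
grab("side","side14"); crop("side14",240,120,110,110,6,"s10")
E
```

```text
t 20.32 pos [ 635.1 -115.5  118.9] rot [-0.001  0.035  0.999  0.   ] F [-3.3  2.  -0.7] w 20.1
```

View pics/s10.png

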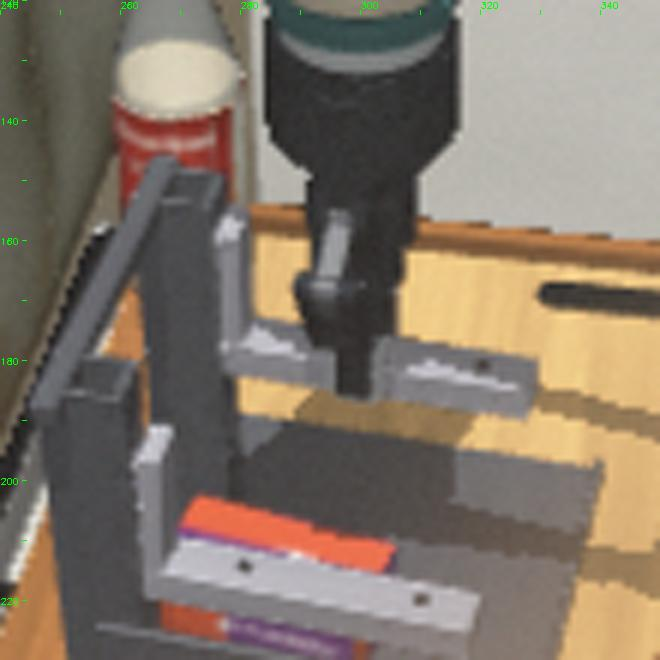

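Request:
arm_command --steps '[[[0,0,0],[0.3,0.6,-3],255],[[0,0,0],[0,0,-3],255],[[0,0,0],[0,0,-3],255],[[0,0,0],[0,0,-3],255],[[0,0,0],[0,0,-2],255],[[0,0,0],[0,0,0],255]]'

```text
clock: 21.12
position: [0.635, -0.116, 0.1054]
ee_rot: [-0.001, 0.035, 0.999, -0.0]
contact_force: [-5.9, 0.1, 1.3]
width: 0.02
```

Request:
arm_command --steps '[[[0,0,0],[0,0,-2],255],[[0,0,0],[0,0,-1.5],255],[[0,0,0],[0,0,-1.5],255],[[0,0,0],[0,0,0],255]]'

```text
clock: 21.62
position: [0.635, -0.116, 0.1021]
ee_rot: [-0.001, 0.035, 0.999, -0.001]
contact_force: [-9.3, 2.2, 9.1]
width: 0.0202
```

Request:
arm_command --steps '[[[0,0,0],[0,0,-1.5],255],[[0,0,0],[0,0,-1.5],255],[[0,0,0],[0,0,0],255]]'

```text
clock: 22.0
position: [0.6349, -0.1161, 0.1011]
ee_rot: [0.0, 0.035, 0.999, -0.001]
contact_force: [-12.8, 1.8, 16.0]
width: 0.0203
```

Request:
arm_command --steps '[[[0,0,0],[-0.5,0,4],255],[[0,0,0],[0,0,3],255],[[0,0,0],[0,0,2],255],[[0,0,0],[0,0,2],255],[[0,0,0],[0,0,0],255]]'

```text
clock: 22.62
position: [0.6345, -0.1155, 0.1066]
ee_rot: [-0.002, 0.035, 0.999, 0.0]
contact_force: [-3.9, -1.2, -7.9]
width: 0.0197
```

Resists lifting like the first; latched. Settle, release and retreat to look.

Request:
arm_command --steps '[[[0,0,0],[0,0,-3],255],[[0,0,0],[0,0,-2.5],255],[[0,0,0],[0,0,0],110],[[0,0,0],[0,0,0],110],[[0,0,0],[0,0,0],110],[[0,0,0],[-3,0,20],110],[[0,0,0],[-4,0,35],110],[[0,0,0],[-10,10,40],110],[[0,0,0.035],[-30,20,30],60],[[0,0,0.035],[-35,20,20],0],[[0,0,0],[0,0,0],0],[[0,0,0],[0,0,0],0]]'

```text
clock: 24.12
position: [0.5544, -0.0657, 0.2478]
ee_rot: [0.001, 0.0, 1.0, -0.0]
contact_force: [-0.1, -0.3, 0.4]
width: 0.0857
```

```bash
python3 - <<'E'
from h import *
s=st()
grab("side","side15"); crop("side15",240,120,110,110,6,"s10")
grab("wrist","wrist15")
E
```

```text
t 24.12 pos [554.4 -65.7 247.8] rot [ 0.001  0.     1.    -0.   ] F [-0.1 -0.3  0.4] w 85.7
```

View pics/s10.png

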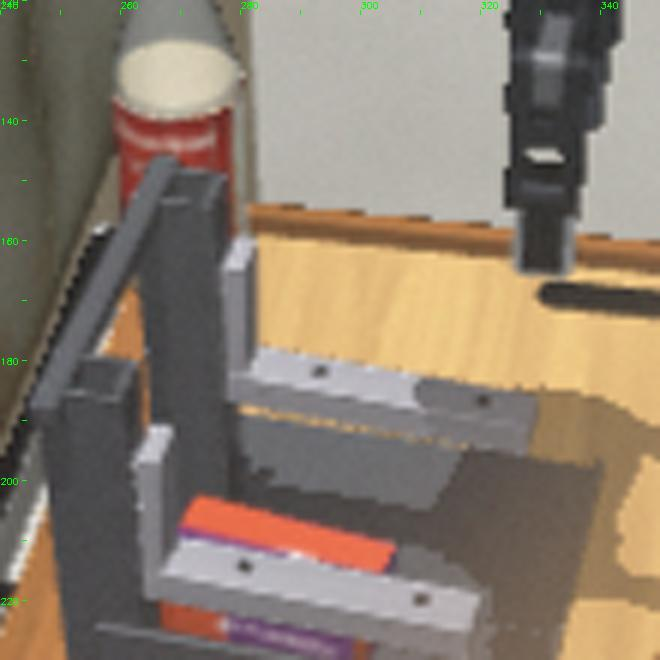

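View pics/wrist15.png

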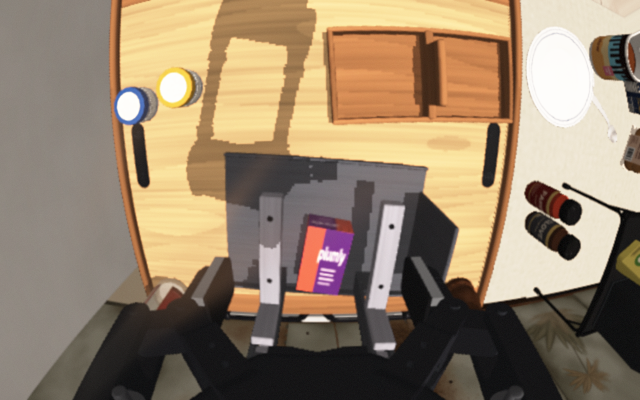

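```bash
python3 - <<'E'
from s2 import *
R,t=pose(.6995,-.0604,.016,-.072)
for tag,c in (("side15",(235,130,110,110)),("wrist15",(220,140,250,220))):
    p,f,im=load(tag); 
    for y in (.06,-.06):
        wire(im,p,f,"bracket",(R@Rot.from_euler("Y",-.03).as_matrix(),R@(0,y,.085)+t),(255,0,0))
    cv2.imwrite("pics/w6.png",im); crop("w6",*c,6 if tag[0]=="s" else 3,"w_"+tag)
E
```

```text
(no output)
```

View pics/w_side15.png

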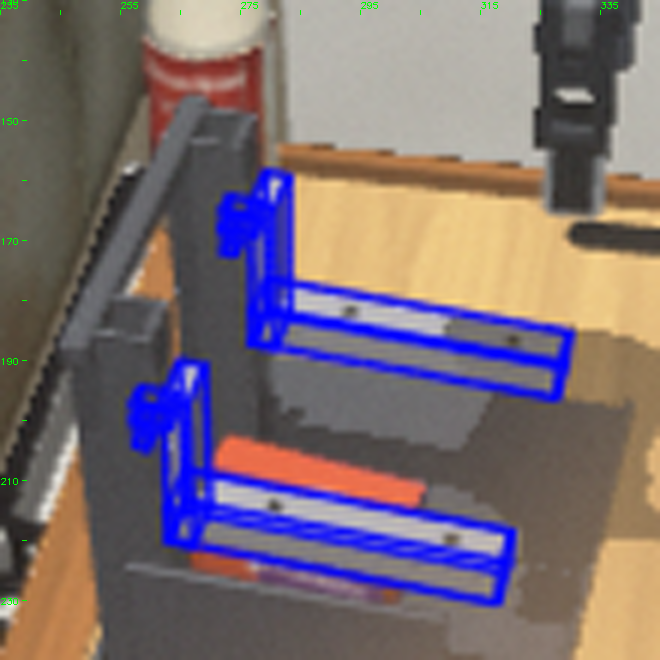

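View pics/w_wrist15.png

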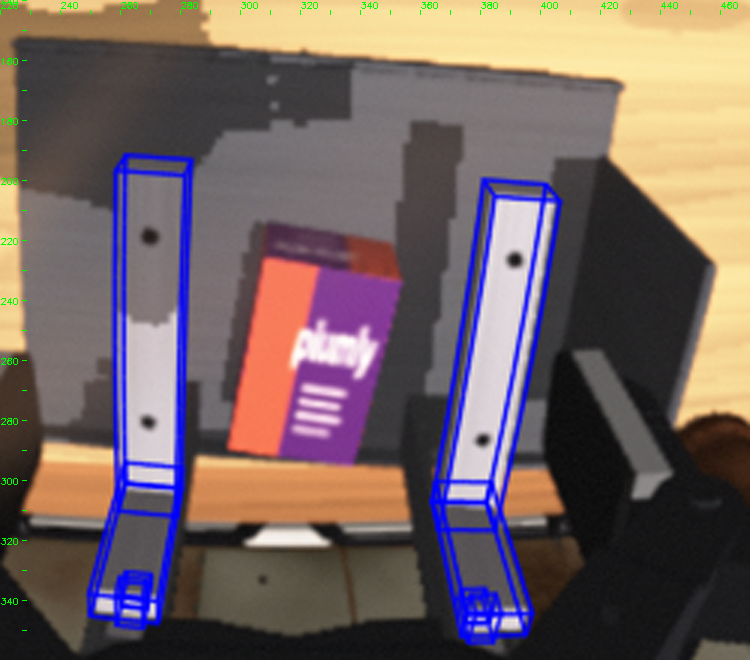

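Request:
arm_command --steps '[[[0,0,0.0133],[-23,26,0],100],[[0,0,0.0133],[-23,26,-20],100],[[0,0,0.0133],[-23,26,-25],100],[[0,0,0.0133],[-23,26,-25],100],[[0,0,0.0133],[-22.4,25.1,-25],100],[[0,0,0],[0,0,-25],100],[[0,0,0],[0,0,0],100],[[0,0,0],[0,0,0],100]]' --newtons 100

```text
clock: 25.22
position: [0.4405, 0.0632, 0.1279]
ee_rot: [0.0, -0.033, 0.999, -0.0]
contact_force: [-0.2, -0.4, 0.4]
width: 0.0523
```

```bash
python3 - <<'E'
from h import *
s=st()
grab("side","side16"); crop("side16",320,200,110,130,6,"s10")
grab("wrist","wrist16")
E
```

```text
t 25.23 pos [440.5  63.2 127.9] rot [ 0.    -0.033  0.999 -0.   ] F [-0.2 -0.4  0.4] w 52.3
```

View pics/s10.png

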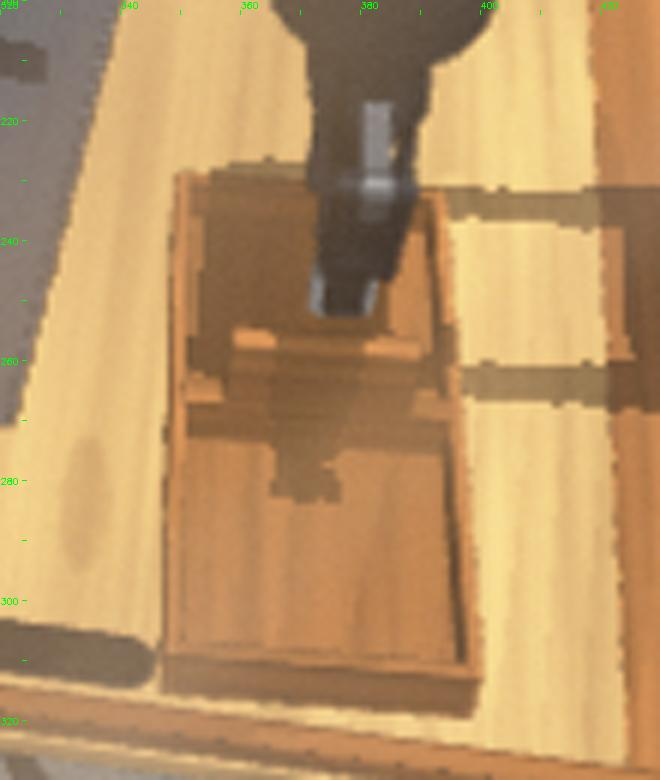

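View pics/wrist16.png

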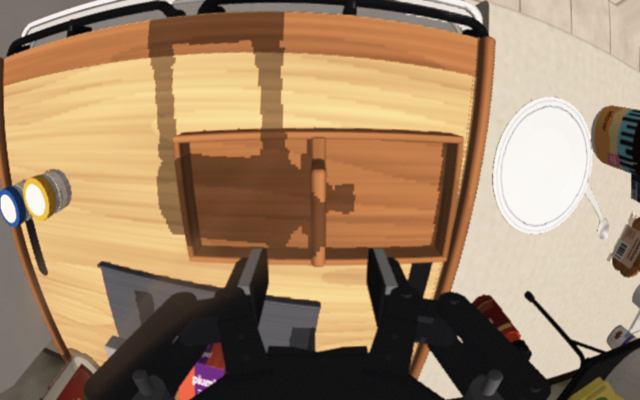

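Request:
arm_command --steps '[[[0,0,0],[0,0,-25],100],[[0,0,0],[0,0,-30],100],[[0,0,0],[0,0,-22],100],[[0,0,0],[0,0,0],100],[[0,0,0],[0,0,0],255],[[0,0,0],[0,0,0],255],[[0,0,0],[0,0,0],255],[[0,0,0],[0,0,0],255],[[0,0,0],[0,0,0],255]]'

```text
clock: 26.45
position: [0.4402, 0.0637, 0.0519]
ee_rot: [0.001, -0.033, 0.999, 0.0]
contact_force: [0.4, -0.2, 5.7]
width: 0.0083
```

Request:
arm_command --steps '[[[0,0,0],[0,0,15],255],[[0,0,0],[0,0,25],255],[[0,0,0],[0,0,30],255],[[0,0,0],[0,0,35],255],[[0,0,0],[0,0,32],255],[[0,0,0],[0,0,0],255],[[0,0,0],[0,0,0],255]]'

```text
clock: 27.32
position: [0.4378, 0.0636, 0.1862]
ee_rot: [-0.001, -0.033, 0.999, 0.0]
contact_force: [-0.9, -1.0, -5.4]
width: 0.0087
```

```bash
python3 - <<'E'
from h import *
s=st()
grab("side","side17"); crop("side17",300,140,140,150,5,"s10")
grab("wrist","wrist17")
E
```

```text
t 27.32 pos [437.8  63.6 186.2] rot [-0.001 -0.033  0.999  0.   ] F [-0.9 -1.  -5.4] w 8.7
```

View pics/s10.png

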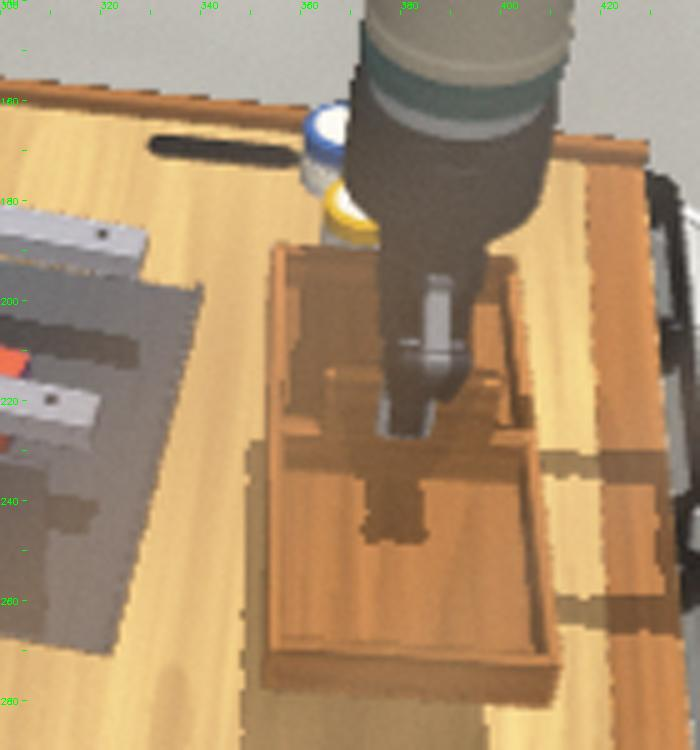

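View pics/wrist17.png

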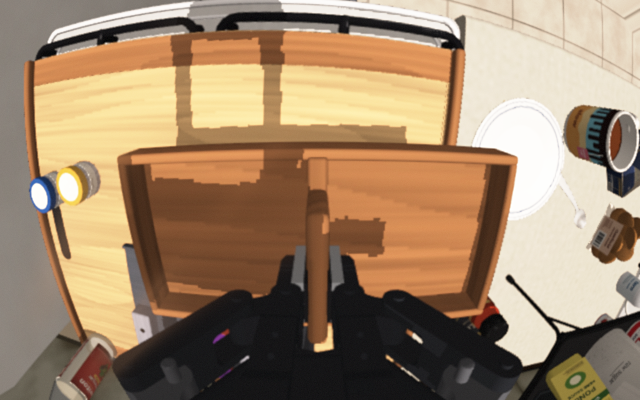

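Request:
arm_command --steps '[[[0,0,-0.0173],[15,-15.5,0],255],[[0,0,-0.0173],[24,-15.5,0],255],[[0,0,-0.0173],[24,-15.5,0],255],[[0,0,-0.0173],[25,-15.5,0],255],[[0,0,-0.0173],[25,-15.5,0],255],[[0,0,-0.0173],[25,-15.5,0],255],[[0,0,-0.0173],[25,-15.5,0],255],[[0,0,-0.0173],[15,-15.5,0],255],[[0,0,0],[9.9,0,0],255],[[0,0,0],[0,0,0],255],[[0,0,0],[0,0,0],255]]'

```text
clock: 28.8
position: [0.6262, -0.0597, 0.1875]
ee_rot: [-0.001, 0.036, 0.999, 0.0]
contact_force: [0.4, 0.0, -5.4]
width: 0.0085
```

```bash
python3 - <<'E'
from h import *
s=st()
grab("side","side18"); crop("side18",230,130,140,150,5,"s10")
grab("scene","scene18"); crop("scene18",220,120,160,150,5,"s11")
grab("wrist","wrist18")
E
```

```text
t 28.8 pos [626.2 -59.7 187.5] rot [-0.001  0.036  0.999  0.   ] F [ 0.4  0.  -5.4] w 8.5
```

View pics/s10.png

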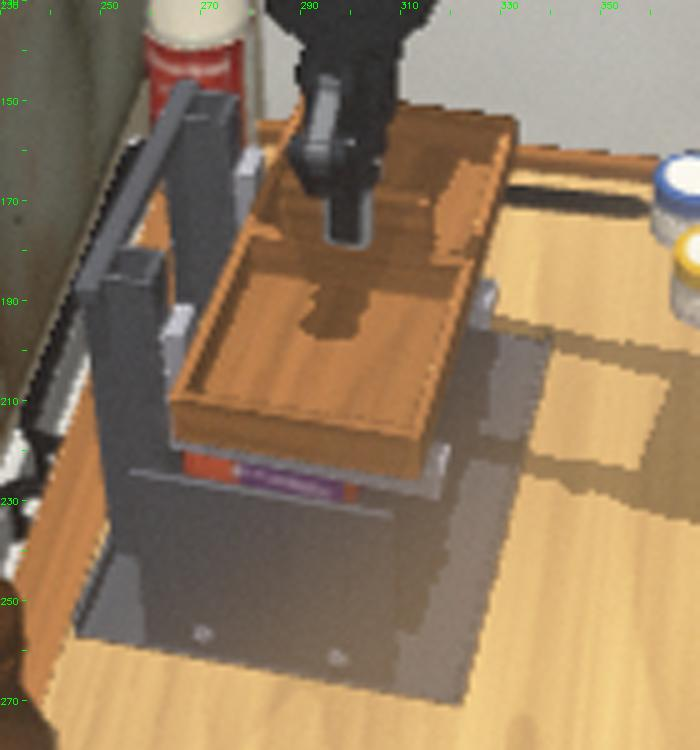

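View pics/s11.png

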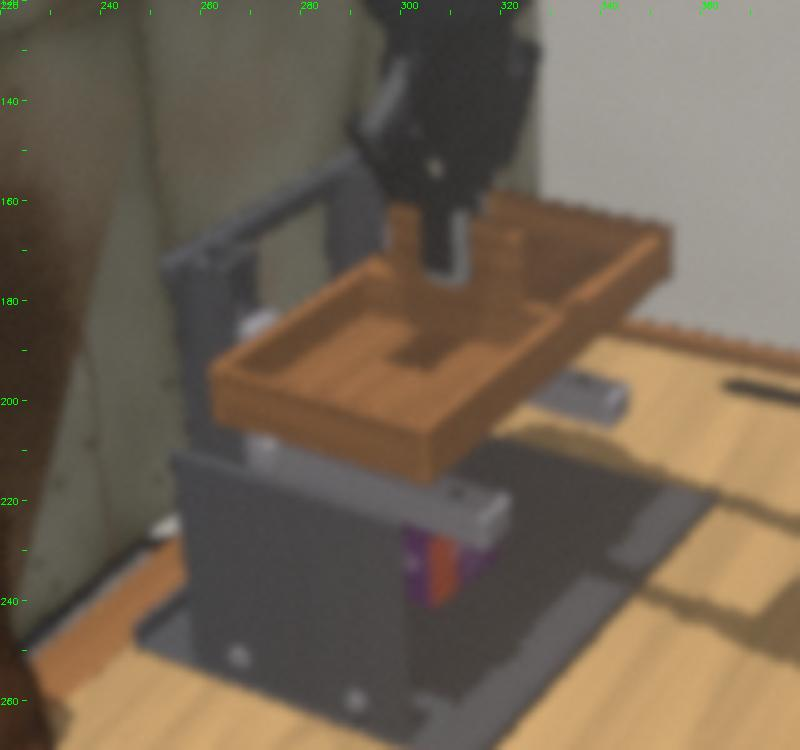

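View pics/wrist18.png

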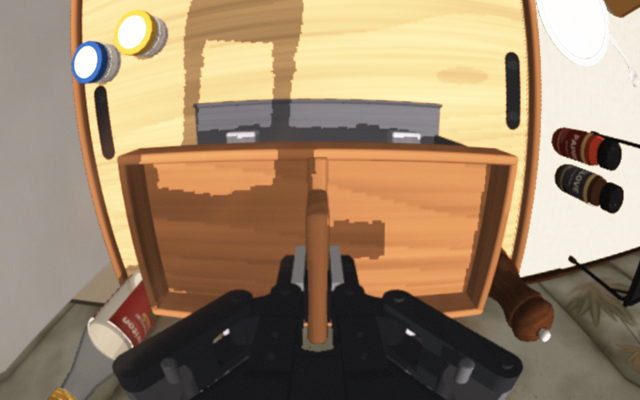

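Request:
arm_command --steps '[[[0,0,0],[0,0,-15],255],[[0,0,0],[0,0,-12],255],[[0,0,0],[0,0,-3],255],[[0,0,0],[0,0,0],255]]'

```text
clock: 29.45
position: [0.6269, -0.0604, 0.157]
ee_rot: [-0.001, 0.036, 0.999, 0.0]
contact_force: [-0.5, 0.1, -4.4]
width: 0.0081
```

Request:
arm_command --steps '[[[0,0,0],[0,0,-1.5],255],[[0,0,0],[0,0,-1],255],[[0,0,0],[0,0,0],255]]'

```text
clock: 29.82
position: [0.6272, -0.0604, 0.1552]
ee_rot: [0.0, 0.036, 0.999, 0.0]
contact_force: [-0.1, -0.3, -5.0]
width: 0.0084
```

Request:
arm_command --steps '[[[0,0,0],[0,0,-1],255],[[0,0,0],[0,0,-1],255],[[0,0,0],[0,0,0],255]]'

```text
clock: 30.2
position: [0.6272, -0.0604, 0.1541]
ee_rot: [0.0, 0.036, 0.999, -0.0]
contact_force: [-2.2, 0.6, 1.2]
width: 0.0083
```

Request:
arm_command --steps '[[[0,0,0],[2,0,0],255],[[0,0,0],[2,-0.2,0],255],[[0,0,0],[1.5,-0.2,0],255],[[0,0,0],[0.1,2,0],255],[[0,0,0],[0.1,2,0],255],[[0,0,0],[0.1,2,0],255],[[0,0,0],[0,0,0],255]]'

```text
clock: 31.08
position: [0.6328, -0.0565, 0.1542]
ee_rot: [0.0, 0.036, 0.999, -0.002]
contact_force: [-4.5, -4.1, 3.1]
width: 0.0083
```

Request:
arm_command --steps '[[[0,0,0],[0,1.5,0],255],[[0,0,0],[0,1.5,0],255],[[0,0,0],[1,0,0],255],[[0,0,0],[1,0,0],255],[[0,0,0],[0,0,0],255]]'

```text
clock: 31.7
position: [0.633, -0.0555, 0.1544]
ee_rot: [-0.002, 0.036, 0.999, -0.003]
contact_force: [-7.4, -8.7, 5.7]
width: 0.0083
```

```bash
python3 - <<'E'
from h import *
s=st()
grab("side","side19"); crop("side19",230,130,140,150,5,"s10")
grab("scene","scene19"); crop("scene19",220,120,160,150,5,"s11")
E
```

```text
t 31.7 pos [633.  -55.5 154.4] rot [-0.002  0.036  0.999 -0.003] F [-7.4 -8.7  5.7] w 8.3
```

View pics/s10.png

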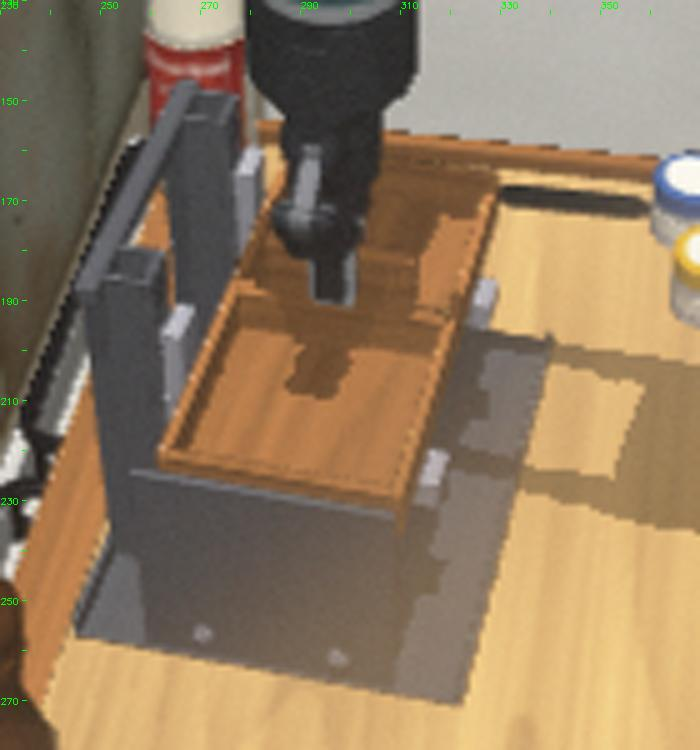

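View pics/s11.png

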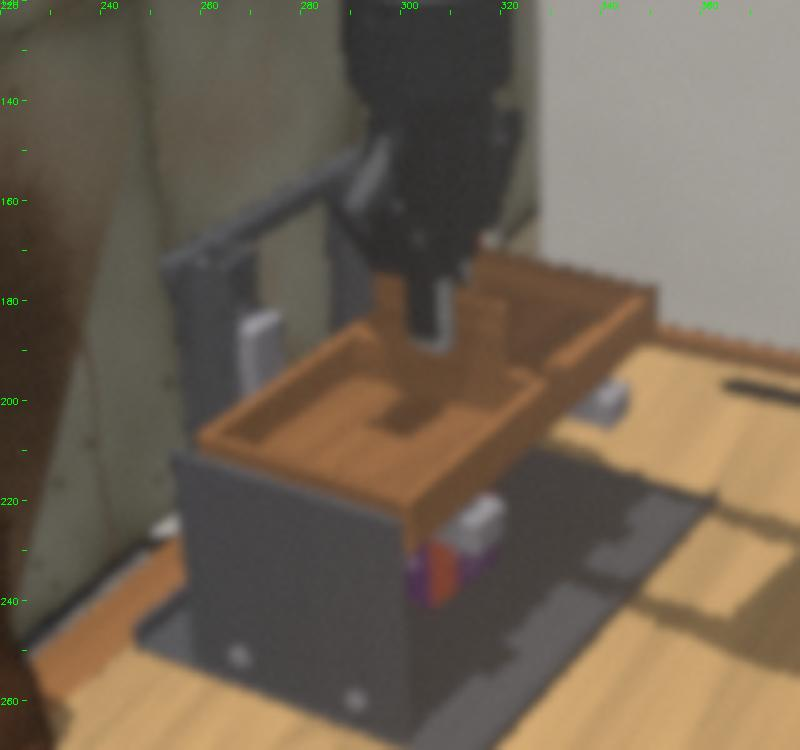

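Request:
arm_command --steps '[[[0,0,0],[0,1.5,0],255],[[0,0,0],[1,0,0],255],[[0,0,0],[1,1,0],255],[[0,0,0],[0,0,0],255]]'

```text
clock: 32.3
position: [0.6331, -0.055, 0.1547]
ee_rot: [-0.003, 0.036, 0.999, -0.005]
contact_force: [-12.8, -12.1, 9.0]
width: 0.0087
```

Request:
arm_command --steps '[[[0,0,0],[-2.5,-3,0.5],255],[[0,0,0],[-1,-2,0],255],[[0,0,0],[0,0,0],100],[[0,0,0],[0,0,0],100],[[0,0,0],[0,0,0],100],[[0,0,0],[0,0,0],100]]'

```text
clock: 33.05
position: [0.6337, -0.0541, 0.1535]
ee_rot: [0.0, 0.036, 0.999, 0.0]
contact_force: [0.2, 0.4, -0.4]
width: 0.0519
```

```bash
python3 - <<'E'
from h import *
s=st()
grab("side","side20"); crop("side20",230,130,140,150,5,"s10")
grab("wrist","wrist20")
E
```

```text
t 33.05 pos [633.7 -54.1 153.5] rot [0.    0.036 0.999 0.   ] F [ 0.2  0.4 -0.4] w 51.9
```

View pics/s10.png

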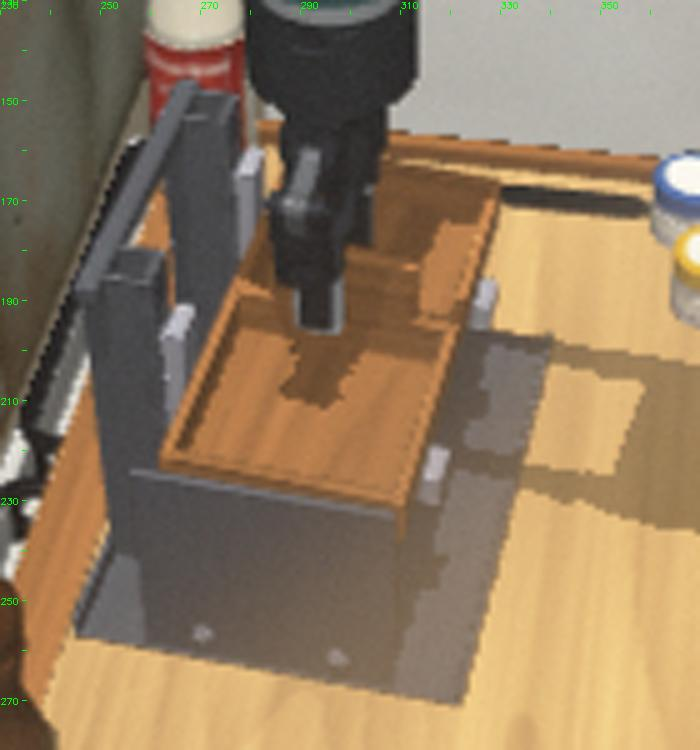

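View pics/wrist20.png

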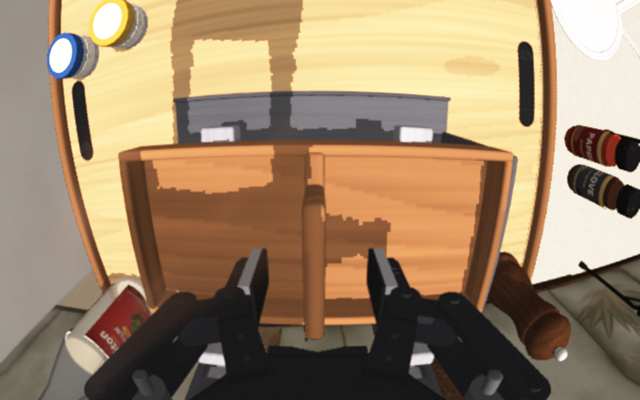

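Request:
arm_command --steps '[[[0,0,0],[0,0,25],100],[[0,0,0],[0,0,35],100],[[0,0,0],[0,0,35],60],[[0,0,0.035],[-25,0,30],30],[[0,0,0.035],[-30,0,15],0],[[0,0,0],[-30,-5,10],0],[[0,0,0],[-20,-5,0],0],[[0,0,0],[0,0,0],0],[[0,0,0],[0,0,0],0]]'

```text
clock: 34.28
position: [0.5292, -0.0642, 0.3036]
ee_rot: [0.0, 0.001, 1.0, 0.0]
contact_force: [-0.1, -0.2, 0.5]
width: 0.0855
```

```bash
python3 - <<'E'
from h import *
s=st()
grab("wrist","wrist21"); grab("side","side21"); crop("wrist21",160,100,320,190,2,"c11") ; crop("wrist21",190,180,270,170,3,"c12")
E
```

```text
t 34.27 pos [529.2 -64.2 303.6] rot [0.    0.001 1.    0.   ] F [-0.1 -0.2  0.5] w 85.5
```

View pics/wrist21.png

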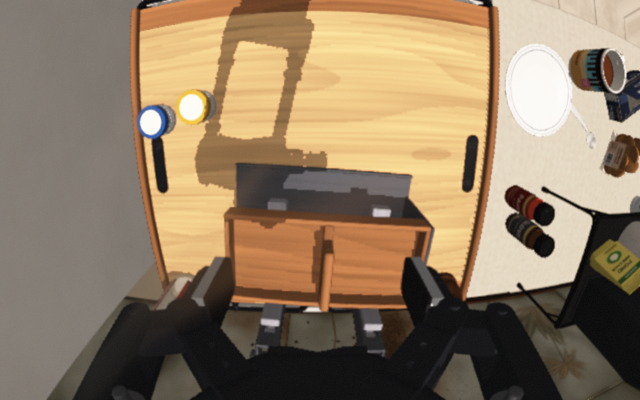

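View pics/c12.png

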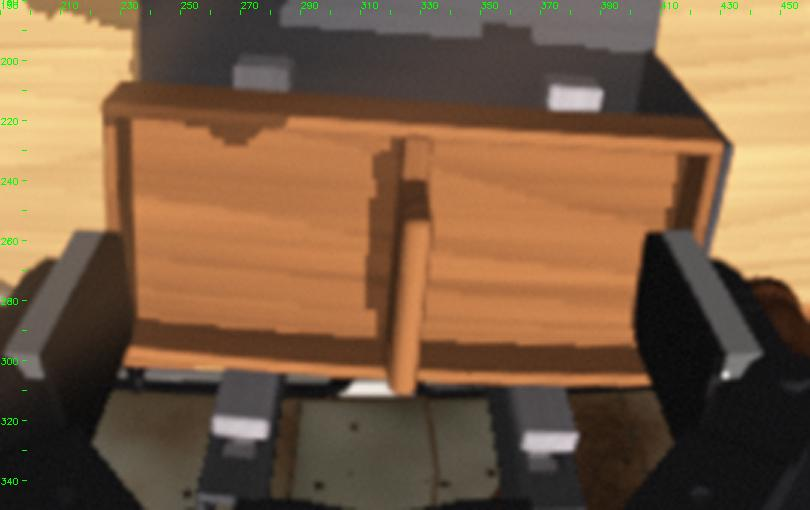

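```bash
python3 - <<'E'
from h import *
c=lambda x,y:(190+x/3,180+y/3)
o=[("wrist21",(-.056,-.116,.028),c(105,117)),("wrist21",(-.056,.116,.028),c(728,146)),("wrist21",(-.056,-.116,0),c(122,83)),("wrist21",(.056,-.116,.028),c(123,366)),("wrist21",(.036,0,.065),c(402,395)),("wrist21",(-.036,0,.065),c(416,222))]
q=solve("tray",o,[.634,-.054,-.07],.117)
R,t=pose(.6995,-.0604,.016,-.072); print(R.T@(np.array([q[0],q[1],.117])-t), q[2]+.072)
R2,t2=pose(.6995,-.062,.016,-.072); print(R2.T@(np.array([q[0],q[1],.117])-t2))
p,f,im=load("wrist21"); wire(im,p,f,"tray",pose(q[0],q[1],.117,q[2])); wire(im,p,f,"rack",(R,t),(255,0,0)); cv2.imwrite("pics/w6.png",im); crop("w6",190,140,270,220,3,"w21")
for n,uv in (("y",(193,106)),("b",(152.5,121.5))): print(n,atz(p,uv,.056,1))
E
```

```text
tray [ 0.632  -0.0539 -0.0558] res [[-2.5, -1.4], [0.9, -0.9], [-1.4, 0.9], [-1.2, -1.2], [1.2, 2.7], [1.5, 3.6]]
[-0.06777487  0.00159893  0.101     ] 0.01618739392012155
[-0.06788997  0.00319479  0.101     ]
y [ 0.45026378 -0.22635056  0.056     ]
b [ 0.46601193 -0.2902716   0.056     ]
```

View pics/w21.png

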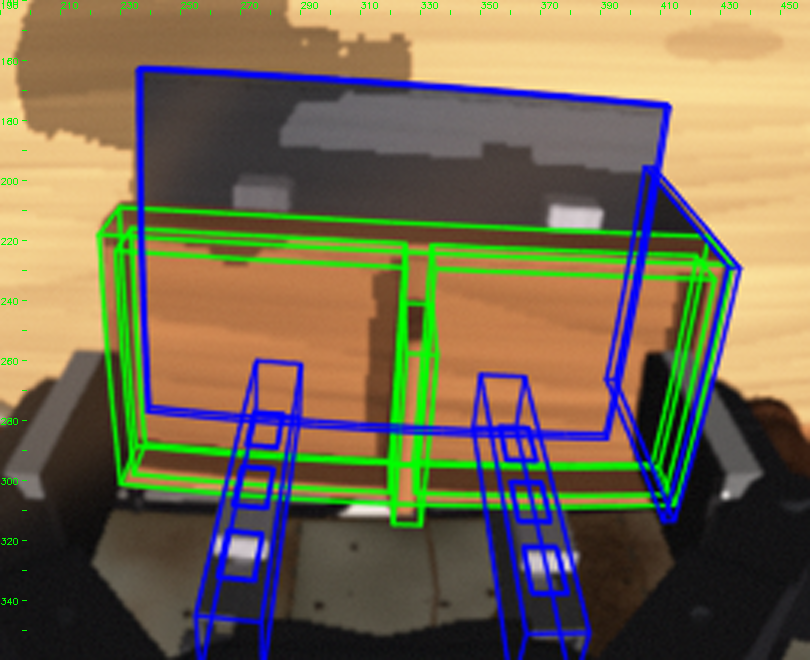

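Request:
arm_command --steps '[[[0,0,-0.1745],[-8.7,-18,-5],40],[[0,0,-0.1745],[-8.7,-18,-15],40],[[0,0,-0.1745],[-8.7,-18,-20],40],[[0,0,-0.1745],[-8.7,-18,-20],40],[[0,0,-0.1745],[-8.7,-18,-20],40],[[0,0,-0.1745],[-8.7,-18,-20],40],[[0,0,-0.1745],[-8.7,-18,-20],40],[[0,0,-0.1745],[-8.7,-18,-20],40],[[0,0,-0.1748],[-8.8,-17.8,-13],40],[[0,0,0],[0,0,0],40],[[0,0,0],[0,0,0],40]]' --newtons 40

```text
clock: 35.75
position: [0.4509, -0.2259, 0.1508]
ee_rot: [0.0, 0.707, 0.707, 0.0]
contact_force: [-0.3, 0.1, -0.1]
width: 0.0718
```

```bash
python3 - <<'E'
from h import *
s=st(); print(s["qpos"])
grab("wrist","wrist22"); grab("side","side22")
for n in ("wrist","side"):
  for th in ("tin_yellow","tin_blue"):
    for d in finder.cut_out(n,th)[:2]: print(n,th,d["score"],d["extent"])
E
```

```text
t 35.75 pos [ 450.9 -225.9  150.8] rot [0.    0.707 0.707 0.   ] F [-0.3  0.1 -0.1] w 71.8
[-6.03008596e-01  2.31308525e-01  1.78067639e+00  7.36567026e-04
  1.12916752e+00 -6.03212303e-01]
wrist tin_blue 0.71 [307.8, 233.5, 48.0, 62.0]
side tin_blue 0.71 [360.2, 159.0, 18.5, 20.8]
side tin_blue 0.38 [245.9, 145.0, 92.5, 129.3]
```

View pics/wrist22.png

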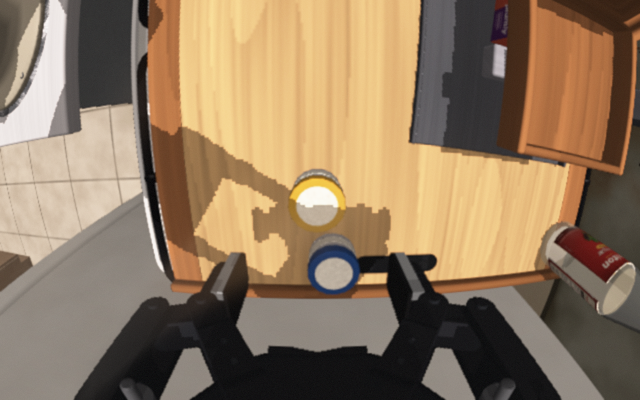

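View pics/side22.png

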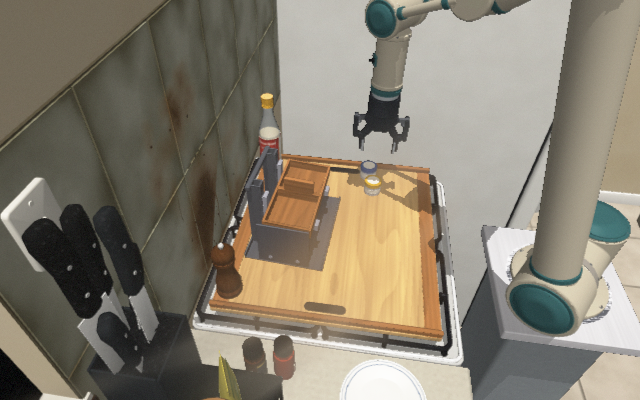

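```bash
python3 - <<'E'
from h import *
p,f,im=load("wrist22")
print(atz(p,(317.5,205),.056,1),atz(p,(333.5,269.5),.056,1))
crop("wrist22",270,160,110,140,5,"c13")
E
```

```text
[ 0.45184154 -0.22861939  0.056     ] [ 0.46615393 -0.2896808   0.056     ]
```

View pics/c13.png

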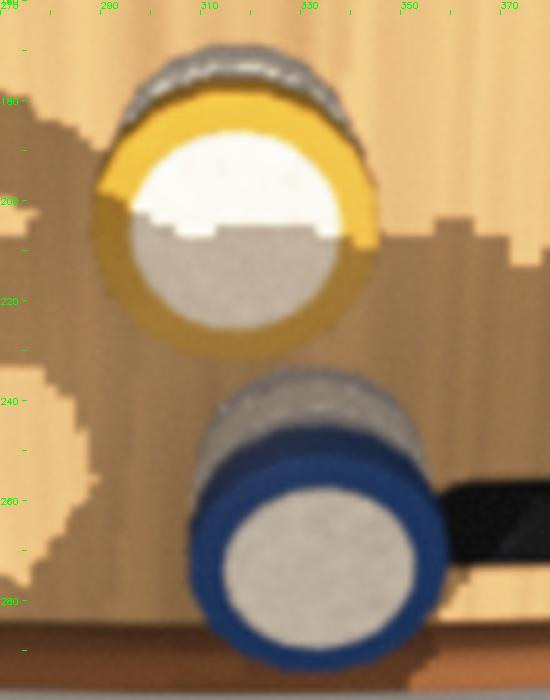

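Request:
arm_command --steps '[[[0,0,0],[1,-3,-25],40],[[0,0,0],[0,0,-30],40],[[0,0,0],[0,0,-30],40],[[0,0,0],[0,0,-30],40],[[0,0,0],[0,0,-13],40],[[0,0,0],[0,0,0],40],[[0,0,0],[0,0,0],255],[[0,0,0],[0,0,0],255],[[0,0,0],[0,0,0],255],[[0,0,0],[0,0,0],255]]'

```text
clock: 37.3
position: [0.4519, -0.2297, 0.024]
ee_rot: [0.001, 0.708, 0.706, 0.0]
contact_force: [-0.8, -0.3, 6.5]
width: 0.0464
```

Request:
arm_command --steps '[[[0,0,0],[0,0,15],255],[[0,0,0],[0,0,30],255],[[0,0,0],[0,0,35],255],[[0,0,0],[0,0,35],255],[[0,0,0.1667],[18.7,12.7,30],255],[[0,0,0.1667],[18.7,12.7,5],255],[[0,0,0.1667],[18.7,12.7,0],255],[[0,0,0.1667],[18.7,12.7,0],255],[[0,0,0.1667],[18.7,12.7,0],255],[[0,0,0.1667],[18.7,12.7,0],255],[[0,0,0.1667],[18.7,12.7,0],255],[[0,0,0.1667],[18.7,12.7,0],255],[[0,0,0.1667],[18.7,12.3,0],255],[[0,0,0],[0,0,0],255],[[0,0,0],[0,0,0],255]]'

```text
clock: 39.17
position: [0.6185, -0.1154, 0.1724]
ee_rot: [-0.001, 0.037, 0.999, -0.0]
contact_force: [-1.0, -0.7, -1.3]
width: 0.0467
```

```bash
python3 - <<'E'
from h import *
s=st()
grab("wrist","wrist23"); grab("side","side23"); crop("side23",230,110,140,150,5,"s10")
E
```

```text
t 39.17 pos [ 618.5 -115.4  172.4] rot [-0.001  0.037  0.999 -0.   ] F [-1.  -0.7 -1.3] w 46.7
```

View pics/wrist23.png

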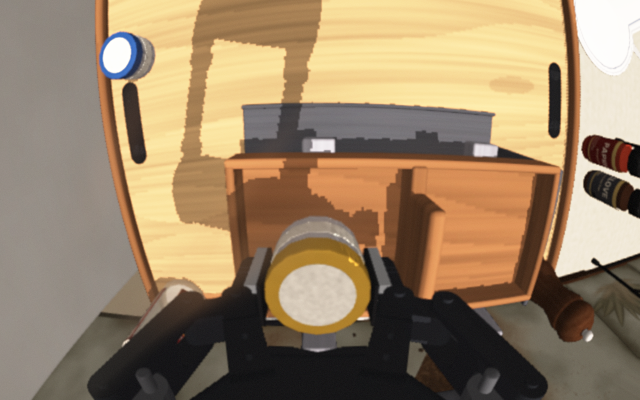

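View pics/s10.png

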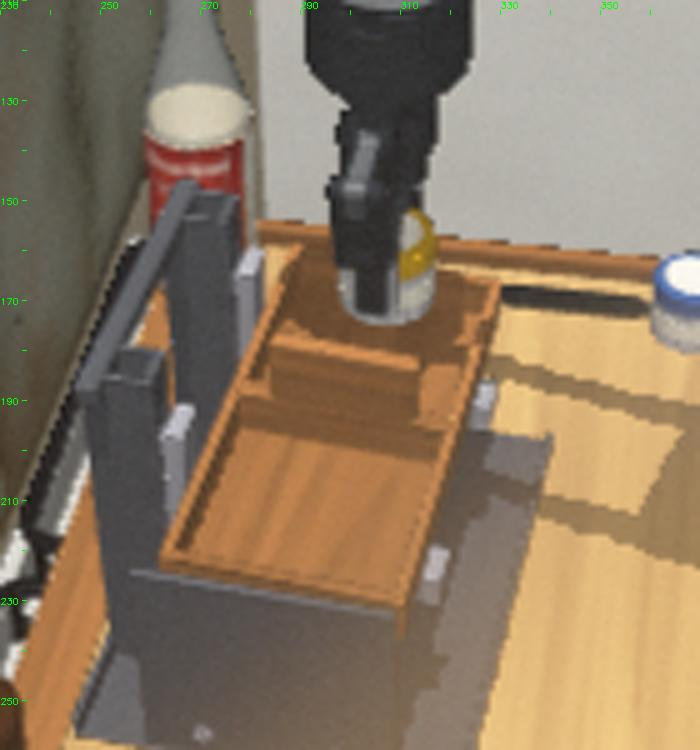

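Request:
arm_command --steps '[[[0,0,0],[0,0,-20],255],[[0,0,0],[0,0,-14],255],[[0,0,0],[0,0,-4],255],[[0,0,0],[0,0,0],255],[[0,0,0],[0,0,0],255]]'

```text
clock: 39.9
position: [0.6198, -0.1154, 0.1352]
ee_rot: [0.001, 0.037, 0.999, -0.0]
contact_force: [0.2, 0.3, -0.8]
width: 0.0468
```

Request:
arm_command --steps '[[[0,0,0],[0,0,-1.5],255],[[0,0,0],[0,0,0],255]]'

```text
clock: 40.15
position: [0.6194, -0.1152, 0.1333]
ee_rot: [0.0, 0.036, 0.999, 0.0]
contact_force: [-0.6, -0.3, 0.9]
width: 0.0467
```

Request:
arm_command --steps '[[[0,0,0],[0,0,-1],255],[[0,0,0],[0,0,0],255]]'

```text
clock: 40.4
position: [0.6193, -0.1152, 0.132]
ee_rot: [-0.0, 0.036, 0.999, 0.0]
contact_force: [-0.5, 0.4, 0.5]
width: 0.0468
```

Request:
arm_command --steps '[[[0,0,0],[0,0,-1],255],[[0,0,0],[0,0,-1],255],[[0,0,0],[0,0,0],255]]'

```text
clock: 40.78
position: [0.6192, -0.1152, 0.1305]
ee_rot: [0.0, 0.036, 0.999, -0.0]
contact_force: [-1.4, 0.5, 2.8]
width: 0.0468
```

Contact with the tray floor. Release and rise.

Request:
arm_command --steps '[[[0,0,0],[0,0,0],85],[[0,0,0],[0,0,0],85],[[0,0,0],[0,0,0],85],[[0,0,0],[0,0,15],85],[[0,0,0],[0,0,30],85],[[0,0,0],[0,0,35],85],[[0,0,0],[-20,-10,20],60],[[0,0,0],[-25,-15,0],40],[[0,0,0],[0,0,0],40]]'

```text
clock: 41.9
position: [0.5716, -0.1408, 0.2306]
ee_rot: [-0.001, 0.037, 0.999, 0.0]
contact_force: [-0.1, -0.5, 0.4]
width: 0.0719
```

```bash
python3 - <<'E'
from h import *
s=st()
grab("wrist","wrist24"); grab("side","side24"); crop("side24",230,110,160,150,5,"s10")
p,f,im=load("wrist24")
E
```

```text
t 41.9 pos [ 571.6 -140.8  230.6] rot [-0.001  0.037  0.999  0.   ] F [-0.1 -0.5  0.4] w 71.9
```

View pics/wrist24.png

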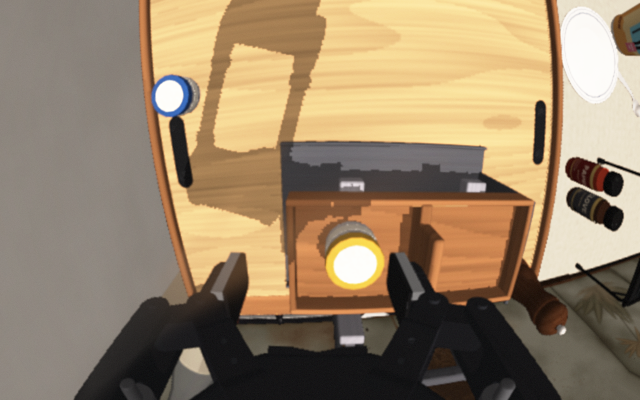

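View pics/s10.png

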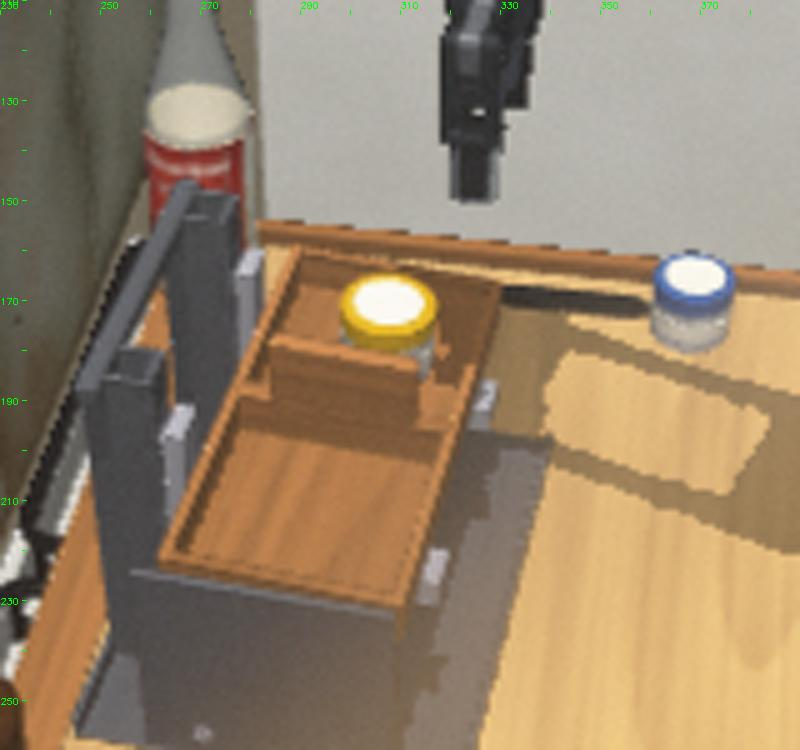

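Request:
arm_command --steps '[[[0,0,-0.1667],[-11.7,-16.6,0],40],[[0,0,-0.1667],[-11.7,-16.6,-5],40],[[0,0,-0.1667],[-11.7,-16.6,-10],40],[[0,0,-0.1667],[-11.7,-16.6,-13],40],[[0,0,-0.1667],[-11.7,-16.6,-13],40],[[0,0,-0.1667],[-11.7,-16.6,-13],40],[[0,0,-0.1667],[-11.7,-16.6,-13],40],[[0,0,-0.1667],[-11.7,-16.6,-13],40],[[0,0,-0.1667],[-11.9,-16.4,0],40],[[0,0,0],[0,0,0],40],[[0,0,0],[0,0,0],40]]'

```text
clock: 43.38
position: [0.4695, -0.2889, 0.15]
ee_rot: [-0.0, 0.707, 0.707, 0.0]
contact_force: [-0.8, 0.5, -0.8]
width: 0.0722
```

```bash
python3 - <<'E'
from h import *
s=st()
grab("wrist","wrist25"); grab("side","side25"); crop("wrist25",240,150,160,160,5,"c13")
E
```

```text
t 43.38 pos [ 469.5 -288.9  150. ] rot [-0.     0.707  0.707  0.   ] F [-0.8  0.5 -0.8] w 72.2
```

View pics/c13.png

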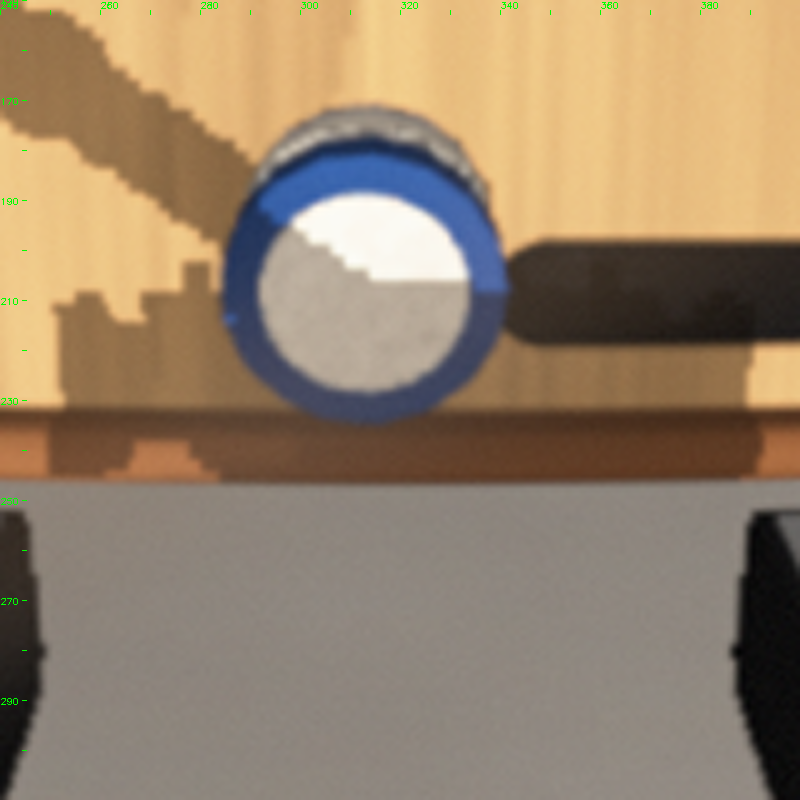

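```bash
python3 - <<'E'
from h import *
p,f,im=load("wrist25")
print(atz(p,(313,208.5),.056,1),atz(p,(313,232),.016,1),atz(p,(313,232),.031,1))
E
```

```text
[ 0.46673906 -0.29425207  0.056     ] [ 0.46608018 -0.33362265  0.016     ] [ 0.46629503 -0.32672244  0.031     ]
```

Request:
arm_command --steps '[[[0,0,0],[-2.7,-4.3,-25],40],[[0,0,0],[0,0,-30],40],[[0,0,0],[0,0,-30],40],[[0,0,0],[0,0,-30],40],[[0,0,0],[0,0,-12],40],[[0,0,0],[0,0,0],40],[[0,0,0],[0,0,0],255],[[0,0,0],[0,0,0],255],[[0,0,0],[0,0,0],255],[[0,0,0],[0,0,0],255]]'

```text
clock: 44.72
position: [0.467, -0.2943, 0.0245]
ee_rot: [0.001, 0.708, 0.706, 0.0]
contact_force: [0.0, 1.1, 6.4]
width: 0.0469
```

Request:
arm_command --steps '[[[0,0,0],[0,0,15],255],[[0,0,0],[0,0,30],255],[[0,0,0],[0,0,35],255],[[0,0,0],[0,0,35],255],[[0,0,0.125],[5,20,35],255],[[0,0,0.125],[10,25,30],255],[[0,0,0.125],[14,25,10],255],[[0,0,0.125],[14,25,0],255],[[0,0,0.125],[14,25,0],255],[[0,0,0.125],[14,25,0],255],[[0,0,0.125],[14,25,0],255],[[0,0,0.125],[14,25,0],255],[[0,0,0.125],[14,25,0],255],[[0,0,0.125],[14,25,0],255],[[0,0,0.125],[14,25,0],255],[[0,0,0.125],[14,25,0],255],[[0,0,0],[20,6,0],255],[[0,0,0],[0,0,0],255],[[0,0,0],[0,0,0],255]]'

```text
clock: 47.1
position: [0.6401, 0.0069, 0.2132]
ee_rot: [-0.001, 0.037, 0.999, -0.0]
contact_force: [0.3, 0.0, -1.0]
width: 0.0464
```

```bash
python3 - <<'E'
from h import *
s=st()
grab("wrist","wrist26"); grab("side","side26"); crop("side26",230,110,160,150,5,"s10")
E
```

```text
t 47.1 pos [640.1   6.9 213.2] rot [-0.001  0.037  0.999 -0.   ] F [ 0.3  0.  -1. ] w 46.4
```

View pics/wrist26.png

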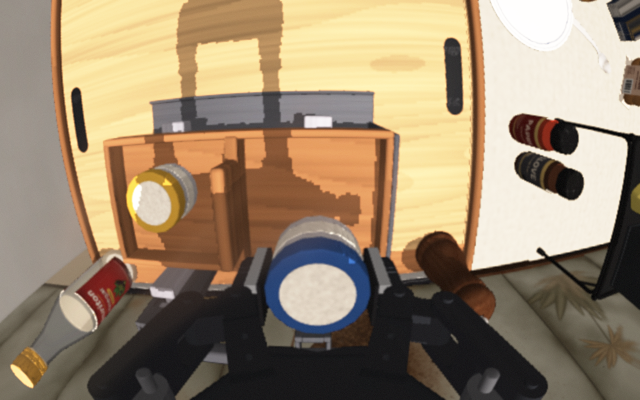

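View pics/s10.png

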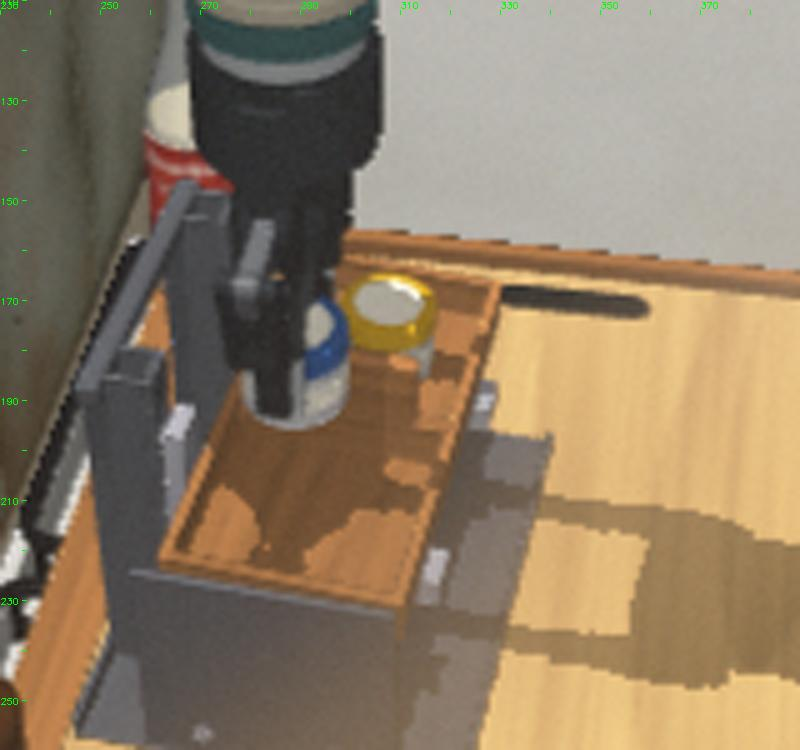

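Request:
arm_command --steps '[[[0,0,0],[-12,0,0],255],[[0,0,0],[0,0,-20],255],[[0,0,0],[0,0,-25],255],[[0,0,0],[0,0,-22],255],[[0,0,0],[0,0,-8],255],[[0,0,0],[0,0,-2],255],[[0,0,0],[0,0,0],255]]'

```text
clock: 48.08
position: [0.6295, 0.0072, 0.137]
ee_rot: [0.001, 0.037, 0.999, 0.0]
contact_force: [-0.8, -0.9, -0.5]
width: 0.0466
```

Request:
arm_command --steps '[[[0,0,0],[0,0,-1.5],255],[[0,0,0],[0,0,-1.5],255],[[0,0,0],[0,0,0],255]]'

```text
clock: 48.45
position: [0.6291, 0.0073, 0.1331]
ee_rot: [-0.0, 0.037, 0.999, 0.0]
contact_force: [1.0, -0.7, -0.4]
width: 0.0467
```

Request:
arm_command --steps '[[[0,0,0],[0,0,-1.5],255],[[0,0,0],[0,0,-1.5],255],[[0,0,0],[0,0,0],255]]'

```text
clock: 48.82
position: [0.629, 0.0073, 0.1311]
ee_rot: [0.0, 0.037, 0.999, 0.0]
contact_force: [-1.9, -0.1, 3.9]
width: 0.0464
```

Request:
arm_command --steps '[[[0,0,0],[0,0,0],85],[[0,0,0],[0,0,0],85],[[0,0,0],[0,0,0],85],[[0,0,0],[0,0,15],85],[[0,0,0],[0,0,30],85],[[0,0,0],[0,0,35],85],[[0,0,0.035],[-20,-15,25],60],[[0,0,0.035],[-30,-20,25],40],[[0,0,0],[-30,-20,25],0],[[0,0,0],[-20,-10,20],0],[[0,0,0],[0,0,0],0],[[0,0,0],[0,0,0],0]]'

```text
clock: 50.32
position: [0.5295, -0.0574, 0.3046]
ee_rot: [0.0, 0.002, 1.0, 0.0]
contact_force: [0.7, 0.4, 0.2]
width: 0.0859
```

```bash
python3 - <<'E'
from h import *
s=st()
grab("wrist","wrist27"); grab("side","side27"); crop("side27",230,110,160,150,5,"s10"); crop("wrist27",190,170,270,170,3,"c12")
grab("scene","scene27"); crop("scene27",200,120,220,150,3,"s11")
E
```

```text
t 50.33 pos [529.5 -57.4 304.6] rot [0.    0.002 1.    0.   ] F [0.7 0.4 0.2] w 85.9
```

View pics/wrist27.png

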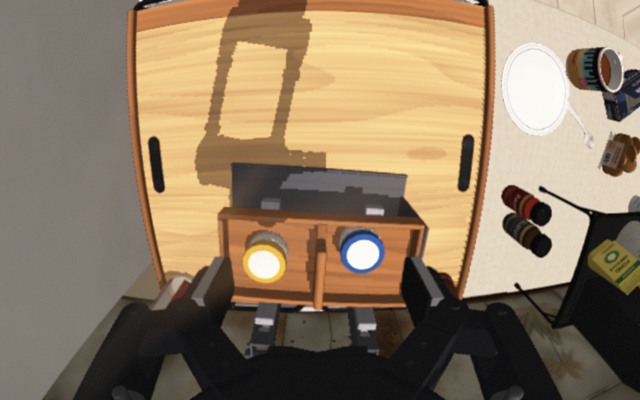

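View pics/s10.png

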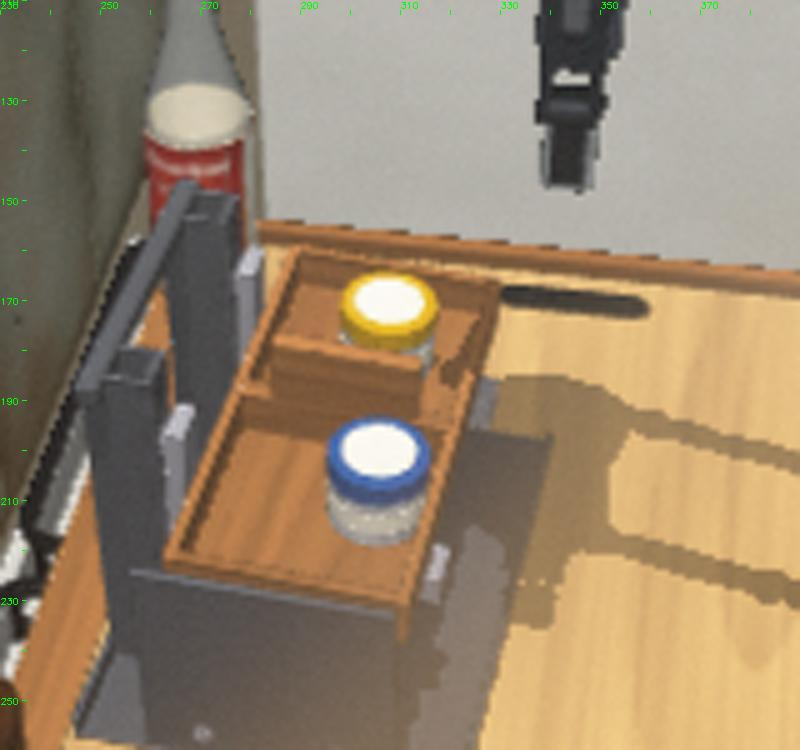

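View pics/c12.png

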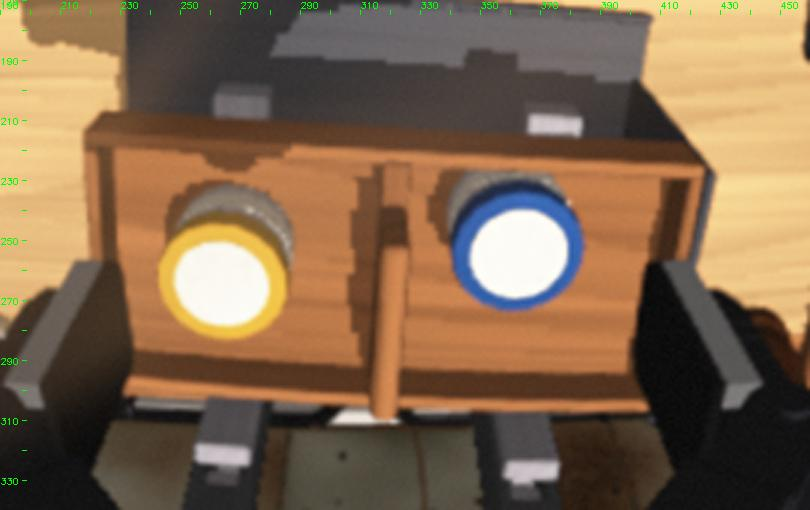

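View pics/s11.png

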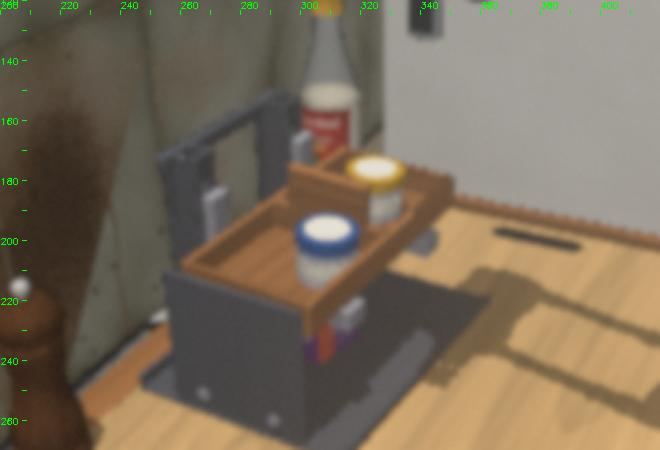

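```bash
python3 - <<'E'
from h import *
p,f,im=load("wrist27")
c=lambda x,y:(190+x/3,170+y/3)
print("y",atz(p,c(222,283),.163,1),"b",atz(p,c(520,253),.163,1))
p4,f,_=load("wrist24"); print("y24",atz(p4,(355.5,263),.163,1))
o=[("wrist27",(-.056,-.116,.028),c(87,147)),("wrist27",(-.056,.116,.028),c(708,176)),("wrist27",(-.056,-.116,0),c(103,113)),("wrist27",(.056,-.116,.028),c(125,396)),("wrist27",(.036,0,.065),c(383,418)),("wrist27",(-.036,0,.065),c(396,248))]
q=solve("tray",o,[.634,-.054,-.07],.117)
o=[("wrist27",(-.056,-.116,.028),c(87,147)),("wrist27",(-.056,.116,.028),c(708,176))]
p1,_,_=load("wrist21"); c1=lambda x,y:(190+x/3,180+y/3)
a,b=atz(p,o[0][2],.145,1),atz(p,o[1][2],.145,1); a1,b1=atz(p1,c1(105,117),.145,1),atz(p1,c1(728,146),.145,1)
print(a,b,np.arctan2(-(b-a)[0],(b-a)[1])); print(a1,b1,np.arctan2(-(b1-a1)[0],(b1-a1)[1]))
# bases/rack lip
for t in("wrist21","wrist27"): pass
crop("wrist21",190,170,270,170,3,"c12b")
crop("side24",230,130,120,110,6,"sa"); crop("side27",230,130,120,110,6,"sb")
E
```

```text
y [ 0.61647127 -0.11442135  0.163     ] b [ 0.6042773  -0.00937254  0.163     ]
y24 [ 0.61502261 -0.11403816  0.163     ]
tray [ 0.6325 -0.0541 -0.0523] res [[-2.4, -1.2], [1.3, -1.3], [-0.6, 1.2], [-6.8, -1.4], [1.2, 4.7], [0.8, 4.6]]
[ 0.57183275 -0.16438992  0.145     ] [0.58418465 0.06330225 0.145     ] -0.05419513655396722
[ 0.57120686 -0.16398524  0.145     ] [0.58360626 0.06408572 0.145     ] -0.05431296848705667
```

View pics/sa.png

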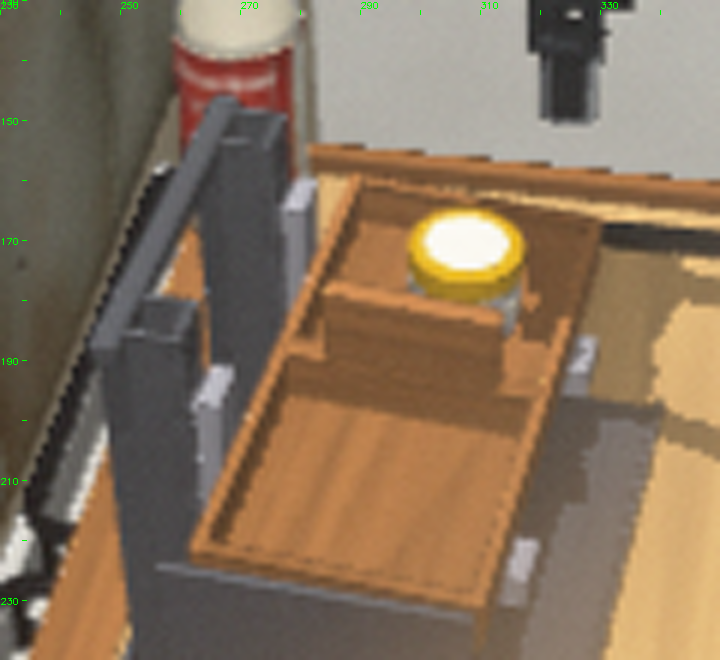

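View pics/sb.png

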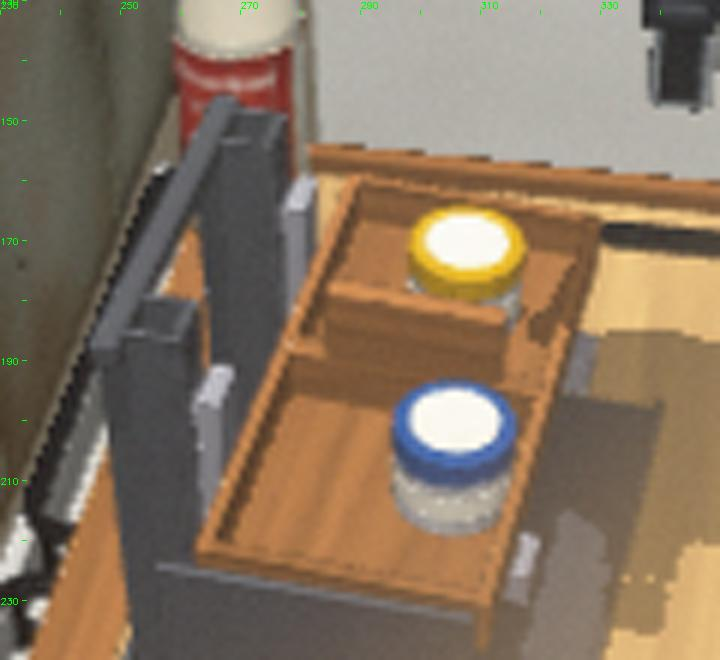

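Request:
arm_command --steps '[[[0,0,-0.035],[6,25,-10],255],[[0,0,-0.035],[6,25,-25],255],[[0,0,0],[6,25,-30],255],[[0,0,0],[6,22,-30],255],[[0,0,0],[0,0,-20],255],[[0,0,0],[0,0,0],255],[[0,0,0],[0,0,0],255]]'

```text
clock: 51.35
position: [0.5537, 0.0393, 0.1904]
ee_rot: [0.0, 0.037, 0.999, 0.0]
contact_force: [0.3, -0.2, 0.3]
width: 0.0
```

```bash
python3 - <<'E'
from h import *
s=st()
grab("side","side28"); crop("side28",230,110,160,150,5,"s10")
grab("wrist","wrist28")
E
```

```text
t 51.35 pos [553.7  39.3 190.4] rot [0.    0.037 0.999 0.   ] F [ 0.3 -0.2  0.3] w 0.0
```

View pics/s10.png

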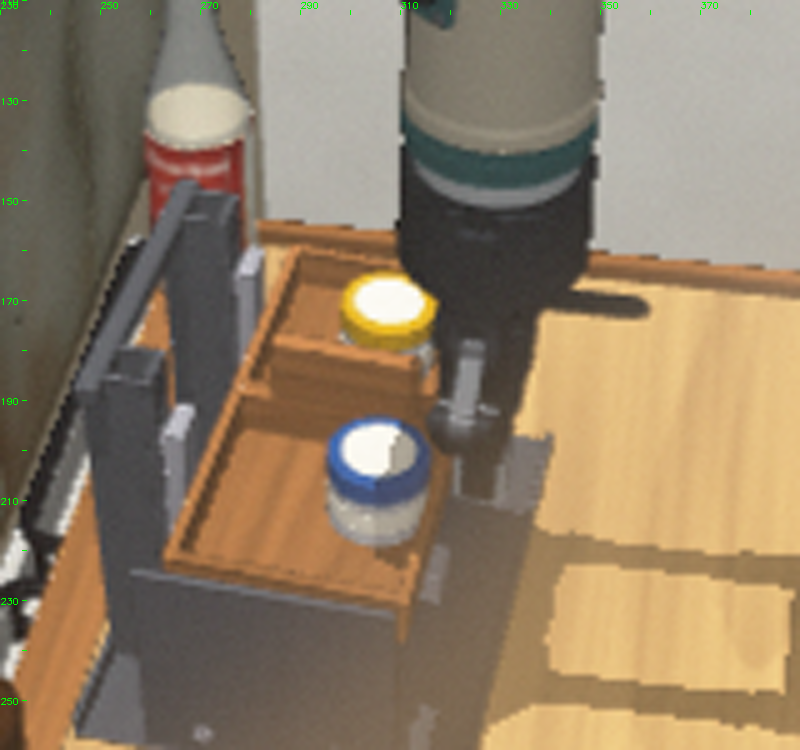

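View pics/wrist28.png

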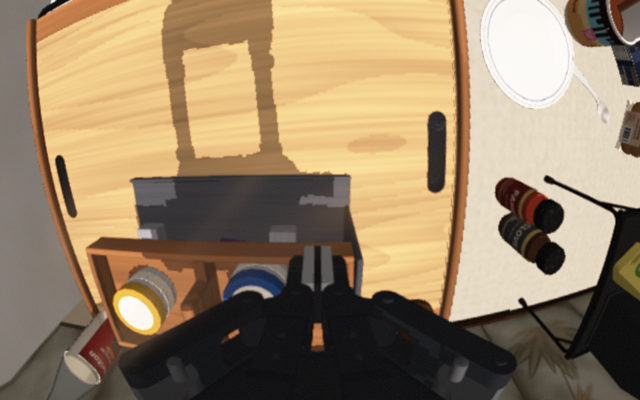

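Request:
arm_command --steps '[[[0,0,0],[0,0,-25],255],[[0,0,0],[0,0,-25],255],[[0,0,0],[0,0,-13],255],[[0,0,0],[6,-0.4,0],255],[[0,0,0],[5,-0.3,0],255],[[0,0,0],[2,-0.2,0],255],[[0,0,0],[0,0,0],255]]'

```text
clock: 52.32
position: [0.5667, 0.0384, 0.1276]
ee_rot: [0.001, 0.037, 0.999, 0.0]
contact_force: [-0.2, 0.5, 0.3]
width: 0.0
```

Request:
arm_command --steps '[[[0,0,0],[2,-0.2,0],255],[[0,0,0],[2,-0.1,0],255],[[0,0,0],[0,0,0],255]]'

```text
clock: 52.7
position: [0.5689, 0.0384, 0.127]
ee_rot: [-0.001, 0.037, 0.999, 0.0]
contact_force: [-3.9, 0.9, 2.7]
width: 0.0002
```

Request:
arm_command --steps '[[[0,0,0],[1.5,-0.1,0],255],[[0,0,0],[1.5,-0.1,0],255],[[0,0,0],[0,0,0],255]]'

```text
clock: 53.08
position: [0.5714, 0.0385, 0.1269]
ee_rot: [-0.002, 0.037, 0.999, 0.001]
contact_force: [-5.0, 2.2, 3.3]
width: -0.0002
```

Request:
arm_command --steps '[[[0,0,0],[1.5,-0.1,0],255],[[0,0,0],[0,0,0],255]]'

```text
clock: 53.32
position: [0.5714, 0.0386, 0.1268]
ee_rot: [-0.003, 0.037, 0.999, 0.001]
contact_force: [-8.6, 2.5, 5.7]
width: 0.0001
```

Request:
arm_command --steps '[[[0,0,0],[1.5,-0.1,0],255],[[0,0,0],[0,0,0],255]]'

```text
clock: 53.58
position: [0.5714, 0.0387, 0.1267]
ee_rot: [-0.005, 0.037, 0.999, 0.001]
contact_force: [-10.9, 2.0, 7.6]
width: 0.0002
```

Request:
arm_command --steps '[[[0,0,0],[-10,0,0],255],[[0,0,0],[-15,0,0],255],[[0,0,0],[0,0,30],255],[[0,0,0],[0,-20,35],255],[[0,0,0],[-10,-30,35],255],[[0,0,0],[0,-30,30],255],[[0,0,0],[0,0,0],255],[[0,0,0],[0,0,0],255]]'

```text
clock: 54.58
position: [0.5404, -0.0418, 0.2562]
ee_rot: [-0.001, 0.037, 0.999, 0.001]
contact_force: [0.5, -0.1, -0.6]
width: 0.0003
```

```bash
python3 - <<'E'
from h import *
s=st()
grab("side","side29"); crop("side29",230,130,120,110,6,"sb")
grab("wrist","wrist29")
E
```

```text
t 54.58 pos [540.4 -41.8 256.2] rot [-0.001  0.037  0.999  0.001] F [ 0.5 -0.1 -0.6] w 0.3
```

View pics/sb.png

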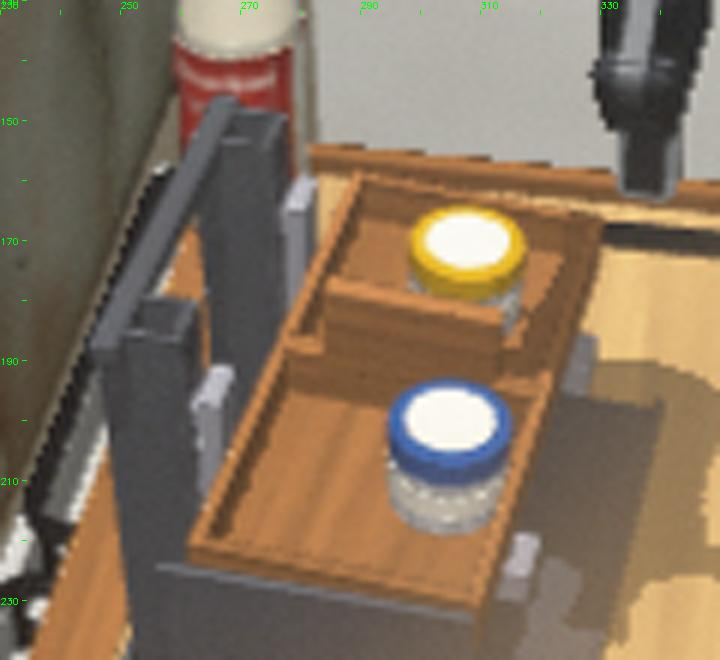

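View pics/wrist29.png

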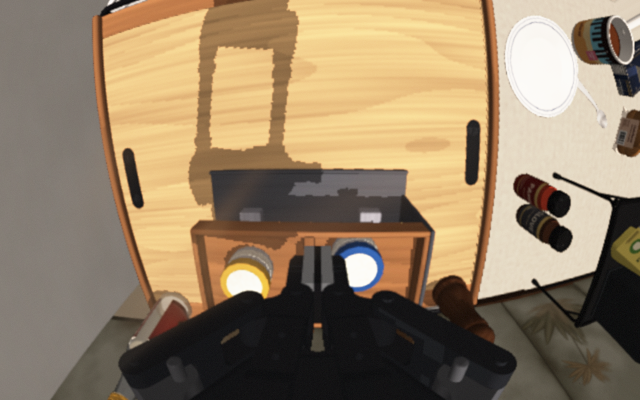

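Request:
arm_command --steps '[[[0,0,0],[-3,-30,-10],255],[[0,0,0],[0,-35,-20],255],[[0,0,0],[0,-33,-25],255],[[0,0,0],[0,0,-25],255],[[0,0,0],[0,0,-25],255],[[0,0,0],[0,0,-24],255],[[0,0,0],[8,-0.5,0],255],[[0,0,0],[6,-0.4,0],255],[[0,0,0],[3,-0.2,0],255],[[0,0,0],[0,0,0],255]]'

```text
clock: 55.92
position: [0.5558, -0.1415, 0.1288]
ee_rot: [0.001, 0.036, 0.999, -0.0]
contact_force: [0.2, -0.1, 0.2]
width: -0.0001
```

Request:
arm_command --steps '[[[0,0,0],[1.5,-0.1,0],255],[[0,0,0],[1.5,-0.1,0],255],[[0,0,0],[1.5,-0.1,0],255],[[0,0,0],[0,0,0],255]]'

```text
clock: 56.42
position: [0.5579, -0.1418, 0.1283]
ee_rot: [-0.002, 0.037, 0.999, -0.0]
contact_force: [-5.6, -0.5, 4.1]
width: 0.0001
```

Request:
arm_command --steps '[[[0,0,0],[1.5,-0.1,0],255],[[0,0,0],[1.5,0,0],255],[[0,0,0],[0,0,0],255]]'

```text
clock: 56.8
position: [0.5582, -0.1419, 0.128]
ee_rot: [-0.004, 0.036, 0.999, -0.0]
contact_force: [-11.4, -0.6, 7.9]
width: 0.0001
```

Request:
arm_command --steps '[[[0,0,0],[-10,0,0],255],[[0,0,0],[-15,0,0],255],[[0,0,0],[-5,0,30],255],[[0,0,0],[-5,20,35],150],[[0,0,0.035],[0,25,35],80],[[0,0,0.035],[0,25,35],0],[[0,0,0],[0,15,30],0],[[0,0,0],[0,0,0],0],[[0,0,0],[0,0,0],0]]'

```text
clock: 57.92
position: [0.527, -0.057, 0.2922]
ee_rot: [-0.0, 0.002, 1.0, 0.0]
contact_force: [-0.4, -0.2, 0.1]
width: 0.0855
```

```bash
python3 - <<'E'
from h import *
s=st()
grab("side","side30"); crop("side30",230,120,130,120,6,"sb")
grab("wrist","wrist30"); crop("wrist30",180,180,270,180,3,"c12")
grab("scene","scene30"); crop("scene30",180,120,180,150,4,"s11")
E
```

```text
t 57.92 pos [527.  -57.  292.2] rot [-0.     0.002  1.     0.   ] F [-0.4 -0.2  0.1] w 85.5
```

View pics/sb.png

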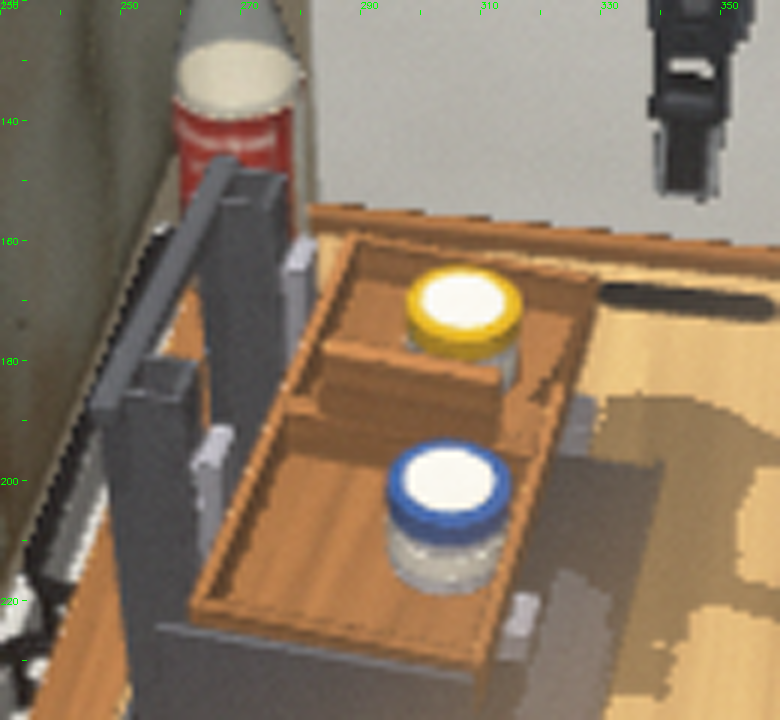

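View pics/c12.png

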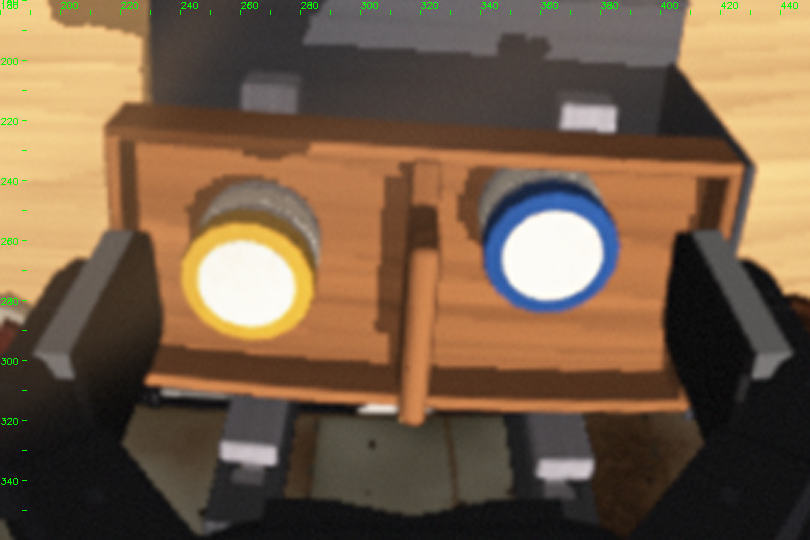

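View pics/s11.png

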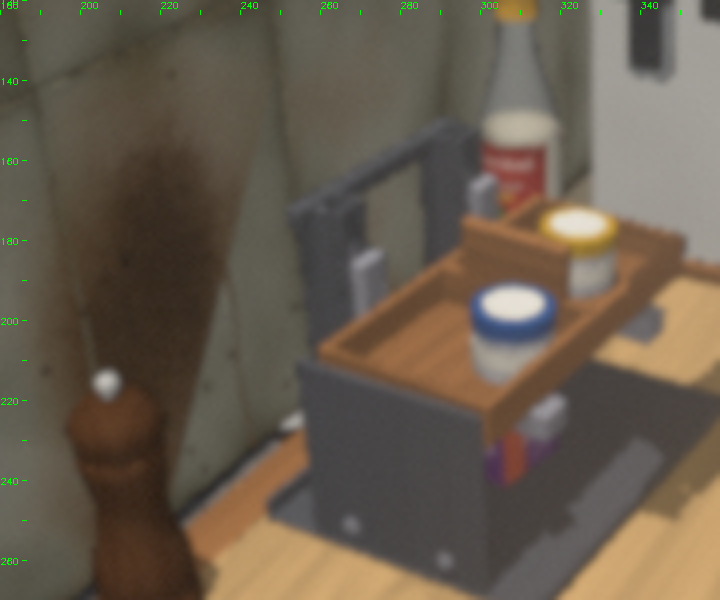

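```bash
python3 - <<'E'
from h import *
p,f,im=load("wrist30")
c=lambda x,y:(180+x/3,180+y/3)
a=atz(p,c(742,163),.145,1); b=atz(p,c(107,133),.145,1); e=atz(p,c(753,165),.139,1)
g=atz(p,c(150,104),.0,1)
print("tray L",a,"tray R",b,"plate outer corner",e)
print("mid",(a+b)/2,"yaw",np.arctan2(-(a-b)[0],(a-b)[1]),"len",np.linalg.norm(a-b))
R,t=pose(.6995,-.0604,.016,-.072)
print("rel plate (rack y)", (R.T@(a-e)))
E
```

```text
tray L [0.5819658  0.06072066 0.145     ] tray R [ 0.56947021 -0.16407227  0.145     ] plate outer corner [0.58575771 0.06769839 0.139     ]
mid [ 0.575718  -0.0516758  0.145    ] yaw -0.055529962252579 len 0.22513995818156024
rel plate (rack y) [-0.00328013 -0.00723242  0.006     ]
```

```bash
python3 - <<'E'
from rig import manip
print(manip.sign_off())
E
```

```text
the job is handed in; nothing more can be done
None
```

The rack is back together and I handed the job in at about 58 s of robot time; it gives no verdict.

- **Brackets:** one hangs in each top slot, pressed down with about 16–17 N. Both resisted a lift of 8–9 N, so I take the latches as snapped, though I could not see them directly. Overlaying the expected hung pose on the pictures matched both.
- **Tray:** it lies on the brackets with the grip upward, pushed against both legs and the end plate. A camera fit just after I placed it gave rack x about -68 mm and y about 2–3 mm. That same fit showed 0.016 rad of yaw, inside the 0.04 limit, which I put down to fit noise.
- **Tins:** only the yellow and blue tins were there. Both stand upright, lids up, in the tray: yellow in the right bay, blue in the left.
- **Other items:** I saw no movement of the oil bottle, pepper mill or violet box, but did not measure their positions again at the end.

**What went wrong and was mended:** after I released the blue tin it turned up about 3 cm nearer the front wall, still upright. I do not know if it was the announced knock or my gripper. The tray's left side had also moved about 2–3 mm off its leg, so I pushed the front wall back on both sides until it stopped firmly.

**Where the last checks disagree:** the last corner measurement read up to 2 mm of gap at the end plate. It also read the tray 7 mm too short, and the tray's right end had not moved. I judged the gap to be reading error and did not push again.

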